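# Plumb the air manifold and check it for leaks

## Robot

A 6-joint arm with a two-finger parallel gripper is mounted at the origin on a cart in front of the work surface, level with it; the furniture and walls round the work are solid. World frame = base frame: x ahead of the robot, y to its left, z up, the work surface at z = 0. Lengths are in m, angles in rad, forces in N, time in s.
With the tool pointing down it reaches from about 0.3 to 0.875 m from the base axis. Payload 4.2 kg.
Tool frame: the origin (TCP) lies midway between the tips of the shut fingers; the grasp point (between the pads) lies r.tcp_to_grasp behind it (r.tcp_to_grasp is the distance from the TCP to the grasp point, in m); z points along the fingers, x is the direction in which the jaws open and shut, and the axes are right-handed (so a half turn about z gives the same grasp; the last joint's range is limited). The gripper opens to 85 mm and grips with 20 to 120 N. Pads are 22 mm wide; open, the fingers measure 114 mm over their backs; the gripper's body (76 mm by 85 mm) begins 54 mm behind the grasp point. The pads swing forward as they close: fully open they stand 13 mm farther back than shut.
Start: joints at [1.105, 0.32, 1.565, -0, 1.257, -0.02], TCP at [0.248, 0.519, 0.231] pointing down, gripper open.
Joint ranges: [-3.11, 3.11], [-0.84, 2.01], [0.21, 2.61], [-1.34, 4.49], [0.05, 2.63], [-2.56, 2.56]. Speed limits (rad/s): [2.57, 2.57, 3.14, 3.14, 3.14, 3.14].

## Interface

Orientations are given as [roll, pitch, yaw] about the fixed x, y, z axes, in that order (R = Rz(yaw) Ry(pitch) Rx(roll)).
In Python, from rig import r gives the robot as it stands.
- The arm moves only by the tool carry_out, never from a script. Its arguments are lists of equal length, an entry for each row: "slide": the shift along the tool's x, y, z in m, a list of three; "spin": the turn about the tool's z in rad. A call has 1 to 20 rows; each row shifts and turns the pose as measured when the row begins, along the tool's axes as they then stand; what a row does not reach is not made up. A row lasts 1/12 s, in which the tool goes at most 41.7 mm and 7.16 degrees, less where a joint would pass 70% of its speed; a pose out of reach is approached as far as the arm can. A call with a gripper value outside its range is refused whole. "hand" is the opening in per cent of the stroke, from 0 (shut) to 100 (fully open), set as the call begins (left out, the last holds). The fingers move at their own pace and stop on an object; "newtons" is the grip in N (left out, the last holds). Time passes only in rows, so rows that do not move let the fingers close. It gives the time, the measured TCP pose, the force and the opening at its end, in the units of the state.
- r.state(): the state, without advancing time (a new reading comes with each control period).
- r.read_camera(name): name is "scene" or "top" or "wrist"; returns (picture, depth): 384x512x3 uint8, red, green, blue; 384x512 float32, m along the optical axis (not along the pixel's ray), 0 where there is no reading.
- r.calibration(name): a dict with "fx", "fy", "cx", "cy" (pixels), "k1" (the pictures are not rectified: a ray, as slopes to the right and down, at radius r is drawn at 1 + k1 r^2 times it, then the intrinsics apply), "R" (3x3) and "t" (3): a world point X has camera coordinates R X + t. Camera axes: x right, y down, z forward; pixel columns grow to the right and rows downward; lengths in m; the calibration is good to about 2 mm. A picture is of the moment at which its call begins: read the wrist's pose just before it. calibration takes no time and is no camera call; for the wrist camera it gives the pose at the moment of the call.
- r.sign_off(): hands the job in, once; it reports no verdict.
The state is a dict: "time": time; "joint_pos": joint angles; "joint_vel": joint speeds; "joint_torque": joint torques, N m; "position": TCP position; "ee_rot": TCP orientation; "contact_force": force on the tool from outside, world axes, zero at the start; "moment": the same for the moment, N m; "width": opening from 0.0 (shut) to 1.0 (fully open).
Only numpy, scipy, OpenCV 4.12 (cv2) and the standard library are available. Lean on these libraries where they do the work, as an engineer would, in place of code of your own. Each camera call takes 0.05 s, during which the arm holds its last target.

## Task

Push every tube stub that stands in the two wooden stands into a collet of its own size on the air manifold, straight, past the seal and fully home, each in a collet of its own. When all are home, take the leak-detector wand by its handle and hold its nose about 3 cm in front of the brass silencer on the manifold's front, level and pointing straight at it, still for two seconds; then lay the wand lengthwise in both saddles of its black cradle, either way round and about centred, with its underside down. Do not disturb the small clear cup.

Things in the scene. Friction and masses are not known exactly. Their poses are not given: they have to be found in the camera images.
- thin_tube_1_mid (a point): Rigid tube stub, 130 mm long, upright in its stand (hole 30 mm deep, its floor 10 mm above the table). Lower 80 mm: white tube 14 mm thick, foot chamfered; upper 50 mm: round steel coupling 24 mm thick, to be gripped. The point is the middle, 65 mm above the foot; z runs up the tube. Home in a collet it is 29 mm above the mouth. 100 g. May be absent.
- thin_tube_2_mid (a point): Rigid tube stub, 130 mm long, upright in its stand (hole 30 mm deep, its floor 10 mm above the table). Lower 80 mm: white tube 14 mm thick, foot chamfered; upper 50 mm: round steel coupling 24 mm thick, to be gripped. The point is the middle, 65 mm above the foot; z runs up the tube. Home in a collet it is 29 mm above the mouth. 100 g. May be absent.
- thick_tube_1_mid (a point): Rigid tube stub, 130 mm long, upright in its stand (hole 30 mm deep, its floor 10 mm above the table). Lower 80 mm: white tube 20 mm thick, foot chamfered; upper 50 mm: round steel coupling 24 mm thick, to be gripped. The point is the middle, 65 mm above the foot; z runs up the tube. Home in a collet it is 29 mm above the mouth. 100 g. May be absent.
- thick_tube_2_mid (a point): Rigid tube stub, 130 mm long, upright in its stand (hole 30 mm deep, its floor 10 mm above the table). Lower 80 mm: white tube 20 mm thick, foot chamfered; upper 50 mm: round steel coupling 24 mm thick, to be gripped. The point is the middle, 65 mm above the foot; z runs up the tube. Home in a collet it is 29 mm above the mouth. 100 g. May be absent.
- port_thin_1 (a point): Centre of the mouth of a collet in the manifold's top, for a 14 mm tube; 70 mm above the table, z up. Black ring round it. Bore 15.5 mm wide, 36 mm deep, flat bottom, 3 mm lead-in. A sprung seal 18 mm below the mouth stops a tube under its own weight; passing it takes about 10 to 15 N, then the tube slides with about 6 N until it bottoms, and stays held.
- port_thin_2 (a point): Centre of the mouth of a collet in the manifold's top, for a 14 mm tube; 70 mm above the table, z up. Black ring round it. Bore 15.5 mm wide, 36 mm deep, flat bottom, 3 mm lead-in. A sprung seal 18 mm below the mouth stops a tube under its own weight; passing it takes about 10 to 15 N, then the tube slides with about 6 N until it bottoms, and stays held.
- port_thick_1 (a point): Centre of the mouth of a collet in the manifold's top, for a 20 mm tube; 70 mm above the table, z up. Black ring round it. Bore 21.5 mm wide, 36 mm deep, flat bottom, 3 mm lead-in. A sprung seal 18 mm below the mouth stops a tube under its own weight; passing it takes about 10 to 15 N, then the tube slides with about 6 N until it bottoms, and stays held.
- port_thick_2 (a point): Centre of the mouth of a collet in the manifold's top, for a 20 mm tube; 70 mm above the table, z up. Black ring round it. Bore 21.5 mm wide, 36 mm deep, flat bottom, 3 mm lead-in. A sprung seal 18 mm below the mouth stops a tube under its own weight; passing it takes about 10 to 15 N, then the tube slides with about 6 N until it bottoms, and stays held.
- manifold: Aluminium push-fit air manifold, fixed to the table, 64 mm (x) by 236 mm (y) by 70 mm high, with four collets in a row along its y axis, 56 mm apart: thin, thick, thin, thick from -y to +y. Origin at the centre of its underside; its front faces its -x.
- stand_thin: Wooden stand of the thin tubes, fixed, 116 (its x) by 56 by 40 mm high, two holes 58 mm apart along its x; origin at the centre of its underside.
- stand_thick: Wooden stand of the thick tubes, fixed, 116 (its x) by 56 by 40 mm high, two holes 58 mm apart along its x; origin at the centre of its underside.
- silencer (a point): Tip of the brass exhaust silencer, a 15 mm wide stub that stands 18 mm out of the middle of the manifold's front face, 50 mm above the table. Axes are the manifold's: the silencer points along -x.
- wand_mid (a point): Leak-detector wand lying on the table, 150 mm long: a grey handle 30 mm wide, 34 mm high, and a black tapered nose at the +x end. The point lies on its axis 17 mm above its underside; x points to the nose, whose tip is 75 mm ahead of it; the handle reaches from 75 mm behind it to 35 mm ahead. 160 g, balances within 20 mm of the point.
- wand_focus (a point): Point on the wand's axis 30 mm ahead of the tip of the nose (105 mm ahead of wand_mid): where the wand listens.
- wand: The leak-detector wand; origin on its underside, 17 mm below wand_mid, same axes.
- cradle_seat (a point): Black cradle: loose base plate 160 x 78 x 10 mm, 0.9 kg, with two U saddles from 23 to 63 mm either side of the middle, open down to the plate between them. The point is the seat's centre, 30 mm above the table, where the wand's underside comes to lie (wand_mid 17 mm above it). x runs along the wand. Saddle cheeks: 42 mm apart, 18 mm above the seat.
- dose_cup: Bystander: small clear plastic cup, 51 mm wide, 35 mm high.
There are look-alikes about, which are no part of the job. Leave any blue or green look-alike of the part that bears thick_tube_1_mid alone.

How it is judged:
On the way, in this order (a step that is already met when the one before it is completed fails the run):
1. every tube is home in a collet of its size (((horizontal distance between thin_tube_1_mid and port_thin_1 below 0.004 m and z of thin_tube_1_mid in the frame of port_thin_1 below 0.033 m and angle between thin_tube_1_mid's own z axis and vertical below 0.08 rad) or (horizontal distance between thin_tube_1_mid and port_thin_2 below 0.004 m and z of thin_tube_1_mid in the frame of port_thin_2 below 0.033 m and angle between thin_tube_1_mid's own z axis and vertical below 0.08 rad)) and ((horizontal distance between thin_tube_2_mid and port_thin_1 below 0.004 m and z of thin_tube_2_mid in the frame of port_thin_1 below 0.033 m and angle between thin_tube_2_mid's own z axis and vertical below 0.08 rad) or (horizontal distance between thin_tube_2_mid and port_thin_2 below 0.004 m and z of thin_tube_2_mid in the frame of port_thin_2 below 0.033 m and angle between thin_tube_2_mid's own z axis and vertical below 0.08 rad)) and ((horizontal distance between thick_tube_1_mid and port_thick_1 below 0.004 m and z of thick_tube_1_mid in the frame of port_thick_1 below 0.033 m and angle between thick_tube_1_mid's own z axis and vertical below 0.08 rad) or (horizontal distance between thick_tube_1_mid and port_thick_2 below 0.004 m and z of thick_tube_1_mid in the frame of port_thick_2 below 0.033 m and angle between thick_tube_1_mid's own z axis and vertical below 0.08 rad)) and ((horizontal distance between thick_tube_2_mid and port_thick_1 below 0.004 m and z of thick_tube_2_mid in the frame of port_thick_1 below 0.033 m and angle between thick_tube_2_mid's own z axis and vertical below 0.08 rad) or (horizontal distance between thick_tube_2_mid and port_thick_2 below 0.004 m and z of thick_tube_2_mid in the frame of port_thick_2 below 0.033 m and angle between thick_tube_2_mid's own z axis and vertical below 0.08 rad)) and contact force between the fingers and anything else below 0.05 N), for 0.3 s.
2. the held wand listens at the silencer, still for a second (((horizontal distance between thin_tube_1_mid and port_thin_1 below 0.004 m and z of thin_tube_1_mid in the frame of port_thin_1 below 0.033 m and angle between thin_tube_1_mid's own z axis and vertical below 0.08 rad) or (horizontal distance between thin_tube_1_mid and port_thin_2 below 0.004 m and z of thin_tube_1_mid in the frame of port_thin_2 below 0.033 m and angle between thin_tube_1_mid's own z axis and vertical below 0.08 rad)) and ((horizontal distance between thin_tube_2_mid and port_thin_1 below 0.004 m and z of thin_tube_2_mid in the frame of port_thin_1 below 0.033 m and angle between thin_tube_2_mid's own z axis and vertical below 0.08 rad) or (horizontal distance between thin_tube_2_mid and port_thin_2 below 0.004 m and z of thin_tube_2_mid in the frame of port_thin_2 below 0.033 m and angle between thin_tube_2_mid's own z axis and vertical below 0.08 rad)) and ((horizontal distance between thick_tube_1_mid and port_thick_1 below 0.004 m and z of thick_tube_1_mid in the frame of port_thick_1 below 0.033 m and angle between thick_tube_1_mid's own z axis and vertical below 0.08 rad) or (horizontal distance between thick_tube_1_mid and port_thick_2 below 0.004 m and z of thick_tube_1_mid in the frame of port_thick_2 below 0.033 m and angle between thick_tube_1_mid's own z axis and vertical below 0.08 rad)) and ((horizontal distance between thick_tube_2_mid and port_thick_1 below 0.004 m and z of thick_tube_2_mid in the frame of port_thick_1 below 0.033 m and angle between thick_tube_2_mid's own z axis and vertical below 0.08 rad) or (horizontal distance between thick_tube_2_mid and port_thick_2 below 0.004 m and z of thick_tube_2_mid in the frame of port_thick_2 below 0.033 m and angle between thick_tube_2_mid's own z axis and vertical below 0.08 rad)) and x of wand_focus in the frame of silencer between -0.02 and 0.02 m and y of wand_focus in the frame of silencer between -0.013 and 0.013 m and z of wand_focus in the frame of silencer between -0.013 and 0.013 m and angle between the x axis of wand_mid and the x axis of silencer, either way round below 0.25 rad and linear speed of wand below 0.03 m/s and angular speed of wand below 0.3 rad/s and contact force between the fingers and wand above 0.5 N), for 1 s.
At the end, for the whole second after the job is handed in: Every tube upright (0.08 rad) in a collet of its size, within 4 mm of its axis and 4 mm of the bottom; wand at rest in the upright cradle: wand_mid within 25 mm lengthwise and 10 mm sideways of the seat, 10 to 23 mm above it, aligned and level within 0.15 rad, underside down (((horizontal distance between thin_tube_1_mid and port_thin_1 below 0.004 m and z of thin_tube_1_mid in the frame of port_thin_1 below 0.033 m and angle between thin_tube_1_mid's own z axis and vertical below 0.08 rad) or (horizontal distance between thin_tube_1_mid and port_thin_2 below 0.004 m and z of thin_tube_1_mid in the frame of port_thin_2 below 0.033 m and angle between thin_tube_1_mid's own z axis and vertical below 0.08 rad)) and ((horizontal distance between thin_tube_2_mid and port_thin_1 below 0.004 m and z of thin_tube_2_mid in the frame of port_thin_1 below 0.033 m and angle between thin_tube_2_mid's own z axis and vertical below 0.08 rad) or (horizontal distance between thin_tube_2_mid and port_thin_2 below 0.004 m and z of thin_tube_2_mid in the frame of port_thin_2 below 0.033 m and angle between thin_tube_2_mid's own z axis and vertical below 0.08 rad)) and ((horizontal distance between thick_tube_1_mid and port_thick_1 below 0.004 m and z of thick_tube_1_mid in the frame of port_thick_1 below 0.033 m and angle between thick_tube_1_mid's own z axis and vertical below 0.08 rad) or (horizontal distance between thick_tube_1_mid and port_thick_2 below 0.004 m and z of thick_tube_1_mid in the frame of port_thick_2 below 0.033 m and angle between thick_tube_1_mid's own z axis and vertical below 0.08 rad)) and ((horizontal distance between thick_tube_2_mid and port_thick_1 below 0.004 m and z of thick_tube_2_mid in the frame of port_thick_1 below 0.033 m and angle between thick_tube_2_mid's own z axis and vertical below 0.08 rad) or (horizontal distance between thick_tube_2_mid and port_thick_2 below 0.004 m and z of thick_tube_2_mid in the frame of port_thick_2 below 0.033 m and angle between thick_tube_2_mid's own z axis and vertical below 0.08 rad)) and x of wand_mid in the frame of cradle_seat between -0.025 and 0.025 m and y of wand_mid in the frame of cradle_seat between -0.01 and 0.01 m and z of wand_mid in the frame of cradle_seat between 0.01 and 0.023 m and angle between the x axis of wand_mid and the x axis of cradle_seat, either way round below 0.15 rad and angle between wand_mid's own z axis and vertical below 0.15 rad and linear speed of wand below 0.02 m/s and angle between cradle_seat's own z axis and vertical below 0.1 rad and height (world z) of cradle_seat below 0.04 m); the robot touches nothing.
It fails at once if the small cup is disturbed (distance of dose_cup from where it was at the start of the episode above 0.03 m).
Of thin_tube_1, thin_tube_2, thick_tube_1, thick_tube_2 only 2 to 4 are there at a start; the rules pass over those that are not, and their reading is None.
At some moment in a run one of wand, cradle may be knocked a few centimetres aside while the robot is not near it.
It also fails if it takes over 210 s, if anything falls off the work surface, if the arm or the gripper's body presses on something with over 40 N, if the wrist force passes 120 N, or if a joint passes its speed limit or range.

## Working session

There is one attempt and no reset: what is moved stays moved. The work goes in short steps, Python scripts to look and compute and a tool call to move; the robot and the scene stay as the last step left them, time stands still between calls to the robot, and variables do not carry over. Pictures are saved under pics/ and viewed, and the job is handed in when it is done.

Besides the shell and the picture viewer there is one more tool, called after "Call:" in YAML: its name, and indented under it one key for each argument. carry_out: Moves the arm, as the interface text tells. Its arguments: {"type":"object","properties":{"slide":{"type":"array"},"spin":{"type":"array"},"hand":{"type":"number"},"newtons":{"type":"number"}},"required":["slide","spin"]}

```bash
ls; mkdir -p pics; cat > h.py <<'E'
import numpy as np, cv2
from rig import r
def snap(name,tag):
    c=r.calibration(name); im,d=r.read_camera(name)
    np.savez(f'{tag}.npz',im=im,d=d,**{k:np.array(v) for k,v in c.items()})
    cv2.imwrite(f'pics/{tag}.png',im[:,:,::-1]); return im,d,c
def load(tag):
    z=np.load(f'{tag}.npz'); return z['im'],z['d'],{k:z[k] for k in z.files if k not in('im','d')}
def ray(c,u,v):
    K=np.array([[c['fx'],0,c['cx']],[0,c['fy'],c['cy']],[0,0,1]],float)
    p=cv2.undistortPoints(np.array([[[u,v]]],float),K,np.array([float(c['k1']),0,0,0]))[0,0]
    return np.array([p[0],p[1],1.])
def wp(c,u,v,depth):  # depth pixel->world
    X=ray(c,u,v)*depth; return np.array(c['R']).T@(X-np.array(c['t']))
def onz(c,u,v,z):
    R=np.array(c['R']);t=np.array(c['t']); C=-R.T@t; d=R.T@ray(c,u,v); return C+d*(z-C[2])/d[2]
def cloud(im,d,c):
    H,W=d.shape; uu,vv=np.meshgrid(np.arange(W),np.arange(H))
    K=np.array([[c['fx'],0,c['cx']],[0,c['fy'],c['cy']],[0,0,1]],float)
    p=cv2.undistortPoints(np.stack([uu,vv],-1).reshape(-1,1,2).astype(float),K,np.array([float(c['k1']),0,0,0])).reshape(H,W,2)
    X=np.concatenate([p,np.ones((H,W,1))],-1)*d[...,None]
    return (X-np.array(c['t']))@np.array(c['R'])
def proj(c,X):
    q=np.array(c['R'])@np.array(X)+np.array(c['t']); x,y=q[0]/q[2],q[1]/q[2]; f=1+float(c['k1'])*(x*x+y*y)
    return c['fx']*x*f+c['cx'],c['fy']*y*f+c['cy']
def crop(tag,u0,u1,v0,v1,s,out):
    im=cv2.imread(f'pics/{tag}.png')[v0:v1,u0:u1]
    cv2.imwrite(f'pics/{out}.png',cv2.resize(im,None,fx=s,fy=s,interpolation=cv2.INTER_CUBIC))
E
python3 - <<'E'
from h import *
print(r.state(), r.tcp_to_grasp)
for n in('scene','top','wrist'):
    im,d,c=snap(n,n+'0'); print(n,c)
E
```

```text
pics
{'time': 0.0, 'joint_pos': array([ 1.10498289e+00,  3.20310814e-01,  1.56566666e+00,  2.23344963e-05,
        1.25740014e+00, -2.00285830e-02]), 'joint_vel': array([-1.45781145e-03, -6.54740143e-04,  3.16089535e-04, -3.80591683e-05,
        1.27204828e-03,  1.77997694e-03]), 'joint_torque': array([-5.31424939e-04, -4.15518308e+01, -2.34164482e+01,  4.90218451e-05,
        8.22681788e-03, -3.04929210e-05]), 'position': array([0.24771705, 0.51838209, 0.2304762 ]), 'ee_rot': array([-3.14153568e+00,  1.78417735e-03,  1.12500462e+00]), 'contact_force': array([ 0.04411069,  0.32870349, -0.7446914 ]), 'moment': array([-0.00557244, -0.00369562,  0.04922433]), 'width': 0.9979916774350966} 0.0187
scene {'fx': 368.5076003910044, 'fy': 368.5076003910044, 'cx': 251.01264695974558, 'cy': 190.25588017387872, 'k1': -0.009146111970927554, 'R': array([[ 0.7854117 , -0.61882436,  0.0135966 ],
       [-0.44139722, -0.57535044, -0.68857851],
       [ 0.43393196,  0.53481612, -0.72503432]]), 't': array([-0.39690815,  0.27100922,  0.8958006 ])}
top {'fx': 378.93600758481585, 'fy': 378.93600758481585, 'cx': 255.3322674126513, 'cy': 191.28353914115655, 'k1': -0.0872643070953113, 'R': array([[ 0.01553059, -0.99985084,  0.00755623],
       [-0.98489939, -0.01660071, -0.17232992],
       [ 0.17242966, -0.00476574, -0.98501031]]), 't': array([0.00706536, 0.5211933 , 1.04694875])}
wrist {'fx': 298.6102786726373, 'fy': 298.6102786726373, 'cx': 250.45788285157005, 'cy': 196.10482547296908, 'k1': -0.03419672108826454, 'R': array([[ 0.43061894,  0.90253013, -0.00258599],
       [ 0.86482578, -0.41180633,  0.28721406],
       [ 0.25815441, -0.12591624, -0.95786293]]), 't': array([-0.57318124, -0.03841041,  0.37978048])}
```

View pics/scene0.png

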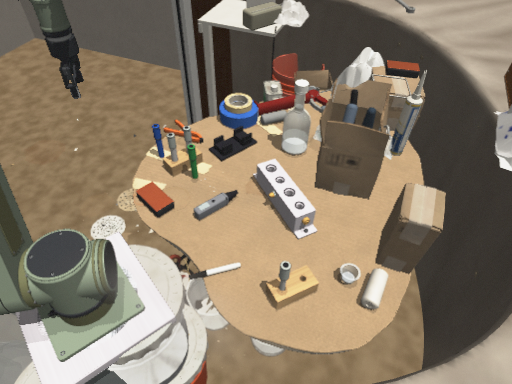

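View pics/top0.png

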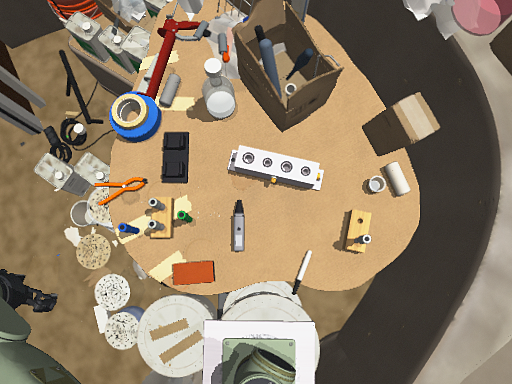

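View pics/wrist0.png

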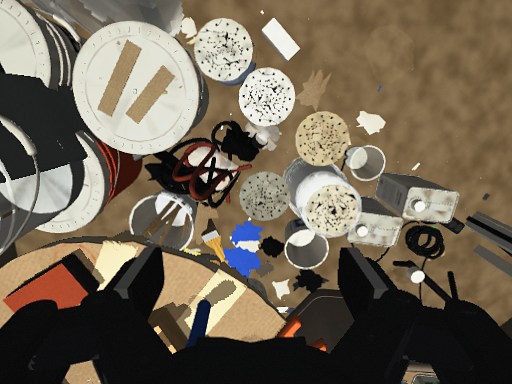

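```bash
python3 - <<'E'
from h import *
crop('top0',110,260,120,260,5,'a1'); crop('top0',220,420,130,260,4,'a2'); crop('scene0',140,250,110,220,5,'a3');crop('scene0',240,400,150,310,4,'a4')
E
```

```text
(no output)
```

View pics/a1.png

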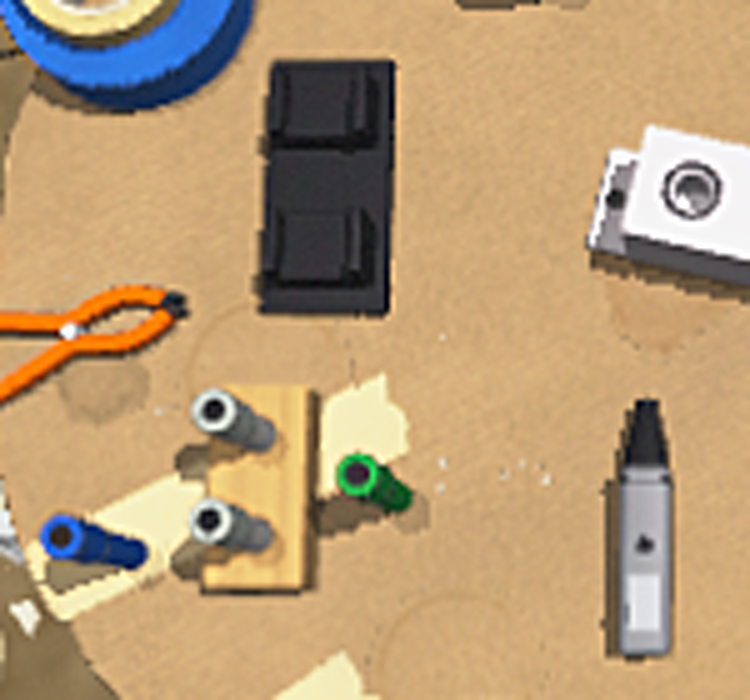

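View pics/a2.png

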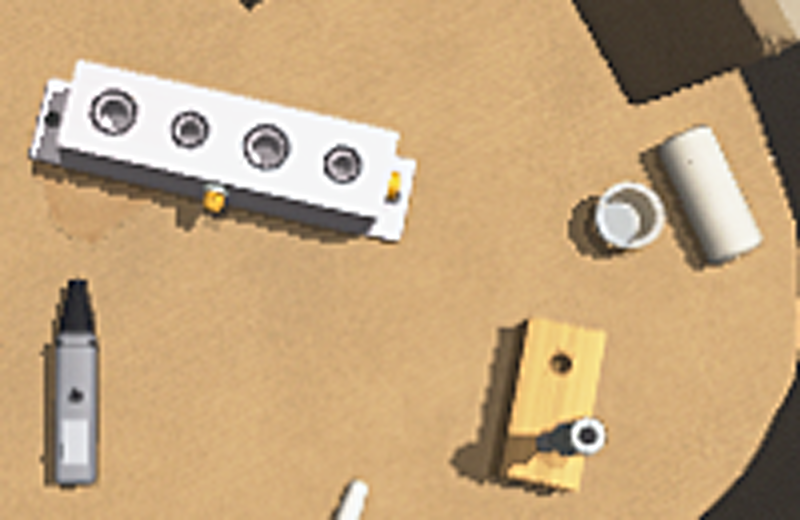

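View pics/a3.png

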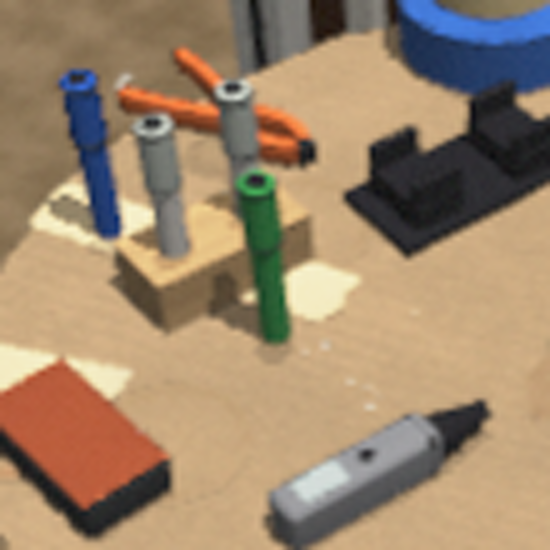

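View pics/a4.png

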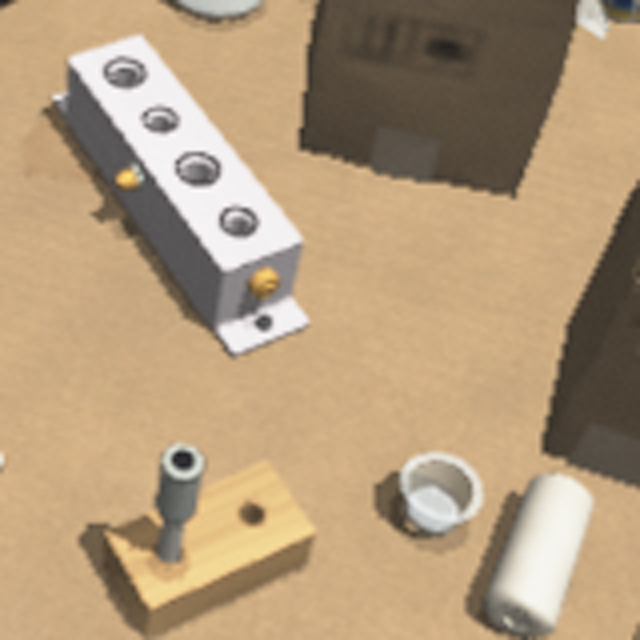

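```bash
python3 - <<'E'
from h import *
im,d,c=load('top0')
# ports in a2 crop: u=220+x/4, v=130+y/4
for n,(x,y) in dict(thick2=(114,111),thin2=(190,129),thick1=(267,147),thin1=(343,163)).items():
    print(n,onz(c,220+x/4-.4,130+y/4-.4,.07))
print('thin tube top',onz(c,220+588/4-.4,130+436/4-.4,.14),'hole',onz(c,220+562/4-.4,130+363/4-.4,.04))
for n,(x,y) in dict(thickA=(214,411),thickB=(210,520),green=(358,474),blue=(62,536)).items():
    print(n,onz(c,110+x/5-.4,120+y/5-.4,.14))
print('sil',onz(c,220+214/4,130+200/4,.05))
print('wand tip',onz(c,110+646/5,120+402/5,.017),'rear',onz(c,110+645/5,120+655/5,.017), 'top mid rear', onz(c,110+648/5,120+650/5,.034))
for p in [(272,60),(394,60),(388,312),(260,312)]: print('cr',onz(c,110+p[0]/5,120+p[1]/5,.01))
P=cloud(im,d,c)
m=(P[...,2]>.064)&(P[...,2]<.076)&(d>0)
n,l,s,ce=cv2.connectedComponentsWithStats(m.astype(np.uint8))
for i in range(1,n):
    if s[i,4]>300:
        q=P[l==i]; print(s[i],cv2.minAreaRect(q[:,:2].astype(np.float32)),q[:,2].mean())
print('table z',np.median(P[200:240,270:330,2]))
v=P[195:250,225:250]; mm=(v[...,2]>.025)&(v[...,2]<.045); q=v[mm]; print('wand',cv2.minAreaRect(q[:,:2].astype(np.float32)),q[:,2].max(),q.mean(0))
print('cup', onz(c,220+628/4,130+215/4,.035))
im,d,c=load('scene0'); P=cloud(im,d,c)
for (u,v) in [(140+153/5,110+125/5),(140+233/5,110+90/5),(240+183/4,150+462/4)]: print('scene tube',onz(c,u-.4,v-.4,.14))
for x,y in [(125,73),(160,120),(198,170),(239,222)]: print('scene port',onz(c,240+x/4-.4,150+y/4-.4,.07))
E
```

```text
thick2 [0.61491666 0.03785114 0.07      ]
thin2 [ 0.60260017 -0.01667065  0.07      ]
thick1 [ 0.59037674 -0.07174737  0.07      ]
thin1 [ 0.57966519 -0.12604114  0.07      ]
thin tube top [ 0.3843794  -0.27533858  0.14      ] hole [ 0.44190887 -0.28802769  0.04      ]
thickA [0.47181451 0.28593406 0.14      ]
thickB [0.41448416 0.28460976 0.14      ]
green [0.44001001 0.20818922 0.14      ]
blue [0.40448407 0.36237158 0.14      ]
sil [ 0.55411611 -0.03639398  0.05      ]
wand tip [0.49789702 0.06244634 0.017     ] rear [0.35033463 0.05974732 0.017     ] top mid rear [0.35290951 0.05750327 0.034     ]
cr [0.70765326 0.29801892 0.01      ]
cr [0.70856269 0.22252981 0.01      ]
cr [0.5507508  0.21846807 0.01      ]
cr [0.54950493 0.29565931 0.01      ]
[384   0  89 133 370] ((0.9401873350143433, -0.529443621635437), (0.5061661005020142, 0.046209435909986496), 28.70655059814453) 0.06980628628688439
[111  93  37  35 488] ((0.7539203763008118, 0.3940698802471161), (0.10701043903827667, 0.1021590456366539), 46.91374588012695) 0.07241389455022727
[396 134  83 237 460] ((0.3554374575614929, -0.5388742685317993), (0.07560424506664276, 0.7207581400871277), 68.45146179199219) 0.07015441048971366
[ 234  145   86   40 1692] ((0.5959495306015015, -0.04441326856613159), (0.2362060397863388, 0.0653766393661499), 77.94052124023438) 0.06907764187023095
table z -0.0013746048876877844
wand ((0.4237651824951172, 0.06239594891667366), (0.13630719482898712, 0.026241308078169823), 1.157619595527649) 0.038656954713757824 [0.4136612  0.06191063 0.03176693]
cup [ 0.55144944 -0.34360162  0.035     ]
scene tube [0.41172889 0.28292647 0.14      ]
scene tube [0.46886915 0.28364322 0.14      ]
scene tube [ 0.38170976 -0.27620371  0.14      ]
scene port [0.61134725 0.03772046 0.07      ]
scene port [ 0.59888623 -0.01712078  0.07      ]
scene port [ 0.58688488 -0.07221889  0.07      ]
scene port [ 0.57600525 -0.12657833  0.07      ]
```

```bash
cat >> h.py <<'E'
from scipy.spatial.transform import Rotation as Ro
def tool():
    s=r.state(); return np.array(s['position']), Ro.from_euler('xyz',s['ee_rot']).as_matrix()
def to(x,y,z,yaw=None):
    "print tool-frame shift needed to reach TCP x,y,z (current axes) and spin"
    p,R=tool(); dlt=R.T@(np.array([x,y,z])-p); s=r.state()
    cy=s['ee_rot'][2]; sp=0 if yaw is None else -((yaw-cy+np.pi)%(2*np.pi)-np.pi)
    print('pos',p.round(4),'rot',np.round(s['ee_rot'],4),'t',round(s['time'],2),'F',np.round(s['contact_force'],1),'w',round(s['width'],3),'\n tool shift',dlt.round(4),'spin',round(sp,4),'rows>=',np.linalg.norm(dlt)/.0417, abs(sp)/.125)
E
python3 - <<'E'
from h import *
c=r.calibration('wrist'); p,R=tool(); Rc=c['R'];C=-Rc.T@c['t']
print('cam in tool',R.T@(C-p),'axis in tool',R.T@Rc[2],'right',R.T@Rc[0],'down',R.T@Rc[1])
to(0.47,0.285,0.23,np.pi/2)
E
```

```text
cam in tool [-0.0006991  -0.07264781 -0.14275804] axis in tool [-7.28758398e-04  2.87232277e-01  9.57860683e-01] right [ 9.99999363e-01 -6.16259273e-04  9.45615061e-04] down [ 8.61901695e-04  9.57860762e-01 -2.87231645e-01]
pos [0.2478 0.5185 0.2307] rot [-3.1416e+00  1.4000e-03  1.1250e+00] t 0.15 F [ 0.1  0.7 -0.6] w 0.999 
 tool shift [-0.1148  0.3012  0.0008] spin -0.4458 rows>= 7.729672286074483 3.566368941704628
```

Call:
carry_out:
  slide:
    - [-0.0158,0.0346,-0.004]
    - [-0.0158,0.0346,-0.004]
    - [-0.0158,0.0346,-0.004]
    - [-0.0158,0.0346,-0.004]
    - [-0.0158,0.0346,-0.004]
    - [-0.0158,0.0346,-0.004]
    - [-0.0158,0.0346,-0.004]
    - [-0.0158,0.0346,-0.004]
    - [0,0,0]
    - [0,0,0]
    - [0,0,0]
    - [0,0,0]
    - [0,0,0]
    - [0,0,0]
  spin: [0,0,0,0,0,0,0,0,-0.111,-0.111,-0.111,-0.111,0,0]
  hand: 50

```text
time: 1.32
position: [0.4514, 0.2725, 0.2587]
ee_rot: [-3.136, 0.007, 1.587]
contact_force: [0.9, -0.0, 0.2]
width: 0.499
```

```bash
python3 - <<'E'
from h import *
to(.443,.285,.26,np.pi/2); snap('wrist','w1')
E
```

```text
pos [0.4514 0.2725 0.2587] rot [-3.1356  0.0071  1.5873] t 1.32 F [ 0.9 -0.   0.2] w 0.499 
 tool shift [ 0.0127 -0.0082 -0.0014] spin 0.0165 rows>= 0.3637728317093589 0.13214038531403105
```

View pics/w1.png

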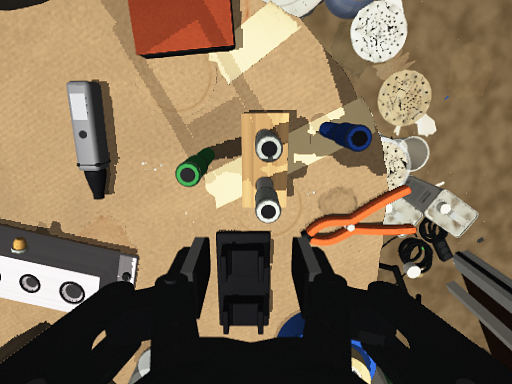

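```bash
python3 - <<'E'
from h import *
crop('w1',170,380,90,230,3.5,'w1c'); 
im,d,c=load('w1'); P=cloud(im,d,c)
for u,v in [(268,147),(268,211)]:
    print(onz(c,u,v,.14))
    q=P[v-18:v+18,u-18:u+18].reshape(-1,3); q=q[(q[:,2]>.132)&(q[:,2]<.15)]; print(cv2.minEnclosingCircle(q[:,:2].astype(np.float32)),np.median(q[:,2]),len(q))
q=P[120:150,340:380].reshape(-1,3);print('blue top',q[:,2].max());q=P[160:190,170:210].reshape(-1,3);print('green top',q[:,2].max())
E
```

```text
[0.41110481 0.28518979 0.14      ]
((0.4127931594848633, 0.2860448956489563), 0.012388615868985653) 0.14017129656283475 617
[0.47009951 0.28716037 0.14      ]
((0.4705139994621277, 0.2870243191719055), 0.012567422352731228) 0.14015139005518268 535
blue top 0.4018646167810531
green top 0.4018646167810531
```

View pics/w1c.png

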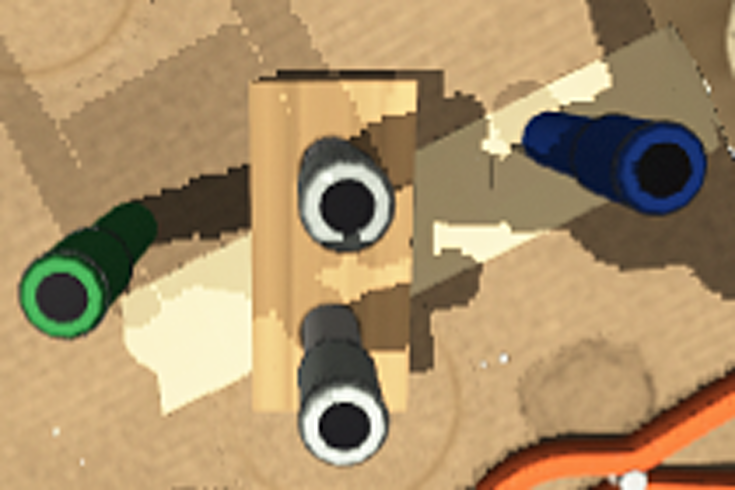

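Call:
carry_out:
  slide:
    - [0.014,0.019,0]
    - [0,0,0]
    - [0,0,0]
    - [0,0,0]
  spin: [0.017,0,0,0]

```text
time: 1.7
position: [0.4695, 0.2874, 0.2579]
ee_rot: [-3.134, 0.008, 1.564]
contact_force: [-1.2, -0.3, -0.3]
width: 0.499
```

```bash
python3 - <<'E'
from h import *
to(.4705,.2865,.096,np.pi/2)
E
```

```text
pos [0.4695 0.2874 0.2579] rot [-3.1341  0.0082  1.5638] t 1.7 F [-1.2 -0.3 -0.3] w 0.499 
 tool shift [0.0004 0.0022 0.1619] spin -0.007 rows>= 3.8829549834055586 0.0557221653598603
```

Call:
carry_out:
  slide:
    - [0,0.001,0.035]
    - [0,0.001,0.035]
    - [0,0,0.035]
    - [0,0,0.03]
    - [0,0,0.02]
    - [0,0,0.005]
    - [0,0,0]
  spin: [0,0,0,0,0,0,0]

```text
time: 2.28
position: [0.4698, 0.2867, 0.0957]
ee_rot: [-3.141, 0.004, 1.56]
contact_force: [-0.7, -0.5, 1.0]
width: 0.499
```

```bash
python3 - <<'E'
from h import *
to(.4705,.2865,.096,np.pi/2); snap('wrist','w2')
E
```

```text
pos [0.4698 0.2867 0.0957] rot [-3.1405  0.0044  1.5603] t 2.28 F [-0.7 -0.5  1. ] w 0.499 
 tool shift [-0.0002  0.0007 -0.0003] spin -0.0105 rows>= 0.019063745528466878 0.08393211379899412
```

View pics/w2.png

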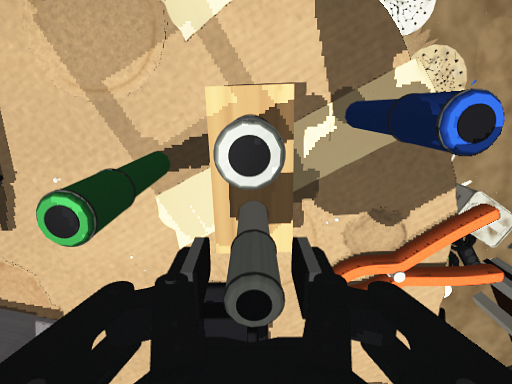

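Call:
carry_out:
  slide:
    - [0,0,0]
    - [0,0,0]
    - [0,0,0]
    - [0,0,0]
    - [0,0,0]
    - [0,0,0]
    - [0,0,0]
    - [0,0,0]
  spin: [0,0,0,0,0,0,0,0]
  hand: 0
  newtons: 70

```text
time: 3.0
position: [0.4715, 0.288, 0.1027]
ee_rot: [3.135, -0.0, 1.56]
contact_force: [-0.1, 0.8, -0.5]
width: 0.259
```

Call:
carry_out:
  slide:
    - [0,0,-0.02]
    - [0,0,-0.03]
    - [0,0,-0.03]
    - [0,0,-0.03]
    - [0,0,-0.03]
    - [0,0,0]
    - [0,0,0]
  spin: [0,0,0,0,0,0,0]

```text
time: 3.58
position: [0.473, 0.2889, 0.2488]
ee_rot: [3.13, -0.003, 1.56]
contact_force: [-1.2, -0.3, -2.0]
width: 0.264
```

```bash
python3 - <<'E'
from h import *
to(.55,.02,.23,-.211)
E
```

```text
pos [0.473  0.2889 0.2488] rot [ 3.1296e+00 -2.9000e-03  1.5596e+00] t 3.58 F [-1.2 -0.3 -2. ] w 0.264 
 tool shift [-0.2681  0.0797  0.019 ] spin 1.7706 rows>= 6.722116360789869 14.16508630804312
```

Call:
carry_out:
  slide:
    - [-0.032,0.0086,0]
    - [-0.032,0.0086,0]
    - [-0.032,0.0086,0]
    - [-0.032,0.0086,0]
    - [-0.032,0.0086,0]
    - [-0.032,0.0086,0]
    - [-0.032,0.0086,0]
    - [-0.032,0.0086,0]
    - [-0.032,0.0086,0]
    - [-0.032,0.0086,0]
    - [-0.032,0.0086,0]
    - [-0.032,0.0086,0]
    - [-0.02,0.005,0]
    - [0,0,0]
  spin: [0,0,0,0,0,0,0,0,0,0,0,0,0,0]

```text
time: 4.75
position: [0.5792, -0.1337, 0.2308]
ee_rot: [-3.139, -0.004, 1.566]
contact_force: [0.7, 0.2, -1.0]
width: 0.261
```

Call:
carry_out:
  slide:
    - [0,0,0]
    - [0,0,0]
    - [0,0,0]
    - [0,0,0]
    - [0,0,0]
    - [0,0,0]
    - [0,0,0]
    - [0,0,0]
    - [0,0,0]
    - [0,0,0]
    - [0,0,0]
    - [0,0,0]
    - [0,0,0]
    - [0,0,0]
    - [0,0,0]
    - [0,0,0]
  spin: [0.118,0.118,0.118,0.118,0.118,0.118,0.118,0.118,0.118,0.118,0.118,0.118,0.118,0.118,0.118,0]

```text
time: 6.08
position: [0.5706, -0.1233, 0.2093]
ee_rot: [-3.136, 0.038, -0.292]
contact_force: [0.3, 0.1, -0.8]
width: 0.263
```

```bash
python3 - <<'E'
from h import *
to(.588,-.072,.23,-.211); snap('wrist','w3'); snap('top','t3');snap('scene','s3')
E
```

```text
pos [ 0.5706 -0.1233  0.2093] rot [-3.1357  0.0377 -0.2917] t 6.08 F [ 0.3  0.1 -0.8] w 0.263 
 tool shift [ 0.0011 -0.0543 -0.0205] spin -0.0807 rows>= 1.391892997405488 0.6452004046997963
```

View pics/w3.png

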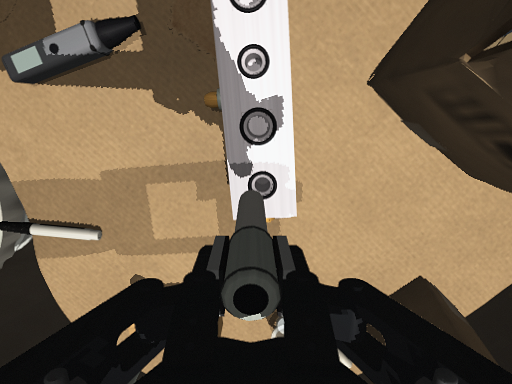

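View pics/s3.png

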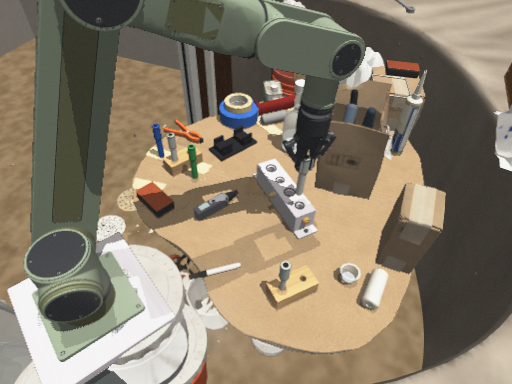

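Call:
carry_out:
  slide:
    - [0,0,0]
    - [0,0,0]
    - [0,0,0]
  spin: [0,0,0]

```text
time: 6.48
position: [0.5708, -0.1233, 0.2093]
ee_rot: [-3.135, 0.037, -0.282]
contact_force: [-0.9, -0.0, -0.8]
width: 0.264
```

Call:
carry_out:
  slide:
    - [0,0,0]
    - [0,0,0]
    - [0,0,0]
  spin: [-0.05,0,0]

```text
time: 6.73
position: [0.5708, -0.1233, 0.2094]
ee_rot: [-3.133, 0.037, -0.23]
contact_force: [-0.5, -0.6, -0.0]
width: 0.262
```

Call:
carry_out:
  slide:
    - [0,-0.02,0]
    - [0,0,0]
    - [0,0,0]
  spin: [0,0,0]

```text
time: 6.98
position: [0.5756, -0.104, 0.2096]
ee_rot: [-3.134, 0.036, -0.233]
contact_force: [-0.7, -0.2, 0.1]
width: 0.264
```

Call:
carry_out:
  slide:
    - [0,0,-0.02]
    - [0,0,0]
    - [0,0,0]
  spin: [0,0,0]

```text
time: 7.23
position: [0.5756, -0.1046, 0.229]
ee_rot: [-3.134, 0.038, -0.234]
contact_force: [-0.6, 1.0, -1.8]
width: 0.267
```

Call:
carry_out:
  slide:
    - [0,0,0]
    - [0,0,0]
    - [0,0,0]
    - [0,0,0]
    - [0,0,0]
    - [0,0,0]
  spin: [-0.12,-0.12,-0.12,-0.12,0,0]

```text
time: 7.73
position: [0.5739, -0.1062, 0.225]
ee_rot: [-3.116, 0.034, 0.262]
contact_force: [0.3, 0.0, -1.6]
width: 0.259
```

Call:
carry_out:
  slide:
    - [0,0,0]
    - [0,0,0]
    - [0,0,0]
    - [0,0,0]
    - [0,0,0]
    - [0,0,0]
    - [0,0,0]
    - [0,0,0]
    - [0,0,0]
    - [0,0,0]
  spin: [0.06,0.06,0.06,0.06,0.06,0.06,0.06,0.06,0,0]

```text
time: 8.57
position: [0.5718, -0.1074, 0.2202]
ee_rot: [-3.137, 0.048, -0.273]
contact_force: [0.1, 0.9, -0.8]
width: 0.262
```

```bash
python3 - <<'E'
from h import *
to(.588,-.072,.23,-.211); print(r.state()['joint_pos'].round(4))
E
```

```text
pos [ 0.5718 -0.1074  0.2202] rot [-3.1373  0.0481 -0.2725] t 8.57 F [ 0.1  0.9 -0.8] w 0.262 
 tool shift [ 0.0056 -0.0385 -0.0099] spin -0.0615 rows>= 0.9633681386681247 0.49209918536723407
[-0.2095  0.3613  1.5313  0.0076  1.2968  0.0609]
```

Call:
carry_out:
  slide:
    - [0,0,-0.035]
    - [0,0,-0.035]
    - [0,0,-0.035]
    - [0,0,0]
    - [0,0,0]
    - [0,0,0]
  spin: [0,0,0,0,0,0]

```text
time: 9.07
position: [0.5752, -0.1094, 0.3259]
ee_rot: [-3.138, 0.055, -0.273]
contact_force: [0.4, 0.1, -0.9]
width: 0.263
```

Call:
carry_out:
  slide:
    - [0,0,0.035]
    - [0,0,0.035]
    - [0,0,0.03]
    - [0,0,0]
    - [0,0,0]
    - [0,0,0]
  spin: [0,0,0,0,0,0]

```text
time: 9.57
position: [0.5676, -0.1071, 0.2193]
ee_rot: [-3.138, 0.06, -0.273]
contact_force: [-0.8, -0.7, -0.7]
width: 0.261
```

```bash
python3 - <<'E'
from h import *
to(.588,-.072,.23,-.211); print(r.state()['joint_pos'].round(4))
E
```

```text
pos [ 0.5676 -0.1071  0.2193] rot [-3.1383  0.0602 -0.2729] t 9.57 F [-0.8 -0.7 -0.7] w 0.261 
 tool shift [ 0.0095 -0.0394 -0.0112] spin -0.0619 rows>= 1.0077212490734404 0.4954669610236486
[-0.2104  0.3615  1.5339  0.0073  1.3061  0.0605]
```

Call:
carry_out:
  slide:
    - [-0.04,0,0]
    - [-0.04,0,0]
    - [0,0,0]
    - [0,0,0]
    - [0,0,0]
  spin: [0,0,0,0,0]

```text
time: 9.98
position: [0.4919, -0.0858, 0.2285]
ee_rot: [-3.138, 0.052, -0.273]
contact_force: [1.0, 0.5, -1.0]
width: 0.262
```

```bash
python3 - <<'E'
from h import *
to(.588,-.072,.23,-.211); j=r.state()['joint_pos'];print(j.round(4),j[1]+j[2]+j[4]-np.pi)
E
```

```text
pos [ 0.4919 -0.0858  0.2285] rot [-3.1377  0.052  -0.2731] t 9.98 F [ 1.   0.5 -1. ] w 0.262 
 tool shift [ 0.0886 -0.0392 -0.006 ] spin -0.0621 rows>= 2.328956498218962 0.4964698639300451
[-0.2006  0.2285  1.702   0.008   1.2626  0.0699] 0.05155541504749639
```

Call:
carry_out:
  slide:
    - [0.04,0,0]
    - [0.04,0,0]
    - [0,0,0]
    - [0,0,0]
    - [0,0,0]
  spin: [0,0,0,0,0]

```text
time: 10.4
position: [0.5756, -0.1092, 0.2275]
ee_rot: [-3.137, 0.044, -0.273]
contact_force: [-0.1, -0.1, -0.2]
width: 0.263
```

```bash
python3 - <<'E'
from h import *
to(.588,-.072,.23,-.211); j=r.state()['joint_pos'];print(j.round(4),j[1]+j[2]+j[4]-np.pi)
E
```

```text
pos [ 0.5756 -0.1092  0.2275] rot [-3.1372  0.044  -0.2731] t 10.4 F [-0.1 -0.1 -0.2] w 0.263 
 tool shift [ 0.0018 -0.0392 -0.0024] spin -0.0621 rows>= 0.9423172706030538 0.4971136919284298
[-0.211   0.3611  1.5126  0.0073  1.3116  0.0602] 0.0436454996488882
```

Call:
carry_out:
  slide:
    - [-0.04,0,0]
    - [-0.04,0,0]
    - [0,0,0]
    - [0,0,0]
    - [0.04,0,0]
    - [0.04,0,0]
    - [0,0,0]
    - [0,0,0]
    - [-0.04,0,0]
    - [-0.04,0,0]
    - [0,0,0]
    - [0,0,0]
    - [0.04,0,0]
    - [0.04,0,0]
    - [0,0,0]
    - [0,0,0]
  spin: [0,0,0,0,0,0,0,0,0,0,0,0,0,0,0,0]

```text
time: 11.73
position: [0.5662, -0.107, 0.2228]
ee_rot: [-3.138, 0.058, -0.273]
contact_force: [-0.9, 0.4, -1.2]
width: 0.262
```

```bash
python3 - <<'E'
from h import *
to(.588,-.072,.23,-.211); j=r.state()['joint_pos'];print(j.round(4),j[1]+j[2]+j[4]-np.pi)
E
```

```text
pos [ 0.5662 -0.107   0.2228] rot [-3.1379  0.0577 -0.2727] t 11.73 F [-0.9  0.4 -1.2] w 0.262 
 tool shift [ 0.0111 -0.0396 -0.0077] spin -0.0617 rows>= 1.0039385472807323 0.4939539561930104
[-0.2108  0.3559  1.5333  0.0075  1.3098  0.0599] 0.057357417978730396
```

Call:
carry_out:
  slide:
    - [0,-0.04,0]
    - [0,0,0]
    - [0,0,0]
    - [0,0,0]
  spin: [0,0,0,0]

```text
time: 12.07
position: [0.5778, -0.0675, 0.2236]
ee_rot: [-3.137, 0.056, -0.274]
contact_force: [0.1, 0.0, -1.6]
width: 0.264
```

Call:
carry_out:
  slide:
    - [-0.04,0,0]
    - [0,0,0]
    - [0,0,0]
    - [0,0,0]
  spin: [0,0,0,0]

```text
time: 12.4
position: [0.5331, -0.0566, 0.2236]
ee_rot: [-3.139, 0.065, -0.275]
contact_force: [0.7, -0.3, -0.5]
width: 0.267
```

Call:
carry_out:
  slide:
    - [0.04,0,0]
    - [0,0,0]
    - [0,0,0]
    - [0,0,0]
  spin: [0,0,0,0]

```text
time: 12.73
position: [0.5719, -0.0692, 0.22]
ee_rot: [-3.139, 0.067, -0.276]
contact_force: [0.1, -0.7, -0.9]
width: 0.261
```

Call:
carry_out:
  slide:
    - [-0.04,0,0]
    - [-0.04,0,0]
    - [0,0,0]
    - [0,0,0]
    - [0,0,0]
  spin: [0,0,0,0,0]

```text
time: 13.15
position: [0.4932, -0.0478, 0.2249]
ee_rot: [-3.139, 0.066, -0.278]
contact_force: [0.9, -0.3, -1.3]
width: 0.265
```

Call:
carry_out:
  slide:
    - [0.04,0,0]
    - [0.04,0,0]
    - [0,0,0]
    - [0,0,0]
    - [0,0,0]
  spin: [0,0,0,0,0]

```text
time: 13.57
position: [0.5743, -0.0714, 0.2195]
ee_rot: [-3.139, 0.063, -0.278]
contact_force: [-0.2, 0.3, -0.5]
width: 0.264
```

Call:
carry_out:
  slide:
    - [-0.005,0,0]
    - [-0.005,0,0]
    - [-0.005,0,0]
    - [-0.005,0,0]
    - [-0.005,0,0]
    - [-0.005,0,0]
    - [-0.005,0,0]
    - [-0.005,0,0]
    - [0,0,0]
    - [0,0,0]
  spin: [0,0,0,0,0,0,0,0,0,0]

```text
time: 14.4
position: [0.528, -0.058, 0.2247]
ee_rot: [-3.138, 0.062, -0.278]
contact_force: [0.0, -0.5, -0.2]
width: 0.263
```

Call:
carry_out:
  slide:
    - [0.005,0,0]
    - [0.005,0,0]
    - [0.005,0,0]
    - [0.005,0,0]
    - [0.005,0,0]
    - [0.005,0,0]
    - [0.005,0,0]
    - [0.005,0,0]
    - [0,0,0]
    - [0,0,0]
  spin: [0,0,0,0,0,0,0,0,0,0]

```text
time: 15.23
position: [0.5728, -0.0709, 0.2207]
ee_rot: [-3.138, 0.062, -0.278]
contact_force: [-0.0, -0.9, -1.8]
width: 0.263
```

Call:
carry_out:
  slide:
    - [0,0,-0.04]
    - [0,0,0]
    - [0,0,0]
    - [0,0,0]
  spin: [0,0,0,0]

```text
time: 15.57
position: [0.5736, -0.0714, 0.2607]
ee_rot: [-3.139, 0.066, -0.278]
contact_force: [-0.4, 0.9, -1.7]
width: 0.266
```

Call:
carry_out:
  slide:
    - [0,0,0.01]
    - [0,0,0.01]
    - [0,0,0.01]
    - [0,0,0.01]
    - [0,0,0]
    - [0,0,0]
  spin: [0,0,0,0,0,0]

```text
time: 16.07
position: [0.5684, -0.07, 0.2139]
ee_rot: [-3.14, 0.071, -0.278]
contact_force: [0.2, -0.1, -0.1]
width: 0.261
```

Call:
carry_out:
  slide:
    - [0,0,-0.002]
    - [0,0,-0.002]
    - [0,0,-0.002]
    - [0,0,-0.002]
    - [0,0,0]
    - [0,0,0]
  spin: [0,0,0,0,0,0]

```text
time: 16.57
position: [0.5695, -0.0703, 0.2233]
ee_rot: [-3.139, 0.07, -0.278]
contact_force: [0.1, -0.8, -1.6]
width: 0.265
```

Call:
carry_out:
  slide:
    - [-0.035,0,0]
    - [-0.035,0,0]
    - [-0.02,0,0]
    - [-0.01,0,0]
    - [-0.005,0,0]
    - [0,0,0]
    - [0,0,0]
  spin: [0,0,0,0,0,0,0]

```text
time: 17.15
position: [0.4679, -0.0412, 0.231]
ee_rot: [-3.139, 0.064, -0.278]
contact_force: [1.1, 0.4, -1.0]
width: 0.263
```

Call:
carry_out:
  slide:
    - [0.035,0,0]
    - [0.035,0,0]
    - [0.02,0,0]
    - [0.01,0,0]
    - [0.005,0,0]
    - [0,0,0]
    - [0,0,0]
  spin: [0,0,0,0,0,0,0]

```text
time: 17.73
position: [0.5789, -0.0732, 0.2213]
ee_rot: [-3.139, 0.061, -0.279]
contact_force: [-0.5, -0.7, -0.9]
width: 0.265
```

Call:
carry_out:
  slide:
    - [-0.005,0,0]
    - [-0.01,0,0]
    - [-0.02,0,0]
    - [-0.035,0,0]
    - [-0.035,0,0]
    - [0,0,0]
    - [0,0,0]
  spin: [0,0,0,0,0,0,0]

```text
time: 18.32
position: [0.4653, -0.0412, 0.2274]
ee_rot: [-3.139, 0.066, -0.279]
contact_force: [0.0, 0.2, -1.7]
width: 0.264
```

Call:
carry_out:
  slide:
    - [0.005,0,0]
    - [0.01,0,0]
    - [0.02,0,0]
    - [0.035,0,0]
    - [0.035,0,0]
    - [0,0,0]
    - [0,0,0]
  spin: [0,0,0,0,0,0,0]

```text
time: 18.9
position: [0.5757, -0.0727, 0.2209]
ee_rot: [-3.138, 0.059, -0.278]
contact_force: [-1.0, 0.2, -1.3]
width: 0.265
```

Call:
carry_out:
  slide:
    - [-0.041,0,0]
    - [-0.041,0,0]
    - [-0.02,0,0]
    - [-0.01,0,0]
    - [-0.005,0,0]
    - [0,0,0]
    - [0,0,0]
    - [0.005,0,0]
    - [0.015,0,0]
    - [0.025,0,0]
    - [0.035,0,0]
    - [0.035,0,0]
    - [0,0,0]
    - [0,0,0]
    - [0,0,0]
  spin: [0,0,0,0,0,0,0,0,0,0,0,0,0,0,0]

```text
time: 20.15
position: [0.5903, -0.0776, 0.2133]
ee_rot: [-3.138, 0.053, -0.281]
contact_force: [-0.3, 0.8, -0.2]
width: 0.265
```

Call:
carry_out:
  slide:
    - [-0.041,0,0]
    - [-0.041,0,0]
    - [-0.02,0,0]
    - [-0.01,0,0]
    - [-0.005,0,0]
    - [0,0,0]
    - [0,0,0]
    - [0.005,0,0]
    - [0.015,0,0]
    - [0.025,0,0]
    - [0.035,0,0]
    - [0.035,0,0]
    - [0,0,0]
    - [0,0,0]
    - [0,0,0]
  spin: [0,0,0,0,0,0,0,0,0,0,0,0,0,0,0]

```text
time: 21.4
position: [0.5947, -0.0795, 0.2079]
ee_rot: [-3.139, 0.051, -0.282]
contact_force: [-0.4, -0.5, -1.5]
width: 0.262
```

Call:
carry_out:
  slide:
    - [0,0,-0.015]
    - [0,0,-0.03]
    - [0,0,-0.035]
    - [0,0,-0.035]
    - [0,0,0]
    - [0,0,0]
  spin: [0,0,0,0,0,0]

```text
time: 21.9
position: [0.5966, -0.0808, 0.3243]
ee_rot: [-3.14, 0.061, -0.282]
contact_force: [-0.8, -0.3, -2.2]
width: 0.268
```

Call:
carry_out:
  slide:
    - [0,0,0.035]
    - [0,0,0.035]
    - [0,0,0.02]
    - [0,0,0.01]
    - [0,0,0.005]
    - [0,0,0]
    - [0,0,0]
  spin: [0,0,0,0,0,0,0]

```text
time: 22.48
position: [0.586, -0.0775, 0.2142]
ee_rot: [-3.14, 0.061, -0.281]
contact_force: [-0.5, -0.2, -1.1]
width: 0.266
```

Call:
carry_out:
  slide:
    - [0,0,-0.035]
    - [0,0,-0.035]
    - [0,0,-0.02]
    - [0,0,-0.01]
    - [0,0,-0.005]
    - [0,0,0]
  spin: [0,0,0,0,0,0]

```text
time: 22.98
position: [0.592, -0.0794, 0.3262]
ee_rot: [-3.14, 0.059, -0.281]
contact_force: [-1.1, 1.0, -2.0]
width: 0.263
```

Call:
carry_out:
  slide:
    - [-0.04,0,0]
    - [-0.04,0,0]
    - [-0.025,0,0]
    - [-0.015,0,0]
    - [-0.01,0,0]
    - [-0.005,0,0]
    - [0,0,0]
    - [0.02,0,0]
    - [0.041,0,0]
    - [0.041,0,0]
    - [0,0,0]
    - [0,0,0]
    - [0,0,0]
  spin: [0,0,0,0,0,0,0,0,0,0,0,0,0]

```text
time: 24.07
position: [0.5627, -0.0715, 0.3179]
ee_rot: [-3.141, 0.065, -0.282]
contact_force: [-0.9, 0.1, -0.7]
width: 0.26
```

Call:
carry_out:
  slide:
    - [-0.04,0,0]
    - [-0.04,0,0]
    - [-0.025,0,0]
    - [-0.015,0,0]
    - [-0.01,0,0]
    - [-0.005,0,0]
    - [0,0,0]
    - [0.02,0,0]
    - [0.041,0,0]
    - [0.041,0,0]
    - [0,0,0]
    - [0,0,0]
    - [0,0,0]
  spin: [0,0,0,0,0,0,0,0,0,0,0,0,0]

```text
time: 25.15
position: [0.5318, -0.0629, 0.3148]
ee_rot: [-3.141, 0.065, -0.282]
contact_force: [0.4, 0.4, -1.1]
width: 0.262
```

```bash
python3 - <<'E'
from h import *
crop('w3',190,320,0,220,2.7,'w3c')
im,d,c=load('w3')
for n,u,v in [('thin2',253,61.5),('thick1',258,126),('thin1',262.5,185)]: print(n,onz(c,u,v,.07))
im,d,c=load('w1'); 
for n,u,v in [('thin2',30,283),('thick2',72,292)]: print(n,onz(c,u,v,.07))
to(.588,-.072,.23,-.211)
E
```

```text
thin2 [ 0.60002415 -0.01600504  0.07      ]
thick1 [ 0.58867182 -0.07041358  0.07      ]
thin1 [ 0.5771287  -0.12556402  0.07      ]
thin2 [ 0.60047984 -0.01564652  0.07      ]
thick2 [0.61187666 0.0390938  0.07      ]
pos [ 0.5318 -0.0629  0.3148] rot [-3.1411  0.0648 -0.2818] t 25.15 F [ 0.4  0.4 -1.1] w 0.262 
 tool shift [ 0.0619 -0.0068  0.081 ] spin -0.0708 rows>= 2.450565875674688 0.566655442378611
```

View pics/w3c.png

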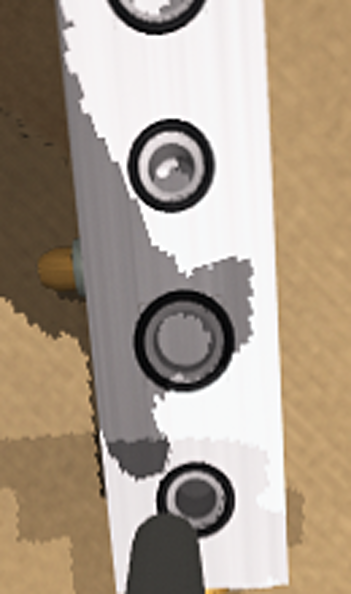

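Call:
carry_out:
  slide:
    - [0,0,0.035]
    - [0,0,0.03]
    - [0,0,0.02]
    - [0,0,0.01]
    - [0,0,0.004]
    - [0,0,0]
    - [0,0,0]
  spin: [0,0,0,0,0,0,0]

```text
time: 25.73
position: [0.5244, -0.0605, 0.2148]
ee_rot: [-3.14, 0.059, -0.281]
contact_force: [-0.1, 0.1, -1.1]
width: 0.263
```

Call:
carry_out:
  slide:
    - [-0.04,0,0]
    - [-0.04,0,0]
    - [0,0,0]
    - [0,0,0]
    - [0,0,0]
  spin: [0,0,0,0,0]

```text
time: 26.15
position: [0.4474, -0.0379, 0.2232]
ee_rot: [-3.139, 0.05, -0.281]
contact_force: [-0.6, -0.0, -0.5]
width: 0.265
```

Call:
carry_out:
  slide:
    - [0.04,0,0]
    - [0.04,0,0]
    - [0.04,0,0]
    - [0,0,0]
    - [0,0,0]
    - [0,0,0]
  spin: [0,0,0,0,0,0]

```text
time: 26.65
position: [0.5719, -0.0738, 0.2192]
ee_rot: [-3.138, 0.041, -0.282]
contact_force: [-0.5, 0.5, -0.8]
width: 0.263
```

```bash
python3 - <<'E'
from h import *
to(.588,-.072,.23,-.211); j=r.state()['joint_pos'];print(j.round(4),j[1]+j[2]+j[4]-np.pi)
E
```

```text
pos [ 0.5719 -0.0738  0.2192] rot [-3.1378  0.0414 -0.2815] t 26.65 F [-0.5  0.5 -0.8] w 0.263 
 tool shift [ 0.0145 -0.0063 -0.0114] spin -0.0705 rows>= 0.467751306918923 0.5643235303571537
[-0.1533  0.3502  1.5506  0.0094  1.2813  0.1254] 0.04061863096514795
```

Call:
carry_out:
  slide:
    - [-0.04,0,0]
    - [-0.04,0,0]
    - [-0.04,0,0]
    - [0,0,0]
    - [0,0,0]
    - [0,0,0]
  spin: [0,0,0,0,0,0]

```text
time: 27.15
position: [0.4494, -0.0389, 0.2224]
ee_rot: [-3.138, 0.044, -0.282]
contact_force: [-0.2, 0.0, -1.0]
width: 0.266
```

Call:
carry_out:
  slide:
    - [0.04,0,0]
    - [0.04,0,0]
    - [0.04,0,0]
    - [0,0,0]
    - [0,0,0]
    - [0,0,0]
  spin: [0,0,0,0,0,0]

```text
time: 27.65
position: [0.5714, -0.0744, 0.2166]
ee_rot: [-3.138, 0.041, -0.282]
contact_force: [-0.0, 0.5, -0.9]
width: 0.262
```

Call:
carry_out:
  slide:
    - [-0.04,0,0]
    - [-0.04,0,0]
    - [0,0,0]
    - [0,0,0]
    - [0,0,0]
  spin: [0,0,0,0,0]

```text
time: 28.07
position: [0.4893, -0.051, 0.2176]
ee_rot: [-3.138, 0.045, -0.282]
contact_force: [0.1, -0.1, -0.7]
width: 0.258
```

Call:
carry_out:
  slide:
    - [0.04,0,0]
    - [0.04,0,0]
    - [0,0,0]
    - [0,0,0]
    - [0,0,0]
  spin: [0,0,0,0,0]

```text
time: 28.48
position: [0.5683, -0.074, 0.2137]
ee_rot: [-3.138, 0.045, -0.281]
contact_force: [-0.1, 0.0, -0.9]
width: 0.262
```

Call:
carry_out:
  slide:
    - [0.009,-0.0035,0]
    - [0.007,-0.003,0]
    - [0.004,-0.001,0]
    - [0.002,-0.001,0]
    - [0,0,0]
    - [0,0,0]
  spin: [0,0,0,0,0,0]

```text
time: 28.98
position: [0.5929, -0.0708, 0.2138]
ee_rot: [-3.138, 0.044, -0.281]
contact_force: [0.8, 0.2, -0.6]
width: 0.265
```

```bash
python3 - <<'E'
from h import *
to(.5926,-.0721,.175); snap('wrist','w4'); snap('scene','s4');snap('top','t4')
crop('s4',240,360,110,240,4.5,'s4c')
crop('w4',150,400,30,384,1.7,'w4c')
p,R=tool(); print(R[:,2], p+R[:,2]*.09)
E
```

```text
pos [ 0.5929 -0.0708  0.2138] rot [-3.1379  0.044  -0.2807] t 28.98 F [ 0.8  0.2 -0.6] w 0.265 
 tool shift [0.0018 0.0014 0.0388] spin 0 rows>= 0.9312116834016225 0.0
[-0.04123618  0.01578519 -0.99902473] [ 0.58898037 -0.06948467  0.12393631]
```

View pics/s4c.png

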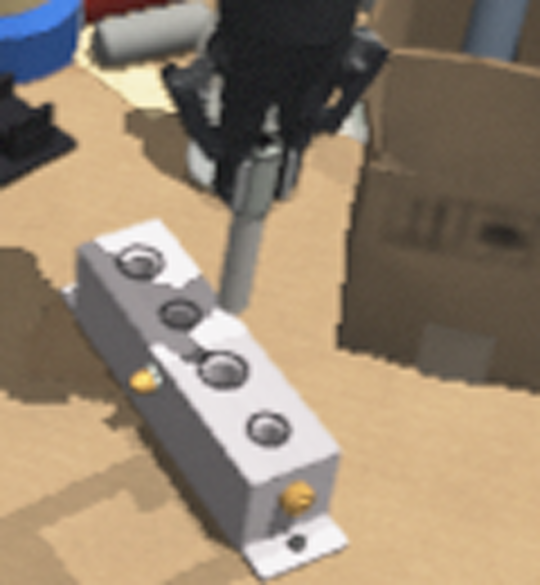

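View pics/w4c.png

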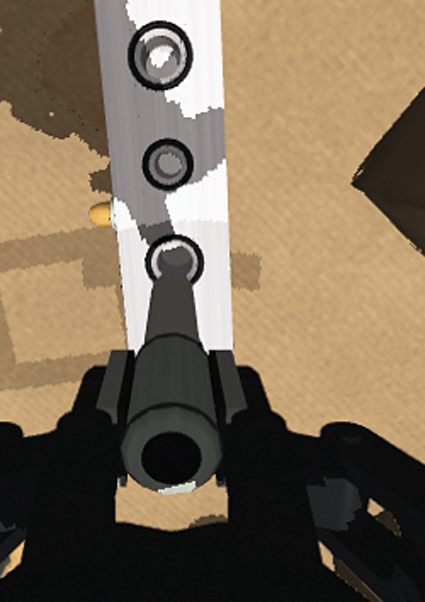

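```bash
python3 - <<'E'
from h import *
im,d,c=load('w4'); im2,d2,c2=load('s4')
p,R=tool()
for L in(.086,.09,.093):
    f=p+R[:,2]*L; print(L,f.round(4),'wrist',np.round(proj(c,f),1),'scene',np.round(proj(c2,f),1))
t=p-R[:,2]*(.13-.09); print('top w',np.round(proj(c,t),1))
# tube points from wrist depth and scene depth
for nm,(I,D,C) in dict(w=(im,d,c),s=(im2,d2,c2)).items():
    P=cloud(I,D,C); m=(D>0)&(P[...,2]>.09)&(P[...,2]<.175)&(np.hypot(P[...,0]-.59,P[...,1]+.071)<.03)
    q=P[m]; print(nm,len(q),'minz',np.percentile(q[:,2],1))
    for z in np.arange(.12,.19,.01):
        s=q[abs(q[:,2]-z)<.004]
        if len(s)>5: print(round(z,3),len(s),s[:,:2].mean(0).round(4),s[:,:2].min(0).round(4),s[:,:2].max(0).round(4))
E
```

```text
0.086 [ 0.5891 -0.0695  0.1279] wrist [249.8 200.5] scene [290.9 176.9]
0.09 [ 0.589  -0.0695  0.1239] wrist [249.8 199. ] scene [290.7 177.9]
0.093 [ 0.5889 -0.0694  0.1209] wrist [249.8 197.9] scene [290.6 178.7]
top w [249.1 295.4]
w 486 minz 0.13050379588121344
0.13 34 [ 0.5925 -0.0627] [ 0.5816 -0.068 ] [ 0.5998 -0.0601]
0.14 67 [ 0.5927 -0.063 ] [ 0.5816 -0.069 ] [ 0.6004 -0.0605]
0.15 83 [ 0.593  -0.0631] [ 0.5822 -0.0718] [ 0.6008 -0.0604]
0.16 97 [ 0.5933 -0.0632] [ 0.5819 -0.073 ] [ 0.6011 -0.0604]
0.17 106 [ 0.5942 -0.0632] [ 0.5822 -0.0709] [ 0.6016 -0.0608]
s 95 minz 0.12766219717774682
0.13 13 [ 0.5865 -0.0775] [ 0.5801 -0.0815] [ 0.5954 -0.0709]
0.14 18 [ 0.5855 -0.0764] [ 0.5815 -0.0831] [ 0.5935 -0.0651]
0.15 13 [ 0.5866 -0.0783] [ 0.5811 -0.0827] [ 0.5952 -0.0718]
0.16 15 [ 0.5862 -0.077 ] [ 0.5808 -0.0815] [ 0.5933 -0.0689]
0.17 16 [ 0.5859 -0.0766] [ 0.5815 -0.0811] [ 0.5961 -0.0653]
```

```bash
python3 - <<'E'
from h import *
im,d,c=load('w4')
print(onz(c,252.4-.2,184.1-.2,.07)); print('thin2',onz(c,150+167/1.7,30+164/1.7,.07),'thick2',onz(c,150+160/1.7,30+55/1.7,.07))
crop('w4',200,310,130,220,7,'w4d')
E
```

```text
[ 0.5886198  -0.07036079  0.07      ]
thin2 [ 0.60031692 -0.01588391  0.07      ] thick2 [0.61237989 0.03895353 0.07      ]
```

View pics/w4d.png

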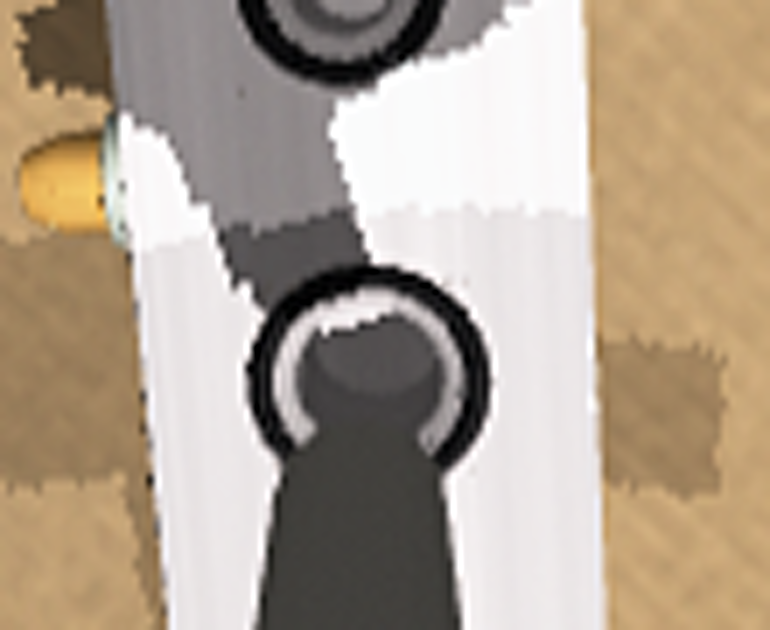

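Call:
carry_out:
  slide:
    - [-0.001,0,0.012]
    - [0,0,0.012]
    - [0.0003,0,0.01]
    - [0.0004,0,0.007]
    - [0.0003,0,0.004]
    - [0,0,0.001]
    - [0,0,0]
  spin: [0,0,0,0,0,0,0]

```text
time: 29.72
position: [0.5903, -0.0704, 0.1669]
ee_rot: [-3.138, 0.042, -0.281]
contact_force: [-0.2, 1.2, -1.3]
width: 0.26
```

```bash
python3 - <<'E'
from h import *
to(.5926,-.0721,.175); snap('wrist','w5')
im,d,c=load('w5');P=cloud(im,d,c); m=(d>0)&(P[...,2]>.08)&(P[...,2]<.175)&(np.hypot(P[...,0]-.59,P[...,1]+.071)<.03)
q=P[m]
for z in np.arange(.08,.14,.01):
    s=q[abs(q[:,2]-z)<.004]
    if len(s)>5: print(round(z,3),len(s),s[:,:2].min(0).round(4),s[:,:2].max(0).round(4), (s[:,0].min()+s[:,0].max())/2)
crop('w5',200,310,130,220,7,'w5d')
E
```

```text
pos [ 0.5903 -0.0704  0.1669] rot [-3.1377  0.0419 -0.2813] t 29.72 F [-0.2  1.2 -1.3] w 0.26 
 tool shift [ 0.0023  0.0009 -0.0082] spin 0 rows>= 0.20500806630929497 0.0
0.08 11 [ 0.5805 -0.0669] [ 0.5968 -0.0607] 0.5886162393060228
0.09 68 [ 0.5797 -0.0692] [ 0.5979 -0.06  ] 0.58879339635647
0.1 77 [ 0.5791 -0.0721] [ 0.5981 -0.0602] 0.5885996051737044
0.11 89 [ 0.5794 -0.073 ] [ 0.5986 -0.0603] 0.5890135547745075
0.12 101 [ 0.5803 -0.0711] [ 0.5988 -0.0605] 0.5895505274761885
0.13 121 [ 0.5802 -0.0736] [ 0.5993 -0.0605] 0.5897591175055868
0.14 136 [ 0.5807 -0.0741] [ 0.5998 -0.0607] 0.5902230633877803
```

View pics/w5d.png

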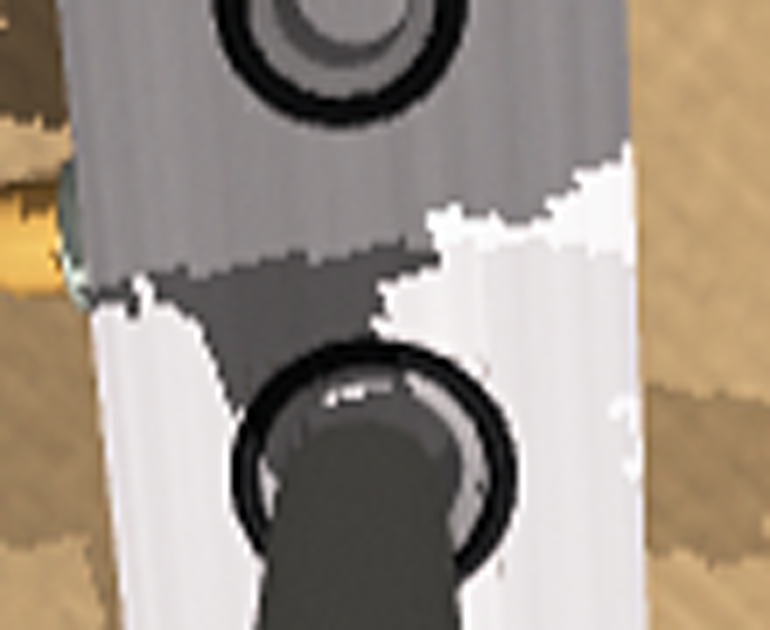

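Call:
carry_out:
  slide:
    - [0.0003,0,0.008]
    - [0.0003,0,0.008]
    - [0.0002,0,0.005]
    - [0,0,0]
  spin: [0,0,0,0]

```text
time: 30.1
position: [0.5908, -0.0707, 0.1454]
ee_rot: [-3.138, 0.04, -0.281]
contact_force: [0.7, -0.3, -1.5]
width: 0.264
```

Call:
carry_out:
  slide:
    - [0.0002,0,0.008]
    - [0.0002,0,0.008]
    - [0.0002,0,0.008]
  spin: [0,0,0]

```text
time: 30.35
position: [0.5912, -0.0706, 0.1253]
ee_rot: [-3.137, 0.036, -0.281]
contact_force: [-5.7, 0.3, 17.1]
width: 0.263
```

Call:
carry_out:
  slide:
    - [0.0003,0,0.006]
    - [0.0003,0,0.008]
    - [0.0003,0,0.01]
  spin: [0,0,0]

```text
time: 30.6
position: [0.5923, -0.0708, 0.1218]
ee_rot: [-3.136, 0.027, -0.28]
contact_force: [-19.9, 1.2, 68.2]
width: 0.26
```

Call:
carry_out:
  slide:
    - [0,0,-0.001]
    - [0,0,0]
    - [0,0,0]
  spin: [0,0,0]

```text
time: 30.85
position: [0.5911, -0.0706, 0.1263]
ee_rot: [-3.136, 0.025, -0.28]
contact_force: [-1.2, -0.1, -1.4]
width: 0.259
```

Call:
carry_out:
  slide:
    - [0,0,0]
    - [0,0,0]
    - [0,0,0]
    - [0,0,0]
  spin: [0,0,0,0]
  hand: 50

```text
time: 31.18
position: [0.5923, -0.0706, 0.1236]
ee_rot: [-3.136, 0.025, -0.28]
contact_force: [0.1, 0.3, 0.5]
width: 0.502
```

Call:
carry_out:
  slide:
    - [0,0,-0.04]
    - [0,0,-0.03]
    - [0,0,-0.02]
    - [0,0,-0.01]
    - [0,0,-0.005]
    - [0,0,0]
  spin: [0,0,0,0,0,0]

```text
time: 31.68
position: [0.5951, -0.0719, 0.2281]
ee_rot: [-3.136, 0.032, -0.28]
contact_force: [0.4, -0.5, 0.9]
width: 0.499
```

```bash
python3 - <<'E'
from h import *
to(.4125,.2855,.25,np.pi/2); snap('wrist','w6'); snap('top','t6'); 
j=r.state()['joint_pos'];print(j.round(4),j[1]+j[2]+j[4]-np.pi)
im,d,c=load('w6');P=cloud(im,d,c); m=(d>0)&(P[...,2]>.08)&(P[...,2]<.19)&(np.hypot(P[...,0]-.589,P[...,1]+.071)<.03)
q=P[m]; 
for z in np.arange(.08,.18,.01):
    s=q[abs(q[:,2]-z)<.004]
    if len(s)>5: print(round(z,3),len(s),s[:,:2].min(0).round(4),s[:,:2].max(0).round(4), (s[:,0].min()+s[:,0].max())/2)
print(np.percentile(q[:,2],[90,99]))
E
```

```text
pos [ 0.5951 -0.0719  0.2281] rot [-3.1363  0.0318 -0.2802] t 31.68 F [ 0.4 -0.5  0.9] w 0.499 
 tool shift [-0.2749 -0.293  -0.0116] spin -1.851 rows>= 9.63930158240909 14.807978804286705
[-0.1444  0.3768  1.4906  0.0098  1.3082  0.1331] 0.034105715365292166
0.08 11 [ 0.5836 -0.0687] [ 0.5994 -0.0611] 0.5914839235699191
0.09 33 [ 0.5809 -0.0686] [ 0.5996 -0.0611] 0.5902267626108311
0.1 40 [ 0.5829 -0.0697] [ 0.6003 -0.061 ] 0.5916234357482161
0.11 24 [ 0.5862 -0.0663] [ 0.5993 -0.0613] 0.5927761145900673
0.12 20 [ 0.5835 -0.072 ] [ 0.6035 -0.0593] 0.5934985152213612
0.13 61 [ 0.581  -0.0691] [ 0.6032 -0.0594] 0.5920956412796768
0.14 70 [ 0.5812 -0.0698] [ 0.6038 -0.0596] 0.5925192182456458
0.15 79 [ 0.5815 -0.0702] [ 0.6043 -0.0596] 0.5929320241200856
0.16 62 [ 0.5839 -0.0694] [ 0.6047 -0.0599] 0.5943054595845854
0.17 819 [ 0.581  -0.0843] [ 0.6052 -0.0598] 0.5931038343796576
[0.16949768 0.17033165]
```

View pics/w6.png

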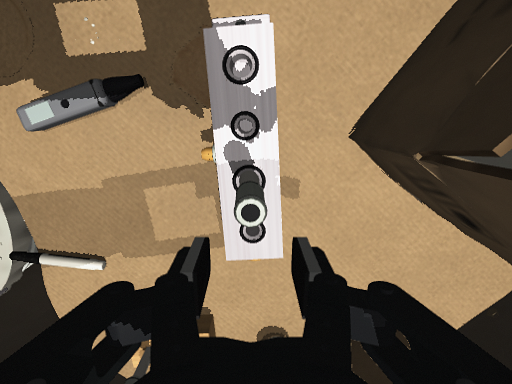

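```bash
python3 - <<'E'
from h import *
for t in('w6','w4','w5'):
    im,d,c=load(t);P=cloud(im,d,c)
    for u,v in [(225,100),(262,150),(265,90),(235,245)]: print(t,P[v,u].round(4))
im,d,c=load('t6');P=cloud(im,d,c)
m=(d>0)&(np.hypot(P[...,0]-.589,P[...,1]+.071)<.025)&(P[...,2]>.12)&(P[...,2]<.2); q=P[m]; print(len(q),np.percentile(q[:,2],[50,90,99]), q.mean(0))
E
```

```text
w6 [0.589  0.0124 0.0711]
w6 [ 0.6104 -0.0439  0.07  ]
w6 [0.6285 0.0106 0.0689]
w6 [ 0.5539 -0.1367  0.0707]
w4 [0.5865 0.0129 0.0711]
w4 [ 0.6069 -0.0406  0.0708]
w4 [0.624  0.0111 0.0706]
w4 [ 0.5887 -0.0613  0.2254]
w5 [0.5894 0.0106 0.0694]
w5 [ 0.6066 -0.0343  0.0704]
w5 [0.6209 0.009  0.0704]
w5 [ 0.5863 -0.0608  0.1788]Traceback (most recent call last):
  File "<stdin>", line 6, in <module>
    return _quantile_unchecked(
        a, q, axis, out, overwrite_input, method, keepdims, weights)
    return _ureduce(a,
                    func=_quantile_ureduce_func,
    ...<5 lines>...
                    overwrite_input=overwrite_input,
                    method=method)
    r = func(a, **kwargs)
    result = _quantile(arr,
                       quantiles=q,
    ...<2 lines>...
                       out=out,
                       weights=wgt)
    slices_having_nans = np.isnan(arr[-1, ...])
                                  ~~~^^^^^^^^^
IndexError: index -1 is out of bounds for axis 0 with size 0
```

Call:
carry_out:
  slide:
    - [0,0,0]
    - [0,0,0]
    - [0,0,0]
    - [0,0,0]
    - [0,0,0.02]
    - [0,0,0.016]
    - [0,0,0.01]
    - [0,0,0.003]
    - [0,0,0]
  spin: [0,0,0,0,0,0,0,0,0]
  hand: 0

```text
time: 32.53
position: [0.5902, -0.0706, 0.1702]
ee_rot: [-3.138, 0.044, -0.28]
contact_force: [-0.4, -0.7, -0.0]
width: -0.003
```

```bash
python3 - <<'E'
from h import *
to(.593,-.0715,.164); snap('wrist','w7'); crop('w7',170,340,150,384,2.5,'w7c')
E
```

```text
pos [ 0.5902 -0.0706  0.1702] rot [-3.138   0.044  -0.2802] t 32.53 F [-0.4 -0.7 -0. ] w -0.003 
 tool shift [0.0032 0.0001 0.0061] spin 0 rows>= 0.1641320460517087 0.0
```

View pics/w7c.png

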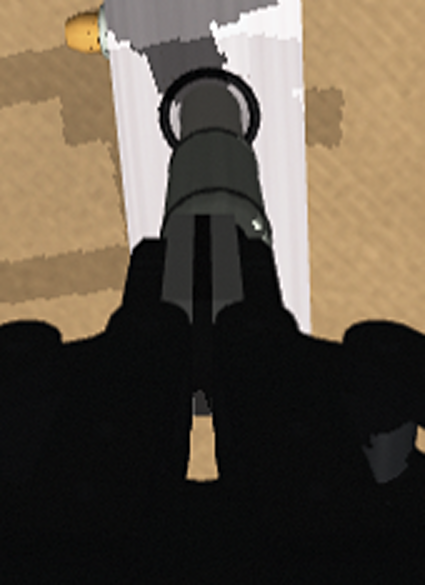

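Call:
carry_out:
  slide:
    - [0.002,0,0.004]
    - [0.0003,0,0.006]
    - [0.0003,0,0.006]
  spin: [0,0,0]

```text
time: 32.83
position: [0.5966, -0.072, 0.1636]
ee_rot: [-3.136, 0.03, -0.28]
contact_force: [-10.2, 0.3, 40.9]
width: 0.003
```

Call:
carry_out:
  slide:
    - [0,0,-0.03]
    - [0,0,-0.02]
    - [0,0,-0.01]
    - [0,0,-0.005]
    - [0,0,0]
  spin: [0,0,0,0,0]
  hand: 50

```text
time: 33.25
position: [0.601, -0.0735, 0.2371]
ee_rot: [-3.135, 0.019, -0.28]
contact_force: [0.4, -0.5, -0.0]
width: 0.499
```

```bash
cat >> h.py <<'E'
def tubecheck(tag,x,y,ztop=.2):
    im,d,c=load(tag);P=cloud(im,d,c); m=(d>0)&(P[...,2]>.15)&(P[...,2]<ztop)&(np.hypot(P[...,0]-x,P[...,1]-y)<.03)
    q=P[m]; z=np.median(q[:,2]); s=q[abs(q[:,2]-z)<.005]
    print('top z',z,'circle',cv2.minEnclosingCircle(s[:,:2].astype(np.float32)),len(s))
E
python3 - <<'E'
from h import *
to(.4125,.2855,.25,np.pi/2); snap('wrist','w8'); tubecheck('w8',.59,-.071)
im,d,c=load('w8')
crop('w8',170,340,100,300,3,'w8c')
E
```

```text
pos [ 0.601  -0.0735  0.2371] rot [-3.1352  0.0192 -0.2798] t 33.25 F [ 0.4 -0.5 -0. ] w 0.499 
 tool shift [-0.2805 -0.293  -0.0056] spin -1.8506 rows>= 9.728558638445872 14.804916303630264
top z 0.16442051072471608 circle ((0.5929722785949707, -0.07167302817106247), 0.012527580372989178) 776
```

View pics/w8c.png

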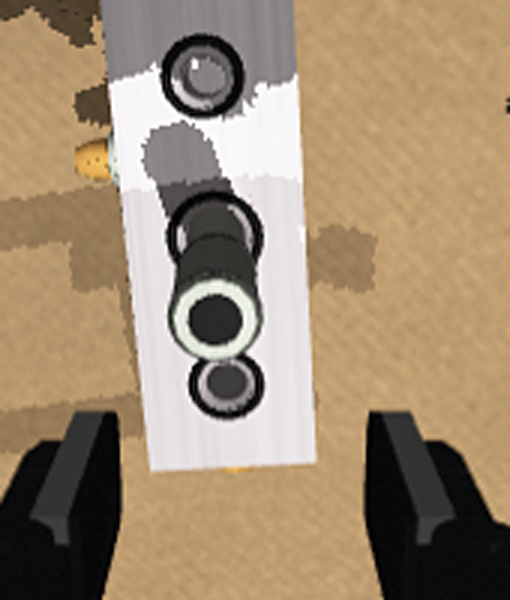

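Call:
carry_out:
  slide:
    - [-0.024,-0.025,0]
    - [-0.024,-0.025,0]
    - [-0.024,-0.025,0]
    - [-0.024,-0.025,0]
    - [-0.024,-0.025,0]
    - [-0.024,-0.025,0]
    - [-0.024,-0.025,0]
    - [-0.024,-0.025,0]
    - [-0.024,-0.025,0]
    - [-0.024,-0.025,0]
    - [-0.019,-0.02,0]
    - [-0.01,-0.01,0]
    - [-0.005,-0.005,0]
    - [0,0,0]
    - [0,0,0]
  spin: [0,0,0,0,0,0,0,0,0,0,0,0,0,0,0]

```text
time: 34.55
position: [0.4028, 0.2877, 0.2269]
ee_rot: [3.132, 0.041, -0.284]
contact_force: [0.3, -0.0, -0.4]
width: 0.5
```

```bash
python3 - <<'E'
from h import *
to(.4125,.2855,.094); snap('wrist','w9')
j=r.state()['joint_pos'];print(j.round(4),j[1]+j[2]+j[4]-np.pi)
im,d,c=load('w9');P=cloud(im,d,c)
m=(d>0)&(abs(P[...,2]-.14)<.006)&(np.hypot(P[...,0]-.4125,P[...,1]-.2855)<.03);q=P[m];print(cv2.minEnclosingCircle(q[:,:2].astype(np.float32)),np.median(q[:,2]))
E
```

```text
pos [0.4028 0.2877 0.2269] rot [ 3.1319  0.0411 -0.2843] t 34.55 F [ 0.3 -0.  -0.4] w 0.5 
 tool shift [ 0.0154 -0.0019  0.1324] spin 0 rows>= 3.1962705334105044 0.0
[0.5803 0.2137 1.7256 0.0267 1.2365 0.856 ] 0.03425312516052248
((0.4126090109348297, 0.2855916917324066), 0.01255421806126833) 0.14023008152976546
```

View pics/w9.png

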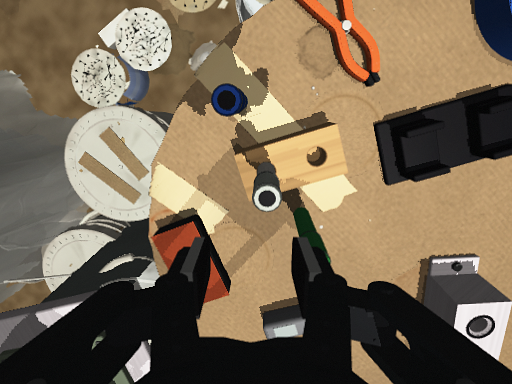

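Call:
carry_out:
  slide:
    - [0.006,-0.001,0.03]
    - [0.005,-0.0006,0.03]
    - [0.0025,0,0.03]
    - [0.001,0,0.02]
    - [0,0,0.01]
    - [0,0,0.006]
    - [0,0,0.003]
    - [0,0,0]
  spin: [0,0,0,0,0,0,0,0]

```text
time: 35.27
position: [0.4195, 0.2777, 0.093]
ee_rot: [3.134, 0.036, -0.298]
contact_force: [-0.1, 0.2, -0.9]
width: 0.504
```

```bash
python3 - <<'E'
from h import *
to(.4117,.2855,.096); snap('wrist','w10')
E
```

```text
pos [0.4195 0.2777 0.093 ] rot [ 3.1339  0.0358 -0.2976] t 35.27 F [-0.1  0.2 -0.9] w 0.504 
 tool shift [-0.0098 -0.0051 -0.0027] spin 0 rows>= 0.2730781595406837 0.0
```

View pics/w10.png

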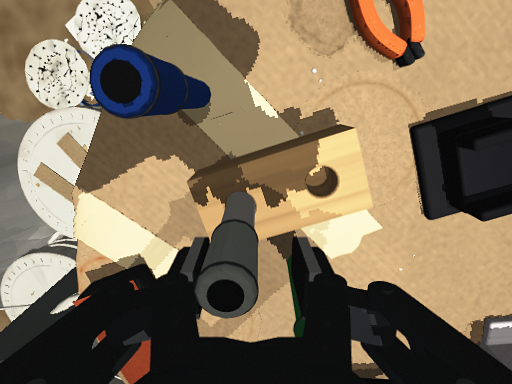

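Call:
carry_out:
  slide:
    - [-0.005,-0.003,-0.002]
    - [-0.003,-0.001,0]
    - [-0.0015,-0.001,0]
    - [0,0,0]
    - [0,0,0]
  spin: [0,0,0,0,0]

```text
time: 35.73
position: [0.4137, 0.2876, 0.0998]
ee_rot: [3.141, 0.03, -0.298]
contact_force: [1.1, 0.5, 0.3]
width: 0.498
```

Call:
carry_out:
  slide:
    - [0,0,0]
    - [0,0,0]
    - [0,0,0]
    - [0,0,0]
    - [0,0,0]
    - [0,0,0]
  spin: [0,0,0,0,0,0]
  hand: 0
  newtons: 60

```text
time: 36.23
position: [0.4141, 0.2881, 0.1006]
ee_rot: [-3.141, 0.028, -0.297]
contact_force: [0.3, 1.0, 0.6]
width: 0.259
```

Call:
carry_out:
  slide:
    - [0,0,-0.035]
    - [0,0,-0.035]
    - [0,0,-0.03]
    - [0,0,-0.015]
    - [0,0,-0.008]
    - [0,0,-0.004]
    - [0,0,0]
    - [0,0,0]
  spin: [0,0,0,0,0,0,0,0]

```text
time: 36.9
position: [0.418, 0.2864, 0.2294]
ee_rot: [3.14, 0.029, -0.297]
contact_force: [-0.1, 0.2, -0.8]
width: 0.265
```

```bash
python3 - <<'E'
from h import *
to(.612,.0385,.235)
E
```

```text
pos [0.418  0.2864 0.2294] rot [ 3.1397  0.0295 -0.2972] t 36.9 F [-0.1  0.2 -0.8] w 0.265 
 tool shift [ 0.2578  0.1803 -0.0129] spin 0 rows>= 7.5508033841972795 0.0
```

Call:
carry_out:
  slide:
    - [0.028,0.0196,-0.001]
    - [0.028,0.0196,-0.001]
    - [0.028,0.0196,-0.001]
    - [0.028,0.0196,-0.001]
    - [0.028,0.0196,-0.001]
    - [0.028,0.0196,-0.001]
    - [0.028,0.0196,-0.001]
    - [0.022,0.015,-0.001]
    - [0.014,0.01,-0.001]
    - [0.008,0.006,0]
    - [0.004,0.003,0]
    - [0,0,0]
    - [0,0,0]
  spin: [0,0,0,0,0,0,0,0,0,0,0,0,0]

```text
time: 37.98
position: [0.5999, 0.0407, 0.2069]
ee_rot: [3.123, 0.067, -0.293]
contact_force: [0.3, -0.3, -0.5]
width: 0.269
```

```bash
cat >> h.py <<'E'
def hung(tag,x,y,z0,z1):
    im,d,c=load(tag);P=cloud(im,d,c); m=(d>0)&(P[...,2]>z0)&(P[...,2]<z1)&(np.hypot(P[...,0]-x,P[...,1]-y)<.03)
    q=P[m]; print('minz',np.percentile(q[:,2],1))
    for z in np.arange(z0,z1,.01):
        s=q[abs(q[:,2]-z)<.004]
        if len(s)>8: print(round(z,3),len(s),s[:,:2].min(0).round(4),s[:,:2].max(0).round(4),'xmid',round((s[:,0].min()+s[:,0].max())/2,4),'w',round(np.ptp(s[:,0]),4))
E
python3 - <<'E'
from h import *
to(.612,.0385,.235); snap('wrist','w11'); p,R=tool(); print(R[:,2],p+R[:,2]*.09)
f=p+R[:,2]*.09; hung('w11',f[0],f[1],.1,.2)
E
```

```text
pos [0.5999 0.0407 0.2069] rot [ 3.1232  0.0667 -0.293 ] t 37.98 F [ 0.3 -0.3 -0.5] w 0.269 
 tool shift [ 0.0104 -0.0008 -0.0288] spin 0 rows>= 0.7353413603658572 0.0
[-0.06912851  0.00156771 -0.99760653] [0.59347936 0.04113113 0.11719302]
minz 0.12191836098636712
0.12 26 [0.5852 0.0377] [0.6039 0.0478] xmid 0.5945 w 0.0188
0.13 73 [0.5858 0.0356] [0.6046 0.0482] xmid 0.5952 w 0.0188
0.14 82 [0.5858 0.0371] [0.6053 0.0482] xmid 0.5955 w 0.0195
0.15 90 [0.5867 0.0349] [0.6061 0.0483] xmid 0.5964 w 0.0194
0.16 108 [0.5876 0.0374] [0.6066 0.0486] xmid 0.5971 w 0.019
0.17 119 [0.5882 0.0361] [0.6075 0.0482] xmid 0.5978 w 0.0193
0.18 139 [0.5887 0.0353] [0.6078 0.0482] xmid 0.5983 w 0.0191
0.19 134 [0.5911 0.04  ] [0.6085 0.0485] xmid 0.5998 w 0.0173
```

View pics/w11.png

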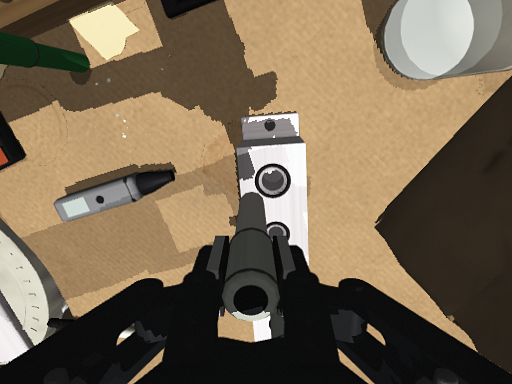

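Call:
carry_out:
  slide:
    - [-0.04,0,0]
    - [-0.04,0,0]
    - [0,0,0]
    - [0,0,0]
    - [0,0,0]
  spin: [0,0,0,0,0]

```text
time: 38.45
position: [0.5164, 0.0692, 0.2104]
ee_rot: [3.123, 0.072, -0.286]
contact_force: [0.4, 0.2, -0.3]
width: 0.262
```

Call:
carry_out:
  slide:
    - [-0.04,0,0]
    - [-0.04,0,0]
    - [0,0,0]
    - [0,0,0]
    - [0,0,0]
  spin: [0,0,0,0,0]

```text
time: 38.87
position: [0.4405, 0.0942, 0.2167]
ee_rot: [3.125, 0.068, -0.284]
contact_force: [-1.2, 0.7, -0.6]
width: 0.266
```

Call:
carry_out:
  slide:
    - [0.04,0,0]
    - [0.04,0,0]
    - [0,0,0]
    - [0,0,0]
    - [0,0,0]
  spin: [0,0,0,0,0]

```text
time: 39.28
position: [0.5247, 0.0705, 0.2104]
ee_rot: [3.127, 0.065, -0.284]
contact_force: [-0.9, 0.3, -0.4]
width: 0.259
```

Call:
carry_out:
  slide:
    - [0.04,0,0]
    - [0.04,0,0]
    - [0,0,0]
    - [0,0,0]
    - [0,0,0]
  spin: [0,0,0,0,0]

```text
time: 39.7
position: [0.6, 0.048, 0.2026]
ee_rot: [3.125, 0.073, -0.283]
contact_force: [0.8, -0.8, -0.9]
width: 0.264
```

```bash
python3 - <<'E'
from h import *
to(.612,.0385,.235)
E
```

```text
pos [0.6    0.048  0.2026] rot [ 3.1247  0.0726 -0.2834] t 39.7 F [ 0.8 -0.8 -0.9] w 0.264 
 tool shift [ 0.0118  0.0063 -0.0333] spin 0 rows>= 0.8598884626202429 0.0
```

Call:
carry_out:
  slide:
    - [0.006,0.0005,0]
    - [0.006,0.0005,0]
    - [0.004,0,0]
    - [0.002,0,0]
    - [0.001,0,0]
    - [0,0,0]
    - [0,0,0]
  spin: [0,0,0,0,0,0,0]

```text
time: 40.28
position: [0.6161, 0.0427, 0.2033]
ee_rot: [3.125, 0.072, -0.281]
contact_force: [0.2, -0.2, -0.1]
width: 0.258
```

```bash
python3 - <<'E'
from h import *
to(.618,.0417,.235); snap('wrist','w12'); p,R=tool(); f=p+R[:,2]*.09; print(R[2],f);hung('w12',f[0],f[1],.1,.2)
crop('w12',210,320,130,240,6.5,'w12c')
E
```

```text
pos [0.6161 0.0427 0.2033] rot [ 3.1252  0.0723 -0.2812] t 40.28 F [ 0.2 -0.2 -0.1] w 0.258 
 tool shift [-0.0002  0.001  -0.0318] spin 0 rows>= 0.7629086658240877 0.0
[-0.07215773  0.01628386 -0.9972603 ] [0.60948924 0.04316802 0.11355362]
minz 0.11876609907898952
0.12 50 [0.6006 0.0402] [0.6199 0.0503] xmid 0.6102 w 0.0193
0.13 74 [0.6021 0.0385] [0.6211 0.0503] xmid 0.6116 w 0.0189
0.14 82 [0.6025 0.0375] [0.6215 0.0503] xmid 0.612 w 0.019
0.15 94 [0.6035 0.0385] [0.6223 0.0504] xmid 0.6129 w 0.0189
0.16 109 [0.604  0.0373] [0.6229 0.0503] xmid 0.6134 w 0.019
0.17 124 [0.6043 0.0394] [0.6236 0.0505] xmid 0.614 w 0.0193
0.18 146 [0.6047 0.0382] [0.6243 0.0504] xmid 0.6145 w 0.0196
0.19 73 [0.6088 0.0424] [0.6245 0.051 ] xmid 0.6167 w 0.0157
```

View pics/w12c.png

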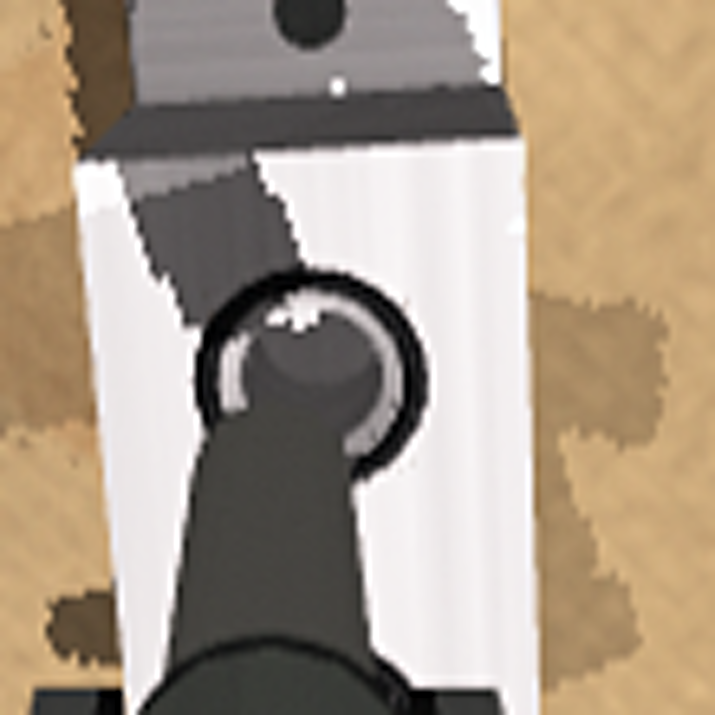

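Call:
carry_out:
  slide:
    - [0.0022,0.0005,0.01]
    - [0.001,0,0.009]
    - [0.0008,0,0.007]
    - [0.0005,-0.0001,0.005]
    - [0.0002,0,0.003]
    - [0,0,0]
    - [0,0,0]
  spin: [0,0,0,0,0,0,0]

```text
time: 40.92
position: [0.6168, 0.0411, 0.1638]
ee_rot: [3.124, 0.076, -0.281]
contact_force: [0.4, 0.6, -0.9]
width: 0.264
```

```bash
python3 - <<'E'
from h import *
im,d,c=load('w12'); print(onz(c,257.7,188.5,.07))
to(.618,.0417,.235); snap('wrist','w13'); p,R=tool(); f=p+R[:,2]*.09; print(R[2],f);hung('w13',f[0],f[1],.075,.13)
crop('w13',210,320,130,240,6.5,'w13c')
E
```

```text
[0.61244964 0.03834094 0.07      ]
pos [0.6168 0.0411 0.1638] rot [ 3.1241  0.0756 -0.2811] t 40.92 F [ 0.4  0.6 -0.9] w 0.264 
 tool shift [-0.0044  0.0004 -0.0711] spin 0 rows>= 1.7072038321820042 0.0
[-0.07554222  0.01741434 -0.99699053] [0.60980494 0.0415161  0.07414125]
minz 0.07850870692198196
0.075 14 [0.6039 0.0384] [0.6201 0.0484] xmid 0.612 w 0.0163
0.085 72 [0.6016 0.0365] [0.6208 0.0487] xmid 0.6112 w 0.0191
0.095 81 [0.6021 0.0373] [0.6216 0.0488] xmid 0.6119 w 0.0194
0.105 91 [0.6036 0.0357] [0.6223 0.0485] xmid 0.6129 w 0.0187
0.115 98 [0.6039 0.0356] [0.623  0.0486] xmid 0.6135 w 0.0192
0.125 113 [0.6048 0.0358] [0.6237 0.0492] xmid 0.6143 w 0.019
```

View pics/w13c.png

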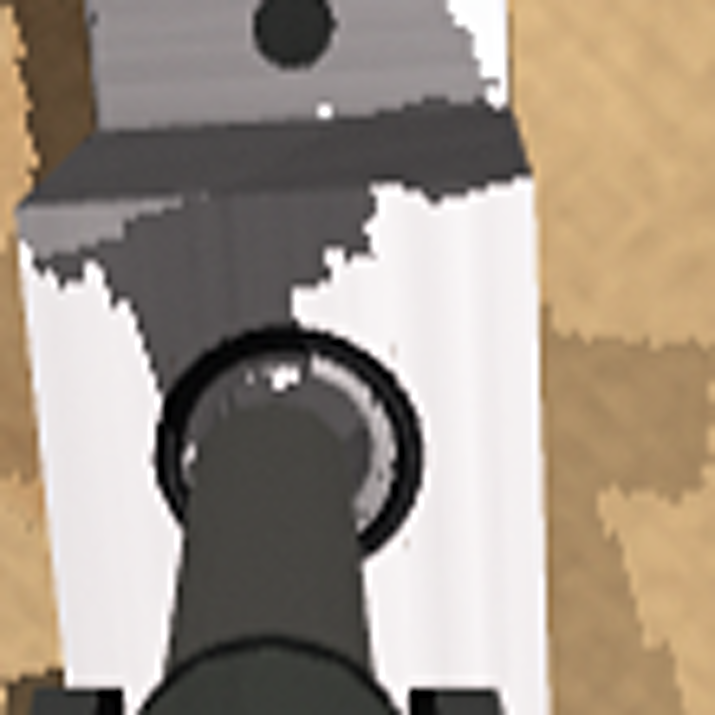

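Call:
carry_out:
  slide:
    - [0.0023,0.0004,0.004]
    - [0.0006,0,0.006]
    - [0.0006,0,0.006]
    - [0.0003,0,0.003]
    - [0,0,0]
  spin: [0,0,0,0,0]

```text
time: 41.38
position: [0.6183, 0.0403, 0.1438]
ee_rot: [3.125, 0.077, -0.281]
contact_force: [-0.2, 0.3, -1.4]
width: 0.26
```

Call:
carry_out:
  slide:
    - [0.0004,0,0.008]
    - [0.0004,0,0.008]
    - [0.0004,0,0.008]
  spin: [0,0,0]

```text
time: 41.63
position: [0.6177, 0.0408, 0.1252]
ee_rot: [3.127, 0.075, -0.281]
contact_force: [-6.1, 1.4, 21.3]
width: 0.266
```

Call:
carry_out:
  slide:
    - [-0.001,0,0.006]
    - [-0.001,0,0.006]
    - [0,0,0.008]
  spin: [0,0,0]

```text
time: 41.88
position: [0.6179, 0.0414, 0.1239]
ee_rot: [3.131, 0.06, -0.281]
contact_force: [-12.0, -0.3, 47.0]
width: 0.264
```

Call:
carry_out:
  slide:
    - [-0.001,0,0.006]
    - [-0.001,0,0.006]
    - [0,0,0.006]
    - [0,0,0.006]
  spin: [0,0,0,0]

```text
time: 42.22
position: [0.6165, 0.0415, 0.1241]
ee_rot: [3.136, 0.044, -0.28]
contact_force: [-7.2, 0.0, 28.2]
width: 0.264
```

Call:
carry_out:
  slide:
    - [0,0,0]
    - [0,0,0]
    - [0,0,0]
    - [0,0,0]
  spin: [0,0,0,0]
  hand: 50

```text
time: 42.55
position: [0.6189, 0.0411, 0.1283]
ee_rot: [3.138, 0.034, -0.279]
contact_force: [-0.4, -0.5, -0.3]
width: 0.502
```

Call:
carry_out:
  slide:
    - [0,0,-0.03]
    - [0,0,-0.03]
    - [0,0,-0.02]
    - [0,0,-0.01]
    - [0,0,-0.005]
    - [0,0,0]
    - [0,0,0]
  spin: [0,0,0,0,0,0,0]

```text
time: 43.13
position: [0.6215, 0.0402, 0.2192]
ee_rot: [3.133, 0.044, -0.279]
contact_force: [1.1, 0.4, -0.2]
width: 0.5
```

```bash
python3 - <<'E'
from h import *
to(.616,.0397,.17); snap('wrist','w14'); tubecheck('w14',.613,.039);crop('w14',170,340,100,300,3,'w14c')
E
```

```text
pos [0.6215 0.0402 0.2192] rot [ 3.1335  0.0442 -0.2794] t 43.13 F [ 1.1  0.4 -0.2] w 0.5 
 tool shift [-0.003   0.0016  0.0494] spin 0 rows>= 1.1883839491328754 0.0
top z 0.1643332941913987 circle ((0.6170605421066284, 0.039121970534324646), 0.012443490326404572) 887
```

View pics/w14c.png

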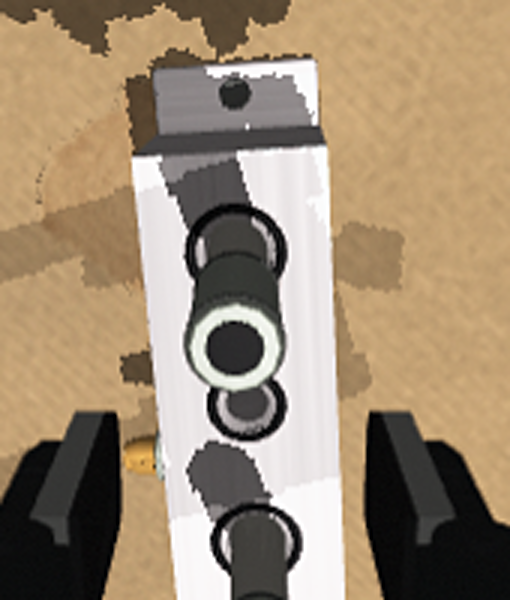

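Call:
carry_out:
  slide:
    - [0,0,-0.03]
    - [-0.008,0.021,-0.02]
    - [-0.013,0.033,-0.002]
    - [-0.013,0.033,-0.002]
    - [-0.013,0.033,-0.002]
    - [-0.013,0.033,-0.002]
    - [-0.013,0.033,-0.002]
    - [-0.013,0.033,-0.002]
    - [-0.013,0.033,-0.002]
    - [-0.013,0.033,-0.002]
    - [-0.013,0.033,-0.002]
    - [-0.011,0.028,-0.002]
    - [-0.008,0.02,0]
    - [-0.004,0.01,0]
    - [-0.002,0.005,0]
    - [0,0,0]
    - [0,0,0]
  spin: [0,0,0,0,0,0,0,0,0,0,0,0,0,0,0,0,0]

```text
time: 44.6
position: [0.3577, -0.2954, 0.2804]
ee_rot: [3.134, 0.088, -0.276]
contact_force: [0.1, 0.1, 0.2]
width: 0.504
```

```bash
python3 - <<'E'
from h import *
to(.383,-.2757,.096); snap('wrist','w15')
im,d,c=load('w15');P=cloud(im,d,c)
m=(d>0)&(abs(P[...,2]-.14)<.006)&(np.hypot(P[...,0]-.383,P[...,1]+.2757)<.03);q=P[m];print(len(q)); print(cv2.minEnclosingCircle(q[:,:2].astype(np.float32)),np.median(q[:,2]))
E
```

```text
pos [ 0.3577 -0.2954  0.2804] rot [ 3.1341  0.088  -0.2755] t 44.6 F [0.1 0.1 0.2] w 0.504 
 tool shift [ 0.0351 -0.0272  0.1819] spin 0 rows>= 4.489294945711204 0.0
517
((0.3829836845397949, -0.2756459414958954), 0.012454094365239143) 0.1402555169186469
```

View pics/w15.png

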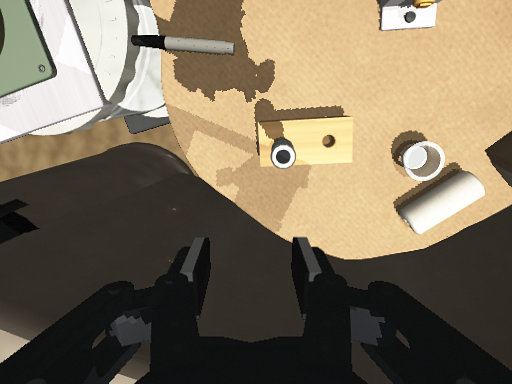

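Call:
carry_out:
  slide:
    - [0.016,-0.034,0]
    - [0.016,-0.034,0]
    - [0.016,-0.034,0.01]
    - [0.01,-0.02,0.02]
    - [0.006,-0.01,0.03]
    - [0.002,-0.006,0.03]
    - [0,0,0.03]
    - [0,0,0.03]
    - [0,0,0.02]
    - [0,0,0.01]
    - [0,0,0.005]
    - [0,0,0]
  spin: [0,0,0,0,0,0,0,0,0,0,0,0]
  hand: 0

```text
time: 45.65
position: [0.4544, -0.1598, 0.0795]
ee_rot: [3.137, 0.084, -0.258]
contact_force: [-0.4, 1.6, -0.7]
width: 0.003
```

```bash
python3 - <<'E'
from h import *
to(.46,-.18,.01);snap('scene','s15')
E
```

```text
pos [ 0.4544 -0.1598  0.0795] rot [ 3.1368  0.0841 -0.2576] t 45.65 F [-0.4  1.6 -0.7] w 0.003 
 tool shift [0.0163 0.0178 0.0685] spin 0 rows>= 1.7414237068138376 0.0
```

View pics/s15.png

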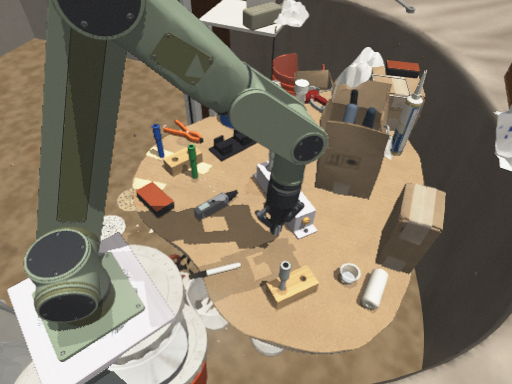

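Call:
carry_out:
  slide:
    - [0,0,0.025]
    - [0,0,0.02]
    - [0,0,0.012]
    - [0,0,0.008]
    - [0,0,0.006]
    - [0,0,0.006]
  spin: [0,0,0,0,0,0]

```text
time: 46.2
position: [0.4577, -0.1601, 0.0076]
ee_rot: [3.135, 0.063, -0.255]
contact_force: [-0.1, -1.2, -0.0]
width: -0.002
```

Call:
carry_out:
  slide:
    - [0,0,0.006]
    - [0,0,0.006]
    - [0,0,0.006]
    - [0,0,0.006]
  spin: [0,0,0,0]

```text
time: 46.53
position: [0.4587, -0.1604, -0.0002]
ee_rot: [3.135, 0.058, -0.256]
contact_force: [-10.9, 4.8, 53.8]
width: -0.001
```

Pressing works; continue until the tilt is gone.

Call:
carry_out:
  slide:
    - [0,0,0.006]
    - [0,0,0.006]
    - [0,0,0.006]
    - [0,0,0.006]
  spin: [0,0,0,0]

```text
time: 46.87
position: [0.4587, -0.1604, -0.0002]
ee_rot: [3.134, 0.05, -0.257]
contact_force: [-11.3, 5.9, 54.0]
width: -0.004
```

Call:
carry_out:
  slide:
    - [0,0,0.006]
    - [0,0,0.006]
    - [0,0,0.006]
    - [0,0,0.006]
  spin: [0,0,0,0]

```text
time: 47.2
position: [0.4586, -0.1604, -0.0002]
ee_rot: [3.133, 0.041, -0.258]
contact_force: [-12.0, 5.4, 54.5]
width: -0.001
```

Call:
carry_out:
  slide:
    - [0,0,0.006]
    - [0,0,0.006]
    - [0,0,0.006]
    - [0,0,0.006]
    - [0,0,0.006]
    - [0,0,0.006]
    - [0,0,0.006]
    - [0,0,0.006]
    - [0,0,0.006]
    - [0,0,0.006]
    - [0,0,0.006]
    - [0,0,0.006]
    - [0,0,0.006]
    - [0,0,0.006]
    - [0,0,0.006]
    - [0,0,0.006]
    - [0,0,0.006]
    - [0,0,0.006]
    - [0,0,0.006]
    - [0,0,0.006]
  spin: [0,0,0,0,0,0,0,0,0,0,0,0,0,0,0,0,0,0,0,0]

```text
time: 48.87
position: [0.4586, -0.1604, -0.0002]
ee_rot: [3.127, -0.002, -0.26]
contact_force: [-13.5, 5.8, 57.8]
width: 0.002
```

Call:
carry_out:
  slide:
    - [0,0,0.006]
    - [0,0,0.006]
    - [0,0,0.006]
    - [0,0,0.006]
    - [0,0,0.006]
    - [0,0,0.006]
    - [0,0,0.006]
    - [0,0,0.006]
  spin: [0,0,0,0,0,0,0,0]

```text
time: 49.53
position: [0.4586, -0.1604, -0.0003]
ee_rot: [3.125, -0.018, -0.261]
contact_force: [-13.7, 6.6, 58.7]
width: -0.002
```

Call:
carry_out:
  slide:
    - [0,0,-0.035]
    - [0,0,-0.04]
    - [0,0,-0.04]
    - [0,0,-0.04]
    - [0,0,-0.025]
    - [-0.008,0.02,-0.015]
    - [-0.011,0.033,-0.005]
    - [-0.011,0.033,0]
    - [-0.006,0.02,0]
    - [-0.004,0.014,0]
    - [-0.002,0.007,0]
    - [-0.001,0.003,0]
    - [0,0,0]
    - [0,0,0]
  spin: [0,0,0,0,0,0,0,0,0,0,0,0,0,0]
  hand: 50

```text
time: 50.7
position: [0.3815, -0.2761, 0.2226]
ee_rot: [3.12, -0.045, -0.259]
contact_force: [0.3, -0.3, 0.5]
width: 0.5
```

```bash
python3 - <<'E'
from h import *
to(.383,-.2757,.096)
E
```

```text
pos [ 0.3815 -0.2761  0.2226] rot [ 3.1196 -0.0451 -0.2586] t 50.7 F [ 0.3 -0.3  0.5] w 0.5 
 tool shift [-0.0044 -0.0036  0.1265] spin 0 rows>= 3.037160378540628 0.0
```

Call:
carry_out:
  slide:
    - [-0.002,-0.002,0.03]
    - [-0.001,-0.001,0.03]
    - [-0.0005,-0.0005,0.03]
    - [0,0,0.018]
    - [0,0,0.01]
    - [0,0,0.005]
    - [0,0,0.002]
    - [0,0,0]
    - [0,0,0]
  spin: [0,0,0,0,0,0,0,0,0]

```text
time: 51.45
position: [0.3908, -0.271, 0.094]
ee_rot: [3.12, -0.051, -0.249]
contact_force: [-0.6, 0.7, 0.6]
width: 0.499
```

```bash
python3 - <<'E'
from h import *
to(.3838,-.2762,.096); snap('wrist','w16')
E
```

```text
pos [ 0.3908 -0.271   0.094 ] rot [ 3.12   -0.0511 -0.2488] t 51.45 F [-0.6  0.7  0.6] w 0.499 
 tool shift [-0.0054  0.0068 -0.0021] spin 0 rows>= 0.21299808720809413 0.0
```

View pics/w16.png

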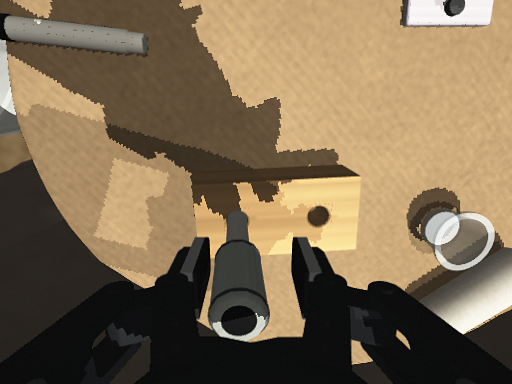

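Call:
carry_out:
  slide:
    - [-0.003,0.004,-0.001]
    - [-0.0015,0.002,0]
    - [-0.0008,0.001,0]
    - [0,0,0]
    - [0,0,0]
  spin: [0,0,0,0,0]

```text
time: 51.92
position: [0.3846, -0.2785, 0.0982]
ee_rot: [3.117, -0.058, -0.249]
contact_force: [1.0, -0.1, -0.0]
width: 0.498
```

Call:
carry_out:
  slide:
    - [0,0,0]
    - [0,0,0]
    - [0,0,0]
    - [0,0,0]
    - [0,0,0]
    - [0,0,0]
  spin: [0,0,0,0,0,0]
  hand: 0
  newtons: 60

```text
time: 52.42
position: [0.3811, -0.2776, 0.0987]
ee_rot: [3.118, -0.05, -0.248]
contact_force: [-1.1, 0.1, 0.9]
width: 0.266
```

Call:
carry_out:
  slide:
    - [0,0,-0.03]
    - [0,0,-0.035]
    - [0,0,-0.03]
    - [0,0,-0.015]
    - [0,0,-0.008]
    - [0,0,-0.004]
    - [0,0,0]
    - [0,0,0]
  spin: [0,0,0,0,0,0,0,0]

```text
time: 53.08
position: [0.3786, -0.2736, 0.2227]
ee_rot: [3.119, -0.054, -0.248]
contact_force: [-0.1, 0.3, -1.6]
width: 0.268
```

```bash
python3 - <<'E'
from h import *
to(.577,-.126,.24)
E
```

```text
pos [ 0.3786 -0.2736  0.2227] rot [ 3.1188 -0.0541 -0.2482] t 53.08 F [-0.1  0.3 -1.6] w 0.268 
 tool shift [ 0.1567 -0.1915 -0.0132] spin 0 rows>= 5.943739773840776 0.0
```

Call:
carry_out:
  slide:
    - [0.02,-0.025,-0.003]
    - [0.02,-0.025,-0.003]
    - [0.02,-0.025,-0.003]
    - [0.02,-0.025,-0.003]
    - [0.02,-0.025,-0.002]
    - [0.02,-0.022,-0.002]
    - [0.014,-0.017,0]
    - [0.007,-0.009,0]
    - [0.004,-0.005,0]
    - [0,0,0]
    - [0,0,0]
    - [0,0,0]
  spin: [0,0,0,0,0,0,0,0,0,0,0,0]

```text
time: 54.08
position: [0.5625, -0.1295, 0.2225]
ee_rot: [3.12, -0.02, -0.253]
contact_force: [-0.0, -0.9, -1.9]
width: 0.261
```

```bash
python3 - <<'E'
from h import *
to(.577,-.126,.24); snap('wrist','w17'); p,R=tool(); f=p+R[:,2]*.09; print(R[2],f);hung('w17',f[0],f[1],.1,.2)
E
```

```text
pos [ 0.5625 -0.1295  0.2225] rot [ 3.1203 -0.0201 -0.2535] t 54.08 F [-0.  -0.9 -1.9] w 0.261 
 tool shift [ 0.0135 -0.0066 -0.0174] spin 0 rows>= 0.5512309444307787 0.0
[ 0.01998286  0.02130529 -0.99957329] [ 0.5635531  -0.1319772   0.13261855]
minz 0.13840644229668636
0.14 38 [ 0.5585 -0.1265] [ 0.5707 -0.1202] xmid 0.5646 w 0.0122
0.15 54 [ 0.5587 -0.1271] [ 0.5709 -0.1199] xmid 0.5648 w 0.0122
0.16 62 [ 0.5578 -0.1265] [ 0.5707 -0.12  ] xmid 0.5642 w 0.0129
0.17 73 [ 0.5581 -0.1273] [ 0.5709 -0.1201] xmid 0.5645 w 0.0128
0.18 81 [ 0.5583 -0.1267] [ 0.5705 -0.1198] xmid 0.5644 w 0.0122
0.19 101 [ 0.5576 -0.127 ] [ 0.5706 -0.1197] xmid 0.5641 w 0.013
```

View pics/w17.png

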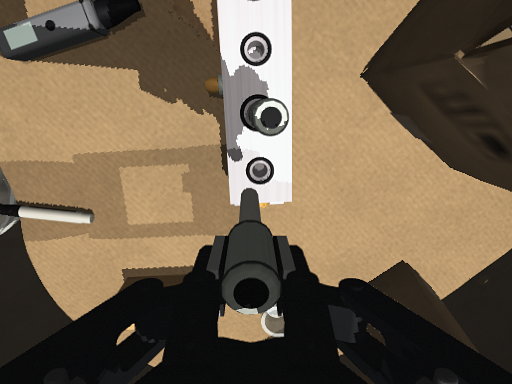

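Call:
carry_out:
  slide:
    - [0.004,-0.0016,0.003]
    - [0.004,-0.0016,0.006]
    - [0.0025,-0.001,0.008]
    - [0.001,-0.0004,0.008]
    - [0,0,0.005]
    - [0,0,0.002]
    - [0,0,0]
    - [0,0,0]
  spin: [0,0,0,0,0,0,0,0]

```text
time: 54.8
position: [0.5736, -0.1317, 0.1871]
ee_rot: [3.12, -0.019, -0.258]
contact_force: [0.4, -0.3, -1.0]
width: 0.26
```

```bash
python3 - <<'E'
from h import *
im,d,c=load('w17'); print(onz(c,259.8,169.8,.07))
to(.577,-.126,.24); snap('wrist','w18'); p,R=tool(); f=p+R[:,2]*.09; print(R[2],f);hung('w18',f[0],f[1],.09,.16)
crop('w18',210,320,130,240,6.5,'w18c')
E
```

```text
[ 0.57691969 -0.12503367  0.07      ]
pos [ 0.5736 -0.1317  0.1871] rot [ 3.1195 -0.0186 -0.2584] t 54.8 F [ 0.4 -0.3 -1. ] w 0.26 
 tool shift [ 0.0029 -0.0052 -0.0529] spin 0 rows>= 1.2774845224090865 0.0
[ 0.01862195  0.02209101 -0.99958252] [ 0.57466714 -0.13397091  0.09726168]
minz 0.10336444268408901
0.1 11 [ 0.5695 -0.1262] [ 0.5807 -0.1226] xmid 0.5751 w 0.0113
0.11 47 [ 0.5695 -0.1298] [ 0.5819 -0.1223] xmid 0.5757 w 0.0124
0.12 52 [ 0.5688 -0.1293] [ 0.5817 -0.1222] xmid 0.5753 w 0.0129
0.13 62 [ 0.569  -0.1297] [ 0.5817 -0.1223] xmid 0.5754 w 0.0128
0.14 79 [ 0.5692 -0.1289] [ 0.5816 -0.1224] xmid 0.5754 w 0.0124
0.15 90 [ 0.5686 -0.1297] [ 0.5816 -0.122 ] xmid 0.5751 w 0.013
0.16 51 [ 0.5689 -0.1286] [ 0.5815 -0.1222] xmid 0.5752 w 0.0126
```

View pics/w18c.png

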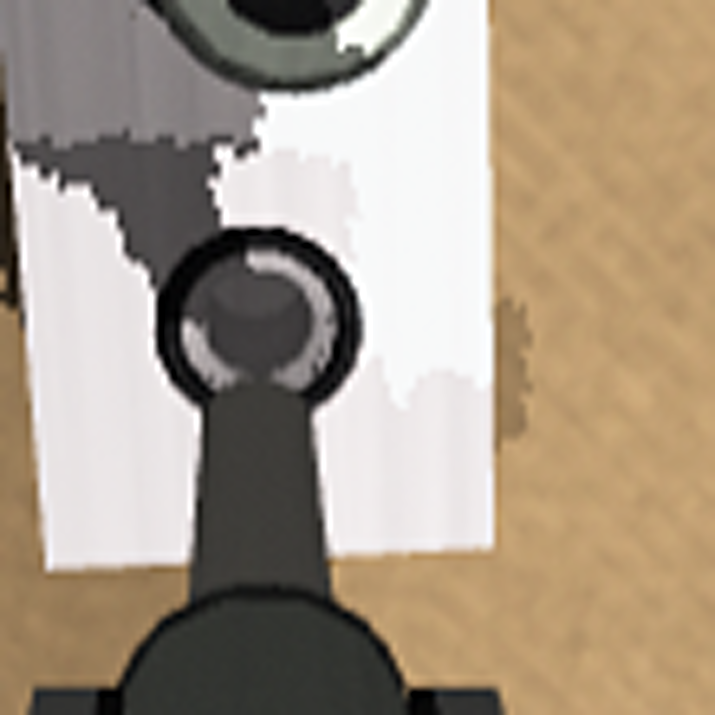

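Call:
carry_out:
  slide:
    - [0,-0.002,0.003]
    - [0,-0.0015,0.005]
    - [0,-0.001,0.006]
    - [0,-0.0004,0.005]
    - [0,0,0.002]
    - [0,0,0]
    - [0,0,0]
  spin: [0,0,0,0,0,0,0]

```text
time: 55.43
position: [0.5755, -0.1266, 0.1646]
ee_rot: [3.12, -0.02, -0.258]
contact_force: [0.2, 0.3, -1.1]
width: 0.263
```

```bash
python3 - <<'E'
from h import *
im,d,c=load('w18'); print(onz(c,249.7,179.9,.07))
to(.577,-.126,.24); snap('wrist','w19'); p,R=tool(); f=p+R[:,2]*.09; print(R[2],f);hung('w19',f[0],f[1],.076,.13)
crop('w19',210,320,130,240,6.5,'w19c')
E
```

```text
[ 0.57708505 -0.12559899  0.07      ]
pos [ 0.5755 -0.1266  0.1646] rot [ 3.1197 -0.02   -0.2578] t 55.43 F [ 0.2  0.3 -1.1] w 0.263 
 tool shift [ 0.0028  0.0007 -0.0754] spin 0 rows>= 1.8092982037447976 0.0
[ 0.02004881  0.02192725 -0.99955852] [ 0.57675255 -0.12906202  0.07464696]
minz 0.08036878333632956
0.086 50 [ 0.5716 -0.1249] [ 0.584  -0.1175] xmid 0.5778 w 0.0124
0.096 61 [ 0.5708 -0.1243] [ 0.5839 -0.1175] xmid 0.5774 w 0.0131
0.106 66 [ 0.5709 -0.1245] [ 0.5838 -0.1173] xmid 0.5774 w 0.0129
0.116 68 [ 0.5712 -0.124 ] [ 0.5837 -0.1174] xmid 0.5774 w 0.0125
0.126 83 [ 0.5708 -0.1243] [ 0.5837 -0.117 ] xmid 0.5772 w 0.0129
```

View pics/w19c.png

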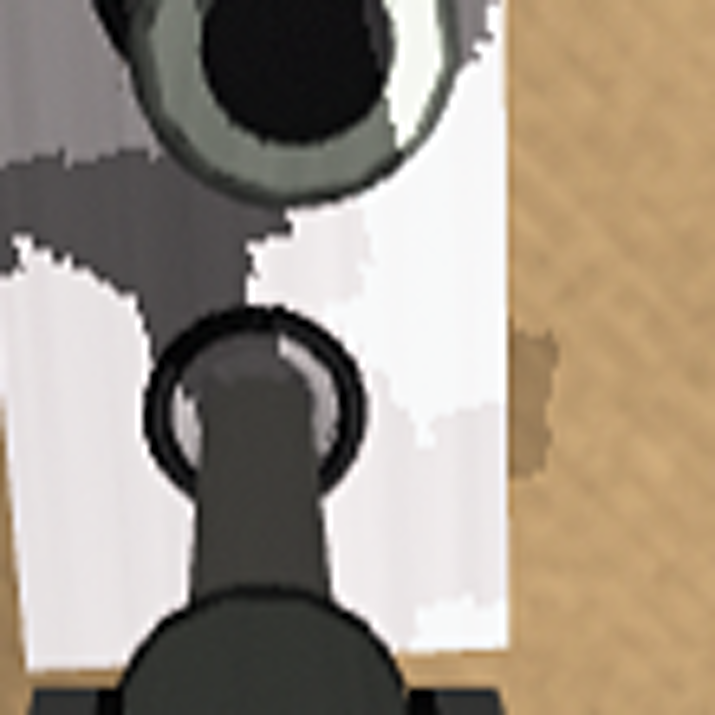

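Call:
carry_out:
  slide:
    - [-0.0006,0.0005,0.004]
    - [-0.0002,0,0.006]
    - [-0.0002,-0.0001,0.006]
    - [0,0,0.003]
    - [0,0,0]
  spin: [0,0,0,0,0]

```text
time: 55.9
position: [0.5748, -0.1276, 0.1442]
ee_rot: [3.12, -0.021, -0.258]
contact_force: [-0.0, 0.5, -0.6]
width: 0.27
```

Call:
carry_out:
  slide:
    - [0,0,0.008]
    - [0,0,0.008]
    - [0,0,0.008]
  spin: [0,0,0]

```text
time: 56.15
position: [0.576, -0.1285, 0.1241]
ee_rot: [3.12, -0.025, -0.258]
contact_force: [-4.9, 2.3, 15.8]
width: 0.265
```

Call:
carry_out:
  slide:
    - [0,0,0.006]
    - [0,0,0.006]
    - [0,0,0.006]
  spin: [0,0,0]

```text
time: 56.4
position: [0.5764, -0.1284, 0.1224]
ee_rot: [3.121, -0.03, -0.259]
contact_force: [-11.4, 3.1, 33.8]
width: 0.261
```

Call:
carry_out:
  slide:
    - [0,0,0]
    - [0,0,0]
    - [0,0,0]
    - [0,0,0]
  spin: [0,0,0,0]
  hand: 50

```text
time: 56.73
position: [0.5778, -0.1286, 0.1263]
ee_rot: [3.121, -0.038, -0.259]
contact_force: [-0.4, 0.1, -0.0]
width: 0.502
```

Call:
carry_out:
  slide:
    - [0,0,-0.03]
    - [0,0,-0.03]
    - [0,0,-0.025]
    - [0,0,-0.015]
    - [0,0,-0.008]
    - [0,0,0]
    - [0,0,0]
  spin: [0,0,0,0,0,0,0]

```text
time: 57.32
position: [0.5733, -0.1253, 0.2305]
ee_rot: [3.121, -0.025, -0.259]
contact_force: [-0.6, 0.7, -0.9]
width: 0.501
```

```bash
python3 - <<'E'
from h import *
to(.577,-.126,.24); snap('wrist','w20'); snap('top','t20'); snap('scene','s20'); tubecheck('w20',.577,-.126); 
E
```

```text
pos [ 0.5733 -0.1253  0.2305] rot [ 3.1209 -0.0249 -0.2595] t 57.32 F [-0.6  0.7 -0.9] w 0.501 
 tool shift [ 0.0039 -0.0001 -0.0094] spin 0 rows>= 0.24396388685522044 0.0
top z 0.16433313775299682 circle ((0.5746349692344666, -0.12374860048294067), 0.012517079710960388) 819
```

View pics/w20.png

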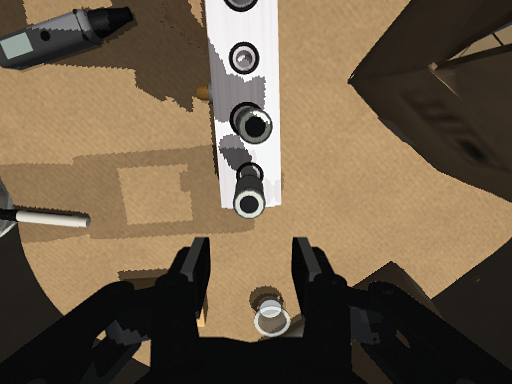

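```bash
python3 - <<'E'
from h import *
crop('t20',100,340,110,260,3.2,'t20c')
im,d,c=load('t20'); im2,d2,c2=load('w20')
for t,(x,y) in dict(k1=(.589,-.0706),k2=(.612,.0385)).items():
  tubecheck('t20',x,y)
E
```

```text
top z 0.16291151782576035 circle ((0.594310462474823, -0.07170891761779785), 0.012364874593913555) 68
top z 0.16295519259482838 circle ((0.6183678507804871, 0.03886966407299042), 0.012525024823844433) 66
```

View pics/t20c.png

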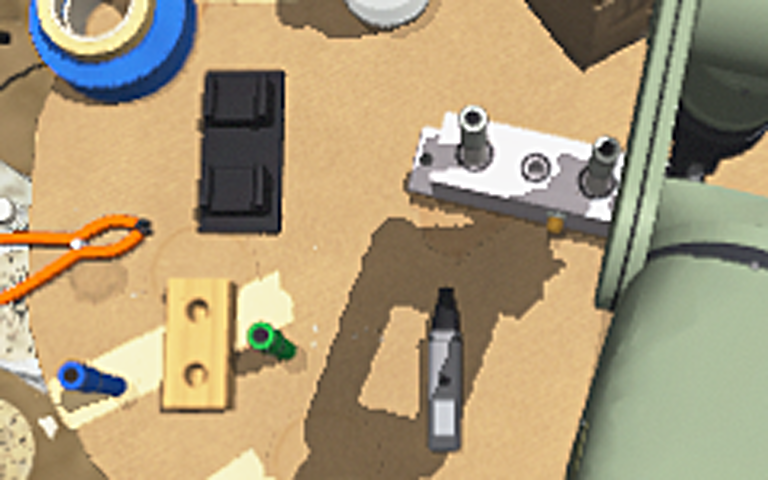

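View pics/s20.png

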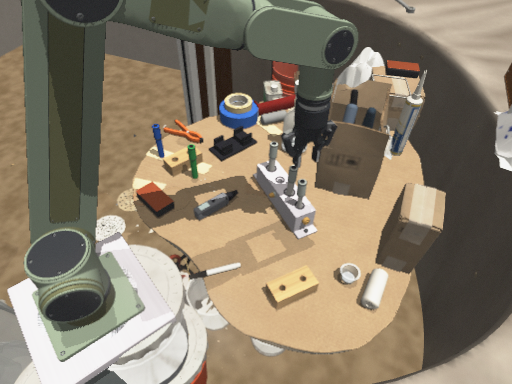

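Call:
carry_out:
  slide:
    - [-0.035,-0.005,-0.003]
    - [-0.035,-0.01,-0.002]
    - [-0.03,-0.022,-0.001]
    - [-0.025,-0.028,0]
    - [-0.025,-0.028,0]
    - [-0.018,-0.02,0]
    - [-0.014,-0.014,0]
    - [-0.008,-0.008,0]
    - [-0.004,-0.004,0]
    - [0,0,0]
    - [0,0,0]
  spin: [0,0,0,0,0,0,0,0,0,0,0]
  hand: 65

```text
time: 58.38
position: [0.4089, 0.0642, 0.2155]
ee_rot: [3.115, -0.001, -0.263]
contact_force: [-0.4, 0.3, -1.2]
width: 0.653
```

Call:
carry_out:
  slide:
    - [0,0,0]
    - [0,0,0]
    - [0,0,0]
    - [0,0,0]
    - [0,0,0]
    - [0,0,0]
    - [0,0,0]
    - [0,0,0]
    - [0,0,0]
    - [0,0,0]
    - [0,0,0]
    - [0,0,0]
    - [0,0,0]
    - [0,0,0]
    - [0,0,0]
    - [0,0,0]
    - [0,0,0]
    - [0,0,0]
    - [0,0,0]
    - [0,0,0]
  spin: [-0.11,-0.11,-0.11,-0.11,-0.11,-0.11,-0.11,-0.11,-0.11,-0.11,-0.11,-0.11,-0.11,-0.11,-0.11,-0.1,-0.06,-0.03,0,0]

```text
time: 60.05
position: [0.4209, 0.0461, 0.2097]
ee_rot: [-3.127, 0.034, 1.645]
contact_force: [-0.9, 0.6, 0.2]
width: 0.652
```

```bash
python3 - <<'E'
from h import *
to(.42,.061,.005,np.pi/2); snap('wrist','w21'); snap('top','t21');snap('scene','s21')
E
```

```text
pos [0.4209 0.0461 0.2097] rot [-3.1271  0.0336  1.6449] t 60.05 F [-0.9  0.6  0.2] w 0.652 
 tool shift [0.0218 0.0032 0.204 ] spin 0.0741 rows>= 4.921506496327534 0.5928741748619686
```

View pics/w21.png

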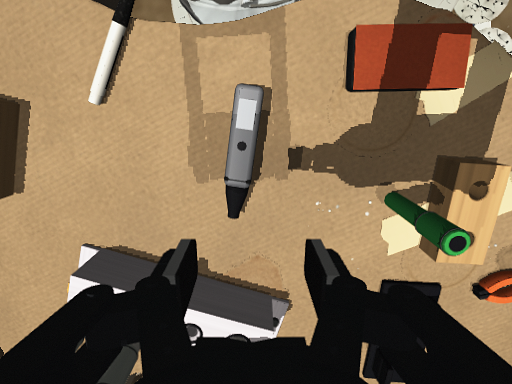

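View pics/s21.png

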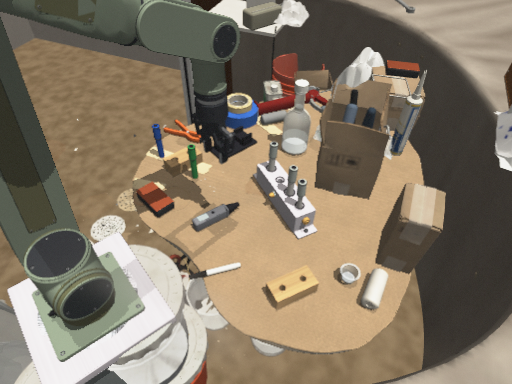

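```bash
python3 - <<'E'
from h import *
im,d,c=load('w21');P=cloud(im,d,c)
w=np.zeros(d.shape,bool); w[70:230,205:285]=1
m=w&(d>0)&(P[...,2]>.027)&(P[...,2]<.045); q=P[m][:,:2].astype(np.float32); print(cv2.minAreaRect(q),len(q),np.median(P[m][:,2]))
print(cv2.fitLine(q,cv2.DIST_L2,0,.01,.01).ravel(), q.min(0),q.max(0))
print('tip',onz(c,234,215,.017),'rear',onz(c,249,85,.034))
# cradle from top
im,d,c=load('w21')
E
```

```text
((0.3906897306442261, 0.026596345007419586), (0.030114442110061646, 0.1353789120912552), 86.22291564941406) 3087 0.033852925825043
[ 0.9978943  -0.06486147  0.3803079   0.02756609] [0.32271573 0.00969144] [0.4583446  0.04538982]
tip [0.47092812 0.02246344 0.017     ] rear [0.32471704 0.03037318 0.034     ]
```

```bash
python3 - <<'E'
from h import *
to(.392,.0265,.1,1.508)
E
```

```text
pos [0.4206 0.0465 0.2098] rot [-3.1271  0.0334  1.6457] t 60.2 F [ 0.3 -0.2 -0.1] w 0.653 
 tool shift [-0.0141 -0.0284  0.1107] spin 0.1377 rows>= 2.762036914358752 1.1014017124041722
```

Call:
carry_out:
  slide:
    - [0,0,0]
    - [0,0,0]
    - [0,0,0]
    - [-0.008,-0.012,0.03]
    - [-0.005,-0.009,0.03]
    - [-0.001,-0.004,0.025]
    - [0,-0.002,0.014]
    - [0,0,0.007]
    - [0,0,0.003]
    - [0,0,0]
    - [0,0,0]
  spin: [0.07,0.045,0.02,0,0,0,0,0,0,0,0]

```text
time: 61.12
position: [0.3948, 0.0301, 0.1001]
ee_rot: [-3.142, 0.034, 1.503]
contact_force: [-0.5, 0.3, -0.0]
width: 0.651
```

```bash
python3 - <<'E'
from h import *
to(.392,.0265,.006,1.508); snap('wrist','w22')
im,d,c=load('w22');P=cloud(im,d,c)
m=(d>0)&(P[...,2]>.027)&(P[...,2]<.04)&(abs(P[...,1]-.0265)<.03)&(abs(P[...,0]-.38)<.1); q=P[m][:,:2].astype(np.float32); print(cv2.minAreaRect(q),len(q))
E
```

```text
pos [0.3948 0.0301 0.1001] rot [-3.1416  0.0336  1.5029] t 61.12 F [-0.5  0.3 -0. ] w 0.651 
 tool shift [-0.0006 -0.0026  0.0942] spin -0.0051 rows>= 2.2603198919411835 0.04104485364984356
((0.38982218503952026, 0.026762526482343674), (0.030107349157333374, 0.1322813332080841), 86.25373840332031) 6101
```

View pics/w22.png

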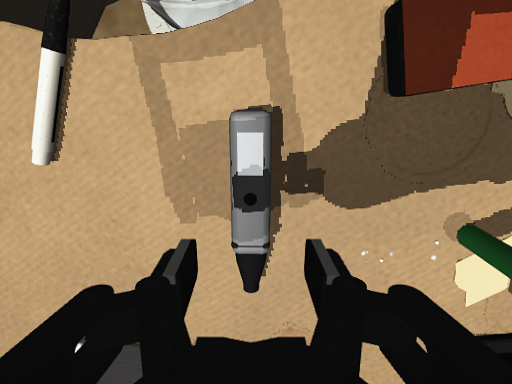

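Call:
carry_out:
  slide:
    - [-0.0003,-0.001,0.03]
    - [-0.0003,-0.001,0.028]
    - [0,-0.0006,0.018]
    - [0,0,0.008]
    - [0,0,0.004]
    - [0,0,0]
    - [0,0,0]
  spin: [0,0,0,0,0,0,0]

```text
time: 61.75
position: [0.4037, 0.0278, 0.016]
ee_rot: [3.118, 0.03, 1.503]
contact_force: [-0.7, 0.0, 0.6]
width: 0.65
```

```bash
python3 - <<'E'
from h import *
to(.392,.0265,.006,1.508)
E
```

```text
pos [0.4037 0.0278 0.016 ] rot [3.1183 0.0303 1.5032] t 61.75 F [-0.7  0.   0.6] w 0.65 
 tool shift [-0.0018 -0.0118  0.0098] spin -0.0048 rows>= 0.3698502434933973 0.03812993623838423
```

Call:
carry_out:
  slide:
    - [-0.001,-0.005,0.004]
    - [0,-0.003,0.003]
    - [0,-0.001,0.001]
    - [0,0,0]
    - [0,0,0]
  spin: [0,0,0,0,0]

```text
time: 62.17
position: [0.3964, 0.0274, 0.0098]
ee_rot: [3.111, 0.029, 1.503]
contact_force: [0.2, 0.5, 0.1]
width: 0.648
```

Call:
carry_out:
  slide:
    - [0,0,0]
    - [0,0,0]
    - [0,0,0]
    - [0,0,0]
    - [0,0,0]
    - [0,0,0]
  spin: [0,0,0,0,0,0]
  hand: 0
  newtons: 50

```text
time: 62.67
position: [0.3966, 0.0275, 0.0105]
ee_rot: [3.11, 0.029, 1.503]
contact_force: [-0.1, -1.1, 0.1]
width: 0.338
```

Call:
carry_out:
  slide:
    - [0,0,-0.015]
    - [0,0,-0.02]
    - [0,0,-0.015]
    - [0,0,-0.01]
    - [0,0,-0.005]
    - [0,0,0]
    - [0,0,0]
  spin: [0,0,0,0,0,0,0]

```text
time: 63.25
position: [0.3926, 0.0294, 0.076]
ee_rot: [3.116, 0.03, 1.503]
contact_force: [0.0, 0.1, -3.2]
width: 0.337
```

```bash
python3 - <<'E'
from h import *
to(.392,.0265,.006,1.508); snap('wrist','w23');snap('scene','s23')
E
```

```text
pos [0.3926 0.0294 0.076 ] rot [3.1164 0.03   1.5033] t 63.25 F [ 0.   0.1 -3.2] w 0.337 
 tool shift [-0.0008 -0.0022  0.07  ] spin -0.0047 rows>= 1.6795006555477812 0.0379546017029071
```

View pics/w23.png

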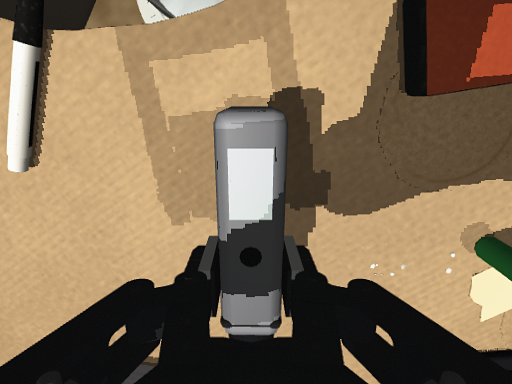

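View pics/s23.png

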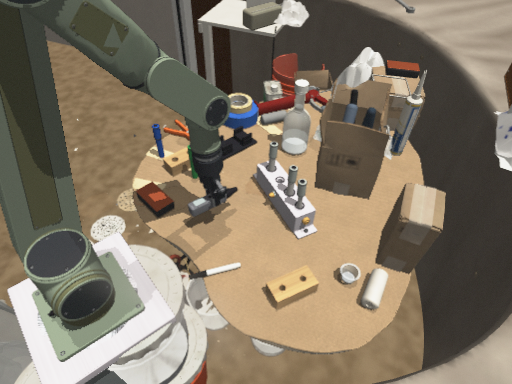

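Call:
carry_out:
  slide:
    - [0,0,0]
    - [0,0,0]
    - [0,0,0]
    - [0,0,0]
    - [-0.012,0.01,0.002]
    - [-0.012,0.01,0.004]
    - [-0.008,0.007,0.005]
    - [-0.004,0.004,0.004]
    - [-0.002,0.002,0.002]
    - [0,0,0]
    - [0,0,0]
  spin: [0.05,0.05,0.03,0.015,0,0,0,0,0,0,0]

```text
time: 64.27
position: [0.4131, -0.0172, 0.053]
ee_rot: [3.128, 0.029, 1.352]
contact_force: [-0.2, 0.2, -2.5]
width: 0.341
```

```bash
python3 - <<'E'
from h import *
to(.4428,-.0106,.0435,1.358); snap('scene','s24');snap('top','t24');snap('wrist','w24')
crop('s24',180,330,150,260,5,'s24c');crop('t24',200,340,120,260,5,'t24c')
E
```

```text
pos [ 0.4131 -0.0172  0.053 ] rot [3.128  0.0291 1.3521] t 64.27 F [-0.2  0.2 -2.5] w 0.341 
 tool shift [0.0132 0.0274 0.0095] spin -0.0059 rows>= 0.7641476992770073 0.047012096565079986
```

View pics/s24c.png

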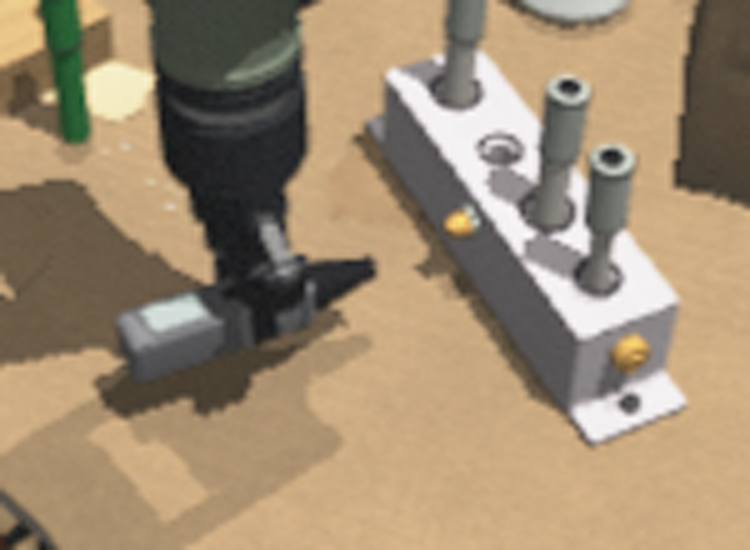

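View pics/t24c.png

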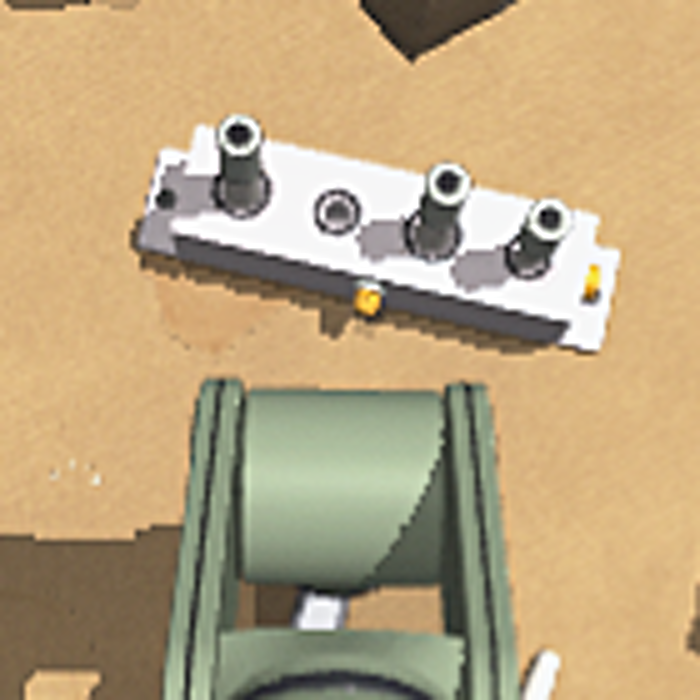

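```bash
python3 - <<'E'
from h import *
im,d,c=load('s24')
print('pred tip',proj(c,[.4867,-.0335,.0595]),'obs',254.2,203.2); 
print('pred sil',proj(c,[.5457,-.0328,.05]),'obs',(180+453/5-.2,150+226/5-.2))
print('rear pred',proj(c,[.340,-.0009,.0595]))
im,d,c=load('w24');P=cloud(im,d,c)
m=(d>0)&(P[...,2]>.06)&(P[...,2]<.1)&(P[...,0]<.42)&(P[...,0]>.32)&(abs(P[...,1])<.05); q=P[m]
for x in np.arange(.34,.42,.01):
    s=q[abs(q[:,0]-x)<.004]
    if len(s)>10: print(round(x,3),len(s),'ztop',np.median(s[:,2]).round(4),'y',s[:,1].min().round(4),s[:,1].max().round(4))
print(cv2.fitLine(q[:,:2].astype(np.float32),cv2.DIST_L2,0,.01,.01).ravel())
E
```

```text
pred tip (np.float64(253.44059361487538), np.float64(202.40558713496839)) obs 254.2 203.2
pred sil (np.float64(269.0031397925491), np.float64(195.2365857958726)) obs (270.40000000000003, 195.0)
rear pred (np.float64(203.65513968571008), np.float64(219.9161126959311))
0.34 426 ztop 0.0752 y -0.0169 0.007
0.35 1566 ztop 0.0778 y -0.0194 0.0116
0.36 1487 ztop 0.0782 y -0.0218 0.0104
0.37 1373 ztop 0.0781 y -0.024 0.0082
0.38 1265 ztop 0.078 y -0.0259 0.0058
0.39 1164 ztop 0.0773 y -0.0374 0.0036
0.4 2199 ztop 0.0776 y -0.0498 0.0073
0.41 2302 ztop 0.0774 y -0.0335 0.0304
[ 0.9763554  -0.21617164  0.3831854  -0.01036272]
```

Call:
carry_out:
  slide:
    - [0.004,0.007,0.003]
    - [0.004,0.007,0.003]
    - [0.003,0.006,0.003]
    - [0.0015,0.004,0.0015]
    - [0.0008,0.002,0.0005]
    - [0,0,0]
    - [0,0,0]
  spin: [0,0,0,0,0,0,0]

```text
time: 65.0
position: [0.4458, -0.0077, 0.0416]
ee_rot: [3.125, 0.028, 1.355]
contact_force: [-0.6, 0.6, -1.3]
width: 0.339
```

```bash
python3 - <<'E'
from h import *
to(.4431,-.0106,.042,1.355)
E
```

```text
pos [ 0.4458 -0.0077  0.0416] rot [3.1248 0.0283 1.3554] t 65.0 F [-0.6  0.6 -1.3] w 0.339 
 tool shift [-0.0035 -0.002  -0.0003] spin 0.0004 rows>= 0.09608927371693954 0.003543222151030534
```

Call:
carry_out:
  slide:
    - [-0.002,-0.001,0]
    - [-0.001,-0.001,0]
    - [0,0,0]
    - [0,0,0]
    - [0,0,0]
    - [0,0,0]
  spin: [0,0,0,0,0,0]

```text
time: 65.5
position: [0.4416, -0.0107, 0.0418]
ee_rot: [3.126, 0.029, 1.355]
contact_force: [0.1, -0.1, -2.2]
width: 0.338
```

```bash
python3 - <<'E'
from h import *
to(.4431,-.0106,.042,1.355); snap('wrist','w25'); snap('scene','s25'); crop('s25',180,330,150,260,5,'s25c')
im,d,c=load('w25');P=cloud(im,d,c)
m=(d>0)&(P[...,2]>.05)&(P[...,2]<.1)&(P[...,0]<.43)&(P[...,0]>.36)&(abs(P[...,1])<.05); q=P[m]
for x in np.arange(.37,.42,.01):
    s=q[abs(q[:,0]-x)<.004]
    print(round(x,3),len(s),'ztop',np.median(s[:,2]).round(4),'y',s[:,1].min().round(4),s[:,1].max().round(4))
for t in [(0.5457,-.0328,.05)]: print(proj(load('s25')[2],t))
p,R=tool(); print(proj(load('s25')[2],p+[.9775*.075,-.2115*.075,.008]))
E
```

```text
pos [ 0.4416 -0.0107  0.0418] rot [3.1259 0.0286 1.3548] t 65.5 F [ 0.1 -0.1 -2.2] w 0.338 
 tool shift [ 0.0005  0.0014 -0.0002] spin -0.0002 rows>= 0.03562078396950645 0.0016467026357531722
0.37 711 ztop 0.0645 y -0.0116 0.0149
0.38 1568 ztop 0.0664 y -0.0138 0.0176
0.39 1459 ztop 0.0668 y -0.0158 0.0163
0.4 1339 ztop 0.0666 y -0.0183 0.014
0.41 1239 ztop 0.0664 y -0.02 0.0118
(np.float64(269.0031397925491), np.float64(195.2365857958726))
(np.float64(259.5383838598746), np.float64(198.75679287554897))
```

View pics/s25c.png

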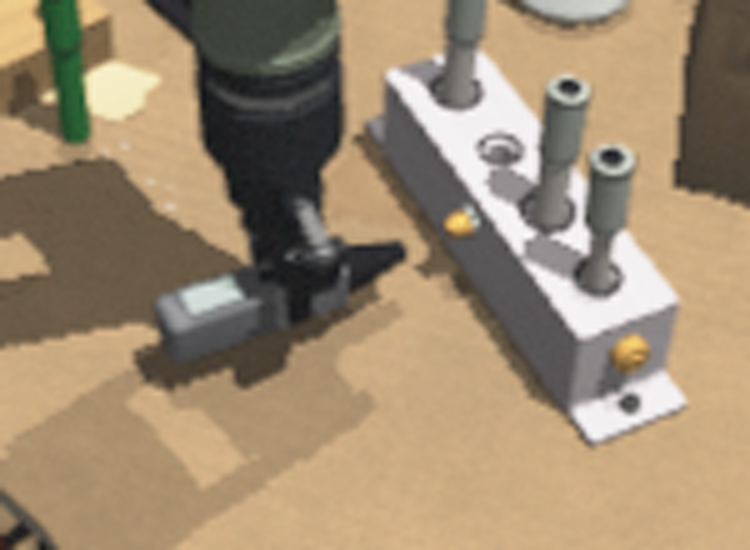

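Call:
carry_out:
  slide:
    - [0,0,0]
    - [0,0,0]
    - [0,0,0]
    - [0,0,0]
    - [0,0,0]
    - [0,0,0]
    - [0,0,0]
    - [0,0,0]
    - [0,0,0]
    - [0,0,0]
    - [0,0,0]
    - [0,0,0]
    - [0,0,0]
    - [0,0,0]
    - [0,0,0]
    - [0,0,0]
    - [0,0,0]
    - [0,0,0]
    - [0,0,0]
    - [0,0,0]
  spin: [0,0,0,0,0,0,0,0,0,0,0,0,0,0,0,0,0,0,0,0]

```text
time: 67.27
position: [0.4419, -0.0106, 0.0419]
ee_rot: [3.126, 0.029, 1.355]
contact_force: [-0.3, -0.7, -2.2]
width: 0.34
```

Call:
carry_out:
  slide:
    - [0,0,0]
    - [0,0,0]
    - [0,0,0]
    - [0,0,0]
    - [0,0,0]
    - [0,0,0]
    - [0,0,0]
    - [0,0,0]
    - [0,0,0]
    - [0,0,0]
    - [0,0,0]
    - [0,0,0]
  spin: [0,0,0,0,0,0,0,0,0,0,0,0]

```text
time: 68.27
position: [0.4419, -0.0107, 0.0419]
ee_rot: [3.126, 0.029, 1.355]
contact_force: [-0.3, -0.8, -0.7]
width: 0.342
```

```bash
python3 - <<'E'
from h import *
to(.4431,-.0106,.042,1.355); im,d,c=snap('top','t25'); crop('t25',130,230,110,220,6,'t25c')
E
```

```text
pos [ 0.4419 -0.0107  0.0419] rot [3.1257 0.0285 1.3551] t 68.27 F [-0.3 -0.8 -0.7] w 0.342 
 tool shift [ 0.0003  0.0012 -0.0001] spin 0.0001 rows>= 0.03009859671164792 0.0004724204271511212
```

View pics/t25c.png

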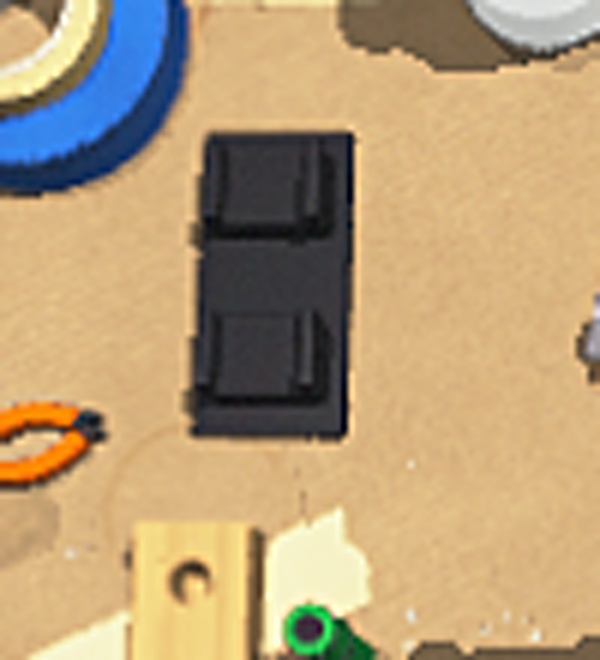

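```bash
python3 - <<'E'
from h import *
im,d,c=load('t25')
q=[onz(c,130+x/6-.4,110+y/6-.4,.01) for x,y in [(207,132),(353,132),(347,437),(192,436)]]
for p in q: print(p.round(4))
print(np.mean(q,0))
for z,pts in [(.03,[(217,148),(300,148),(300,225),(217,225)]),(.03,[(212,310),(297,310),(297,392),(212,392)])]:
    print(np.mean([onz(c,130+x/6-.4,110+y/6-.4,z) for x,y in pts],0))
E
```

```text
[0.7089 0.299  0.01  ]
[0.7098 0.2237 0.01  ]
[0.5506 0.219  0.01  ]
[0.5499 0.2969 0.01  ]
[0.62982557 0.25965428 0.01      ]
[0.67393799 0.26623102 0.03      ]
[0.58932335 0.26340309 0.03      ]
```

Call:
carry_out:
  slide:
    - [0,0,-0.02]
    - [0,0,-0.035]
    - [0,0,-0.035]
    - [0,0,-0.035]
    - [0,0,-0.025]
    - [0,0,-0.015]
    - [0,0,-0.008]
    - [0,0,-0.004]
    - [0,0,0]
    - [0,0,0]
  spin: [0,0,0,0,0,0,0,0,0,0]

```text
time: 69.15
position: [0.4375, -0.0048, 0.2246]
ee_rot: [3.134, 0.03, 1.355]
contact_force: [-0.1, -0.5, -2.4]
width: 0.342
```

Call:
carry_out:
  slide:
    - [0.02,0.008,-0.002]
    - [0.028,0.012,-0.002]
    - [0.028,0.012,-0.002]
    - [0.028,0.012,-0.002]
    - [0.028,0.012,-0.002]
    - [0.028,0.012,-0.002]
    - [0.028,0.012,-0.002]
    - [0.028,0.012,-0.002]
    - [0.028,0.012,-0.002]
    - [0.02,0.008,0]
    - [0.012,0.004,0]
    - [0.006,0.002,0]
    - [0.003,0,0]
    - [0,0,0]
    - [0,0,0]
  spin: [0,0,0,0,0,0,0,0,0,0,0,0,0,0,0]

```text
time: 70.4
position: [0.6103, 0.2569, 0.1992]
ee_rot: [-3.103, 0.058, 1.354]
contact_force: [0.8, -0.5, -2.0]
width: 0.342
```

```bash
python3 - <<'E'
from h import *
to(.63,.26,.22,1.59)
E
```

```text
pos [0.6103 0.2569 0.1992] rot [-3.1026  0.0576  1.354 ] t 70.4 F [ 0.8 -0.5 -2. ] w 0.342 
 tool shift [ 0.0061  0.0177 -0.0219] spin -0.236 rows>= 0.6908678855971873 1.8879328618585234
```

Call:
carry_out:
  slide:
    - [0,0,0]
    - [0,0,0]
    - [0,0,0]
    - [0,0,0]
    - [0,0,0]
    - [0,0,0]
    - [0,0,0]
    - [0,0,0]
  spin: [-0.05,-0.06,-0.05,-0.035,-0.02,-0.01,0,0]

```text
time: 71.07
position: [0.6065, 0.2491, 0.2002]
ee_rot: [-3.086, 0.051, 1.583]
contact_force: [0.7, 0.7, -1.7]
width: 0.344
```

```bash
python3 - <<'E'
from h import *
to(.63,.26,.12,1.59); snap('wrist','w26'); snap('scene','s26'); snap('top','t26')
E
```

```text
pos [0.6065 0.2491 0.2002] rot [-3.0865  0.0505  1.5834] t 71.07 F [ 0.7  0.7 -1.7] w 0.344 
 tool shift [0.0146 0.028  0.0781] spin -0.0066 rows>= 2.020389214365985 0.05305675822042488
```

View pics/w26.png

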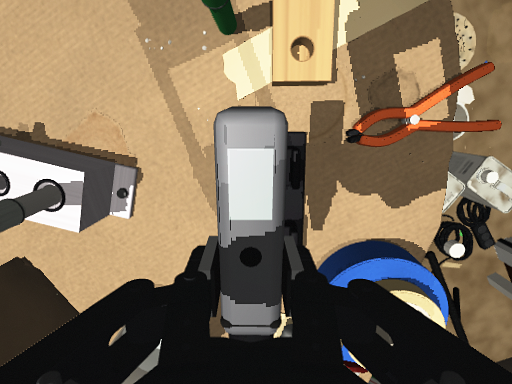

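View pics/s26.png

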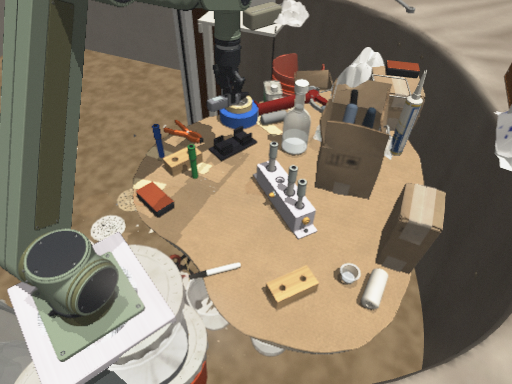

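```bash
python3 - <<'E'
from h import *
crop('s25',190,280,110,180,8,'s25k')
im,d,c=load('s25');P=cloud(im,d,c)
m=(d>0)&(abs(P[...,0]-.63)<.1)&(abs(P[...,1]-.26)<.06)
dark=(im.max(2)<70)
for z0,z1 in [(.005,.016),(.024,.036),(.042,.054)]:
    s=P[m&dark&(P[...,2]>z0)&(P[...,2]<z1)]
    print(z0,len(s),s.mean(0).round(4) if len(s) else '', cv2.minAreaRect(s[:,:2].astype(np.float32)) if len(s)>4 else '')
im,d,c=load('t25');P=cloud(im,d,c); m=(d>0)&(abs(P[...,0]-.63)<.1)&(abs(P[...,1]-.26)<.06);dark=(im.max(2)<70)
for z0,z1 in [(.004,.016),(.024,.036),(.04,.054)]:
    s=P[m&dark&(P[...,2]>z0)&(P[...,2]<z1)]
    print('top',z0,len(s),s.mean(0).round(4), cv2.minAreaRect(s[:,:2].astype(np.float32)))
    if z0>.02:
        for a,b in[(.56,.63),(.63,.71)]:
            t=s[(s[:,0]>a)&(s[:,0]<b)]; print(t[:,:2].min(0),t[:,:2].max(0),np.histogram(t[:,1],bins=np.arange(.22,.30,.004))[0])
# w1 wrist view also
im,d,c=load('w9');P=cloud(im,d,c); m=(d>0)&(abs(P[...,0]-.63)<.1)&(abs(P[...,1]-.26)<.06);dark=(im.max(2)<70)
for z0,z1 in [(.004,.016),(.024,.036),(.04,.054)]:
    s=P[m&dark&(P[...,2]>z0)&(P[...,2]<z1)]; 
    if len(s)>4: print('w9',z0,len(s),s.min(0).round(4),s.max(0).round(4), cv2.minAreaRect(s[:,:2].astype(np.float32)))
E
```

```text
0.005 87 [0.6066 0.2547 0.0091] ((0.6242246031761169, 0.2543836236000061), (0.05298541858792305, 0.1641620546579361), 79.3313217163086)
0.024 17 [0.5767 0.2725 0.0297] ((0.6248043179512024, 0.24846692383289337), (0.022757478058338165, 0.13653016090393066), 66.55662536621094)
0.042 11 [0.5723 0.2824 0.0442] ((0.5729752779006958, 0.2836760878562927), (0.016394563019275665, 0.010370681062340736), 55.054412841796875)
top 0.004 635 [0.6224 0.2543 0.0091] ((0.6301924586296082, 0.26015421748161316), (0.15842632949352264, 0.07668012380599976), 1.613885760307312)
top 0.024 386 [0.6287 0.2619 0.0292] ((0.6305121183395386, 0.2609837055206299), (0.12541238963603973, 0.059639234095811844), 0.9234806299209595)
[0.56758546 0.23031746] [0.60598009 0.28866396] [ 0  0 13  2  1  6 17 18 17 16 18 19 15 20 15 17  1  1  0]
[0.65268349 0.23184743] [0.69292953 0.29118087] [ 0  0  1 12  1  3 12 15 15 20 16 16 19 17 17 15  9  2  0]
top 0.04 135 [0.631  0.2586 0.0461] ((0.6300535202026367, 0.2604537606239319), (0.1244373694062233, 0.058575209230184555), 0.9631409049034119)
[0.56754325 0.23013412] [0.60717545 0.28903692] [ 0  0 10 10 12  2  0  0  0  0  0  0  0  0  0 15 15  2  0]
[0.65290524 0.23275887] [0.69264306 0.28982337] [ 0  0  0 14 16 10  0  0  0  0  0  0  0  0  0  2 17 10  0]
w9 0.004 4249 [0.5477 0.2223 0.0041] [0.7045 0.3025 0.016 ] ((0.6265602111816406, 0.2623181939125061), (0.1572236269712448, 0.07762299478054047), 1.076282024383545)
w9 0.024 2970 [0.564 0.231 0.024] [0.6875 0.293  0.036 ] ((0.6263414025306702, 0.26244115829467773), (0.12358111143112183, 0.060259342193603516), 1.2194610834121704)
w9 0.04 1116 [0.5645 0.2326 0.04  ] [0.6781 0.292  0.0509] ((0.6217693090438843, 0.26213353872299194), (0.1139569878578186, 0.05789537727832794), 1.2026618719100952)
```

View pics/s25k.png

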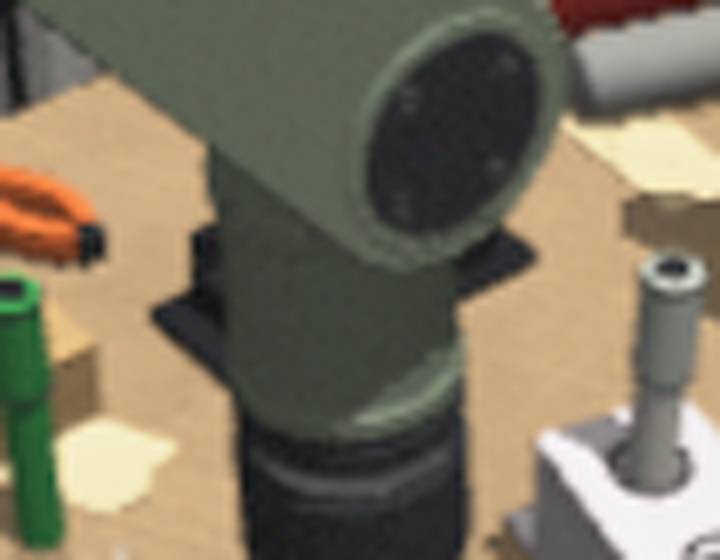

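```bash
cat > wl.py <<'E'
from h import *
def wl(tag):
    im,d,c=load(tag);P=cloud(im,d,c); p,R=tool()
    L=(P-p)@R   # tool frame
    m=(d>0)&(abs(L[...,0])<.02)&(L[...,1]<-.015)&(L[...,1]>-.08)&(L[...,2]<0)&(L[...,2]>-.05); q=P[m]; l=L[m]
    for y in np.arange(-.07,-.01,.01):
        s=l[abs(l[:,1]-y)<.004]; 
        if len(s)>10: print('tool y',round(y,3),'z',np.median(s[:,2]).round(4),'x',s[:,0].min().round(4),s[:,0].max().round(4), 'world z',np.median(q[abs(l[:,1]-y)<.004][:,2]).round(4))
    print('rear',l[:,1].min(), cv2.fitLine(q.astype(np.float32),cv2.DIST_L2,0,.01,.01).ravel())
if __name__=='__main__':
    import sys; wl(sys.argv[1]); to(.627,.262,.12,1.591)
E
python3 wl.py w26
```

```text
tool y -0.07 z -0.0246 x -0.0164 0.0133 world z 0.2284
tool y -0.06 z -0.0255 x -0.0163 0.0137 world z 0.2289
tool y -0.05 z -0.0257 x -0.0162 0.0137 world z 0.2284
tool y -0.04 z -0.0253 x -0.0162 0.0136 world z 0.2276
tool y -0.03 z -0.0249 x -0.0161 0.0136 world z 0.2266
tool y -0.02 z -0.0242 x -0.0163 0.0137 world z 0.2254
rear -0.0731626794056769 [ 0.99788165  0.01362387 -0.06361289  0.56215996  0.24896385  0.22727658]
pos [0.6067 0.2495 0.2   ] rot [-3.0865  0.0504  1.5839] t 71.22 F [-0.9  0.  -1.2] w 0.34 
 tool shift [0.0163 0.0248 0.0781] spin -0.0071 rows>= 2.003121030666453 0.05678908850001818
```

Call:
carry_out:
  slide:
    - [0.005,0.008,0]
    - [0.005,0.008,0.01]
    - [0.003,0.005,0.02]
    - [0.002,0.002,0.02]
    - [0.0012,0.001,0.015]
    - [0,0,0.008]
    - [0,0,0.004]
    - [0,0,0]
    - [0,0,0]
  spin: [-0.004,-0.003,0,0,0,0,0,0,0]

```text
time: 71.97
position: [0.6322, 0.2665, 0.1136]
ee_rot: [-3.089, 0.048, 1.593]
contact_force: [0.4, 0.2, -2.5]
width: 0.342
```

```bash
python3 - <<'E'
from h import *
snap('wrist','w27'); snap('scene','s27'); crop('s27',190,290,80,180,7,'s27c'); snap('top','t27'); crop('t27',130,230,110,220,6,'t27c')
E
python3 wl.py w27
```

```text
tool y -0.07 z -0.0234 x -0.0161 0.0137 world z 0.1416
tool y -0.06 z -0.0244 x -0.016 0.0142 world z 0.1422
tool y -0.05 z -0.0245 x -0.0159 0.014 world z 0.1417
tool y -0.04 z -0.0242 x -0.0158 0.014 world z 0.141
tool y -0.03 z -0.0237 x -0.0156 0.0139 world z 0.14
tool y -0.02 z -0.023 x -0.0159 0.0142 world z 0.1388
rear -0.07317958732337929 [ 0.99801     0.02026851 -0.05970938  0.58780384  0.26591033  0.14058799]
pos [0.6324 0.2666 0.1147] rot [-3.0909  0.0477  1.5925] t 72.12 F [ 0.2 -0.5 -1.8] w 0.343 
 tool shift [-0.0047 -0.0058 -0.0048] spin 0.0015 rows>= 0.21221691427731895 0.012198445408884595
```

View pics/s27c.png

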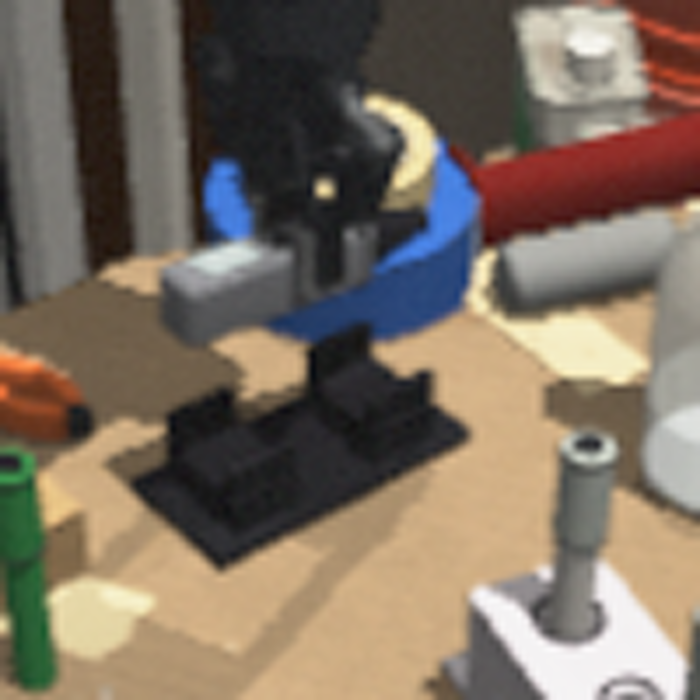

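View pics/t27c.png

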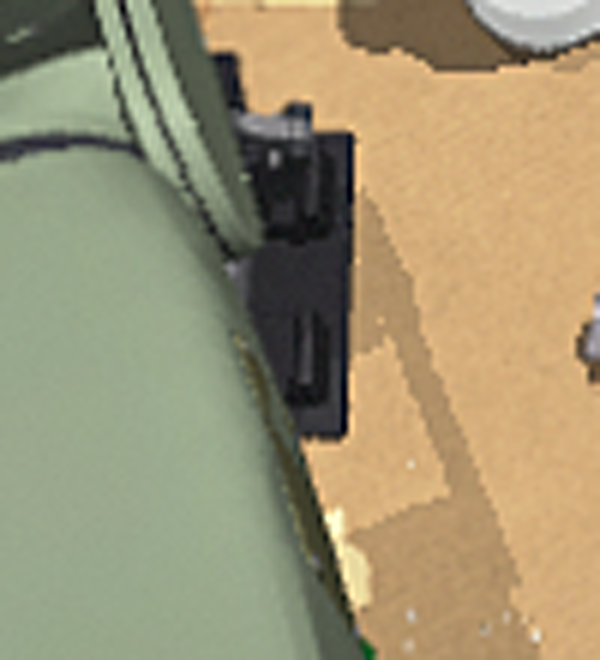

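View pics/w27.png

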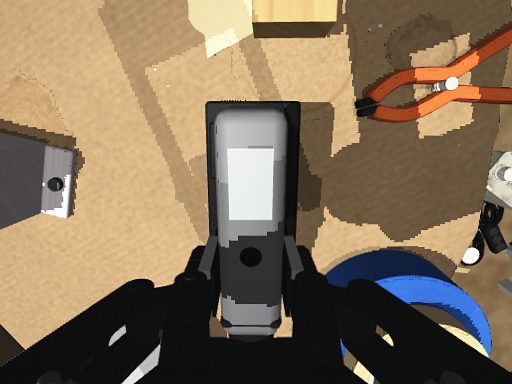

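```bash
python3 - <<'E'
from h import *
im,d,c=load('w27')
a=onz(c,207,101.5,.01);b=onz(c,299,101.5,.01);m=(a+b)/2; print(a,b,m,'centre',m[:2]+.08*np.array([.9998,.02]), np.linalg.norm(a-b))
P=cloud(im,d,c); mm=(d>0)&(P[...,2]<.018)&(P[...,2]>.004)&(im.max(2)<70)&(abs(P[...,1]-.262)<.06)&(abs(P[...,0]-.58)<.06); q=P[mm]; print(len(q),q.min(0),q.max(0), np.percentile(q[:,0],1),np.percentile(q[:,1],[1,99]))
p,R=tool(); L=np.array([-.001,0,-.0075]); print('wand mid',p+R@L, R[2])
E
```

```text
[0.55017653 0.22341602 0.01      ] [0.54875038 0.29736641 0.01      ] [0.54946346 0.26039121 0.01      ] centre [0.62944746 0.26199121] 0.0739641320872871
2272 [0.54823254 0.2217363  0.00605699] [0.63985259 0.30069854 0.01234046] 0.5486486074670965 [0.22226633 0.29990678]
wand mid [0.63284066 0.2659306  0.12225534] [-0.04764069 -0.05065187 -0.99757945]
```

Call:
carry_out:
  slide:
    - [-0.001,-0.001,0.014]
    - [0,-0.001,0.013]
    - [0,0,0.01]
    - [0,0,0.006]
    - [0,0,0.003]
    - [0,0,0]
    - [0,0,0]
  spin: [0,0,0,0,0,0,0]

```text
time: 72.7
position: [0.6319, 0.2645, 0.0739]
ee_rot: [-3.103, 0.043, 1.592]
contact_force: [0.6, -0.1, -1.8]
width: 0.34
```

```bash
python3 - <<'E'
from h import *
snap('wrist','w28'); snap('scene','s28'); crop('s28',190,290,80,180,7,'s28c')
im,d,c=load('w28')
p,R=tool(); L=np.array([-.001,0,-.0075]); print('wand mid',p+R@L, R[2]);to(.629,.262,.0395)
P=cloud(im,d,c); mm=(d>0)&(P[...,2]<.018)&(P[...,2]>.004)&(im.max(2)<70)&(abs(P[...,1]-.262)<.06)&(abs(P[...,0]-.58)<.06); q=P[mm]; print(len(q), np.percentile(q[:,0],1),np.percentile(q[:,1],[1,99]))
E
python3 wl.py w28
```

```text
wand mid [0.63229222 0.2638902  0.08164323] [-0.04282987 -0.03803579 -0.99835809]
pos [0.632  0.2646 0.0741] rot [-3.1035  0.0428  1.5918] t 72.8 F [-0.   0.4 -0.8] w 0.343 
 tool shift [-0.001  -0.0017  0.0348] spin 0 rows>= 0.8354001240732687 0.0
3820 0.549072757231455 [0.22264114 0.2997782 ]
tool y -0.07 z -0.0242 x -0.0161 0.0135 world z 0.1009
tool y -0.06 z -0.0252 x -0.016 0.014 world z 0.1016
tool y -0.05 z -0.0254 x -0.016 0.014 world z 0.1014
tool y -0.04 z -0.0251 x -0.016 0.0139 world z 0.1007
tool y -0.03 z -0.0246 x -0.0159 0.0138 world z 0.0999
tool y -0.02 z -0.0239 x -0.0161 0.0141 world z 0.0988
rear -0.0735256607841656 [ 0.998813    0.01837792 -0.04510989  0.58705056  0.26374587  0.10027491]
pos [0.632  0.2646 0.0741] rot [-3.1035  0.0428  1.5918] t 72.8 F [-0.   0.4 -0.8] w 0.343 
 tool shift [-0.0044 -0.0068 -0.0455] spin 0.0008 rows>= 1.1086124483881241 0.006102618038212881
```

View pics/s28c.png

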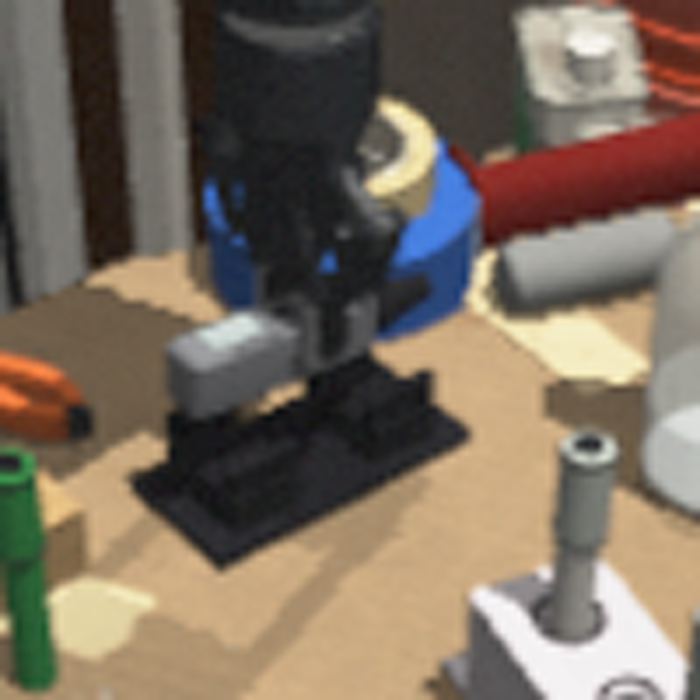

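View pics/w28.png

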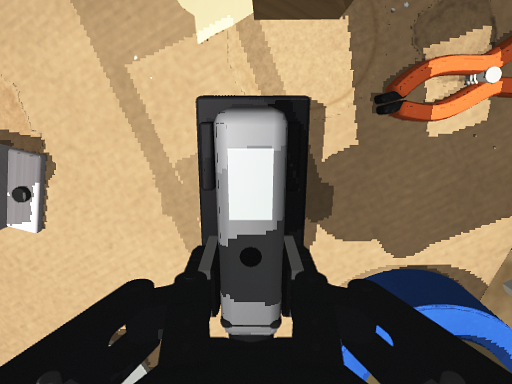

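Call:
carry_out:
  slide:
    - [0,-0.001,0.01]
    - [-0.0004,-0.001,0.009]
    - [0,0,0.006]
    - [0,0,0.003]
    - [0,0,0]
    - [0,0,0]
  spin: [0,0,0,0,0,0]

```text
time: 73.3
position: [0.6289, 0.2628, 0.0437]
ee_rot: [-3.104, 0.043, 1.592]
contact_force: [-0.9, -0.6, -2.0]
width: 0.339
```

```bash
python3 - <<'E'
from h import *
snap('wrist','w29')
p,R=tool(); L=np.array([-.001,0,-.0075]); print('wand mid',p+R@L, R[2]);to(.629,.262,.0395)
E
python3 wl.py w29
```

```text
wand mid [0.62911896 0.26218759 0.05126606] [-0.04258841 -0.03743429 -0.99839116]
pos [0.6288 0.2629 0.0437] rot [-3.1041  0.0426  1.5919] t 73.35 F [-0.   0.  -1.7] w 0.34 
 tool shift [-0.0007  0.0003  0.0043] spin 0 rows>= 0.10373717719526146 0.0
tool y -0.07 z -0.0244 x -0.0161 0.0136 world z 0.0707
tool y -0.06 z -0.0254 x -0.016 0.02 world z 0.0714
tool y -0.05 z -0.0255 x -0.016 0.02 world z 0.0711
tool y -0.04 z -0.0252 x -0.0159 0.02 world z 0.0705
tool y -0.03 z -0.0248 x -0.0157 0.02 world z 0.0697
tool y -0.02 z -0.0242 x -0.016 0.0141 world z 0.0687
rear -0.07296340027455396 [ 0.9987228   0.01953814 -0.04659421  0.5839651   0.26225573  0.0698785 ]
pos [0.6288 0.2629 0.0437] rot [-3.1041  0.0426  1.5919] t 73.35 F [-0.   0.  -1.7] w 0.34 
 tool shift [-0.0041 -0.0047 -0.076 ] spin 0.0009 rows>= 1.829523520545786 0.006873194925525183
```

Call:
carry_out:
  slide:
    - [0,0,0.002]
    - [0,0,0.002]
    - [0,0,0]
    - [0,0,0]
  spin: [0,0,0,0]

```text
time: 73.68
position: [0.6297, 0.2633, 0.0441]
ee_rot: [-3.108, 0.041, 1.592]
contact_force: [-0.1, -0.1, -1.7]
width: 0.34
```

Call:
carry_out:
  slide:
    - [0,0,0]
    - [0,0,0]
    - [0,0,0]
    - [0,0,0]
    - [0,0,0]
    - [0,0,0]
  spin: [0,0,0,0,0,0]
  hand: 65

```text
time: 74.18
position: [0.631, 0.2638, 0.0452]
ee_rot: [-3.111, 0.04, 1.591]
contact_force: [-0.1, -0.1, -0.2]
width: 0.652
```

```bash
python3 - <<'E'
from h import *
snap('wrist','w30'); to(.629,.262,.0395)
im,d,c=load('w30')
P=cloud(im,d,c)
m=(d>0)&(P[...,2]>.058)&(P[...,2]<.072)&(abs(P[...,1]-.262)<.03)&(P[...,0]>.54)&(P[...,0]<.62)&(im.max(2)>75); q=P[m]
for x in np.arange(.56,.62,.01):
    s=q[abs(q[:,0]-x)<.004]; print(round(x,2),len(s),np.median(s[:,2]).round(4),s[:,1].min().round(4),s[:,1].max().round(4))
E
```

```text
pos [0.631  0.2638 0.0451] rot [-3.111   0.0398  1.5915] t 74.23 F [-0.2  0.7  0.4] w 0.656 
 tool shift [-0.0015 -0.0018  0.0058] spin 0 rows>= 0.14943199112729497 0.0
0.56 1132 0.063 0.2462 0.2754
0.57 1302 0.064 0.2466 0.2756
0.58 1218 0.0645 0.2466 0.2754
0.59 1154 0.0645 0.247 0.2756
0.6 1076 0.0642 0.2468 0.2758
0.61 593 0.064 0.2473 0.2755
```

View pics/w30.png

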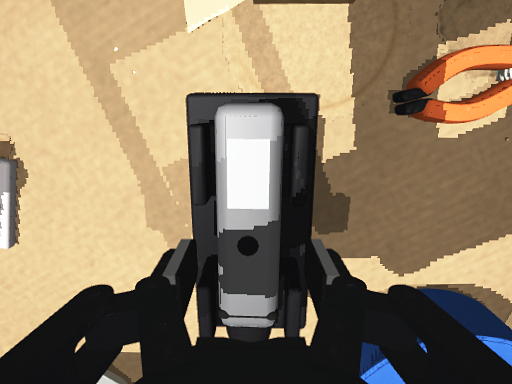

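Call:
carry_out:
  slide:
    - [0,0,-0.015]
    - [0,0,-0.025]
    - [0,0,-0.03]
    - [0,0,-0.03]
    - [0,0,-0.025]
    - [0,0,-0.015]
    - [0,0,-0.008]
    - [0,0,0]
    - [0,0,0]
  spin: [0,0,0,0,0,0,0,0,0]

```text
time: 74.98
position: [0.6342, 0.2694, 0.1963]
ee_rot: [-3.104, 0.042, 1.592]
contact_force: [0.1, 0.5, -0.8]
width: 0.65
```

Call:
carry_out:
  slide:
    - [-0.01,-0.03,-0.002]
    - [0,-0.035,-0.002]
    - [0,-0.035,-0.002]
    - [0,-0.03,0]
    - [0,-0.015,0]
    - [0,-0.007,0]
    - [0,0,0]
    - [0,0,0]
  spin: [0,0,0,0,0,0,0,0]

```text
time: 75.65
position: [0.4721, 0.2524, 0.1949]
ee_rot: [-3.084, 0.052, 1.591]
contact_force: [0.0, 0.0, 0.6]
width: 0.647
```

```bash
python3 - <<'E'
from h import *
to(.5,.2,.2); snap('wrist','w31'); snap('scene','s31'); snap('top','t31')
im,d,c=load('w31');P=cloud(im,d,c)
m=(d>0)&(P[...,2]>.055)&(P[...,2]<.075)&(abs(P[...,1]-.262)<.03)&(P[...,0]>.54)&(P[...,0]<.72)&(im.max(2)>75); q=P[m]; print(q.min(0),q.max(0),np.median(q[:,2]),cv2.minAreaRect(q[:,:2].astype(np.float32)))
mm=(d>0)&(P[...,2]<.016)&(P[...,2]>.004)&(im.max(2)<70)&(abs(P[...,1]-.262)<.07)&(abs(P[...,0]-.63)<.1); q=P[mm]; print(cv2.minAreaRect(q[:,:2].astype(np.float32)))
for x,y in [(.589,-.0706),(.612,.0385),(.577,-.1254)]: tubecheck('t31',x,y)
crop('s31',180,330,90,250,4.8,'s31c')
E
```

```text
pos [0.4721 0.2524 0.1949] rot [-3.0845  0.0521  1.5909] t 75.65 F [0.  0.  0.6] w 0.647 
 tool shift [-0.0531  0.0266 -0.0038] spin 0 rows>= 1.4282855195940352 0.0
[0.55686204 0.24672096 0.05782173] [0.63945037 0.27554882 0.06657401] 0.06391706423517943 ((0.5980205535888672, 0.26124414801597595), (0.0825054720044136, 0.02812626026570797), 0.7729755640029907)
((0.6137022972106934, 0.2615402936935425), (0.13031381368637085, 0.07827659696340561), 1.36000657081604)
top z 0.16295096708829743 circle ((0.5944997072219849, -0.07140640169382095), 0.01255752518773079) 66
top z 0.16303045792402243 circle ((0.6187864542007446, 0.03852587193250656), 0.012797280214726925) 68
top z 0.1626451478248154 circle ((0.5759768486022949, -0.12466198205947876), 0.012266748584806919) 68
```

View pics/s31c.png

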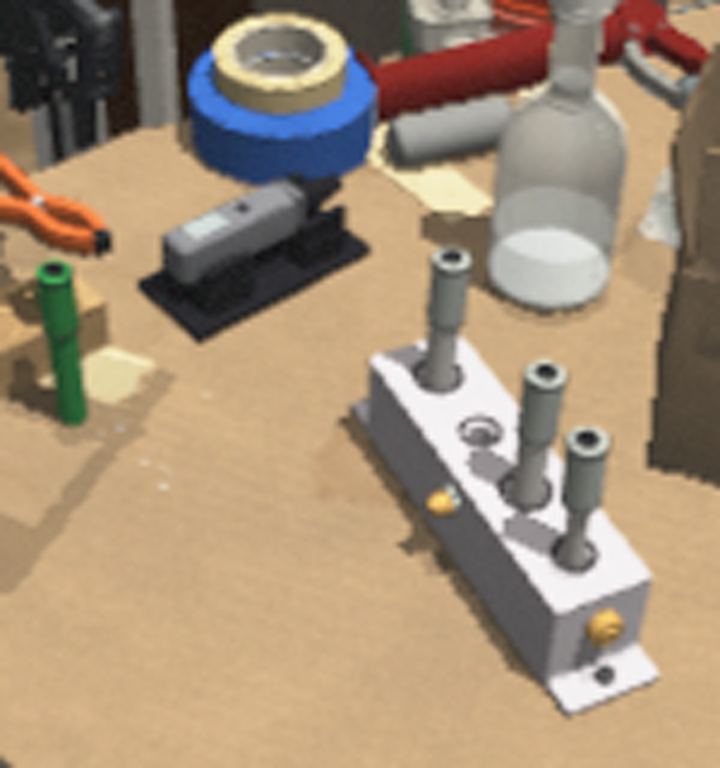

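View pics/t31.png

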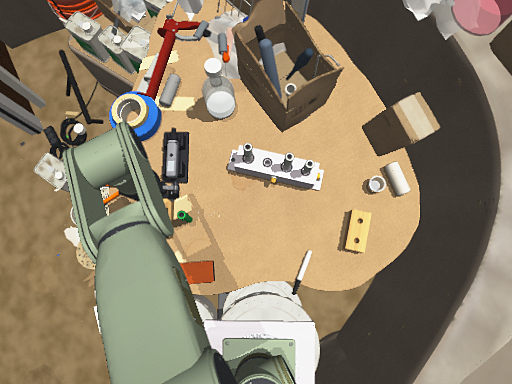

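View pics/w31.png

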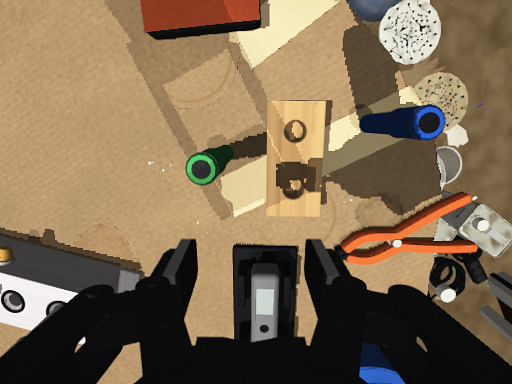

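```bash
python3 - <<'E'
from rig import r
print(r.sign_off())
E
```

```text
the job is handed in; nothing more can be done
None
```

I completed the whole job and handed it in at about 76 s of the 210 s allowed. No verdict came back, so the results below are my own measurements.

- **Tubes:** three stubs were there, two thick and one thin. All three are fully home, each in a collet of its size, with tops measured at 0.163–0.164 m against 0.164 m expected. One thick tube first sat about 5 mm high; I pressed it home from above and it then measured right.
- **Tube tilt:** the two thick tubes lean by roughly 0.04 rad, about half the limit. Their mid-points should be within about 2 mm of the collet axis, against the 4 mm allowed.
- **Wand at the silencer:** the wand had been knocked a few centimetres aside during the run, so I located it again before gripping it. I held it level and in line with the silencer for over 2.5 s. By my measurements the listening point was within about 2 mm of the silencer tip.
- **Wand in the cradle:** it lies in both saddles and is level. Its top is at 0.064 m, as expected when seated, and it is centred within a few millimetres. The gripper has backed clear.
- **Measurement disagreement:** the three cameras disagreed by about 2–4 mm in x. I used the wrist camera wherever the fit was close.
- **Left alone:** I kept clear of the cup and of the blue and green look-alikes. The last pictures show them where they stood, though I did not measure them.

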